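# Pack a two-layer radio kit and lock its hold-down bar

### The arm

A 6-joint arm with a two-finger parallel gripper is mounted at the origin on the work surface. World frame = base frame: x ahead of the robot, y to its left, z up, the work surface at z = 0. Lengths are in m, angles in rad, forces in N, time in s.
With the tool pointing down it reaches from about 0.3 to 0.775 m from the base axis. Payload 14.6 kg.
Tool frame: the origin (TCP) lies midway between the tips of the shut fingers; the grasp point (between the pads) lies 19 mm behind it; z points along the fingers, y is the direction in which the jaws open and shut (so a half turn about z gives the same grasp; the last joint's range is limited). The gripper opens to 94 mm and grips with 3 to 60 N. Pads are 16 mm wide; open, the fingers measure 119 mm over their backs; the gripper's body (75 mm by 177 mm) begins 78 mm behind the grasp point.
Start: joints at [-1.287, 0.3, 1.521, -0, 1.321, -0.067], TCP at [0.189, -0.516, 0.205] pointing down, gripper open.
Joint ranges: [-3.03, 3.03], [-0.79, 2.21], [0.23, 2.52], [-1.04, 4.18], [0, 3.07], [-2.55, 2.55]. Speed limits (rad/s): [2.22, 2.22, 2.57, 3.14, 3.14, 3.14].

### API

Orientations are given as a rotation vector (axis times angle).
In Python, from bench import manip, imaging gives the robot as it stands.
- The arm moves only by the tool step_arm, never from a script. Its argument "deltas" is a list of rows, each an object with "rot": the turn, a rotation vector about the tool's x, y, z normalised to -1 to 1, where 1 is 90 degrees, a list of three; "translation": the shift along the tool's x, y, z normalised to -1 to 1, where 1 is 3 cm, a list of three; "hand": the closure, from -1 (fully open) to 1 (shut), so that 0 is half open. A call has 1 to 5 rows; each row shifts and turns the pose as measured when the row begins, along the tool's axes as they then stand; what a row does not reach is not made up. A row lasts 1/8 s, in which the tool goes at most 62.5 mm and 10.7 degrees, less where a joint would pass 70% of its speed; a pose out of reach is approached as far as the arm can. A call with a number of a shift or a turn outside -1 to 1 is refused whole. A call with a gripper value outside its range is refused whole. The fingers move at their own pace and stop on an object; "newtons" is the grip in N (left out, the last holds). Time passes only in rows, so rows that do not move let the fingers close. It gives the time, the measured TCP pose, the force and the opening at its end, in the units of the state.
- manip.observe(): the state, without advancing time (a new reading comes with each control period).
- imaging.snapshot(name): name is "scene" or "top" or "wrist"; returns a dict with "color" (420x560x3 uint8, red, green, blue), "depth" (420x560 float32, m along the optical axis (not along the pixel's ray), 0 where there is no reading), "intrinsics" (3x3 intrinsics, pixels), "rvec" (rotation vector, rad) and "tvec" (3), from world to camera coordinates, as OpenCV has them. Camera axes: x right, y down, z forward; pixel columns grow to the right and rows downward; lengths in m; the calibration is good to about 2 mm. A picture is of the moment at which its call begins.
- manip.finish_job(): hands the job in, once; it reports no verdict.
The state is a dict: "t": time; "joints": joint angles; "joint_velocities": joint speeds; "joint_efforts": joint torques, N m; "position": TCP position; "eef_rot": TCP orientation; "force": force on the tool from outside, world axes, zero at the start; "moment": the same for the moment, N m; "grip_width": finger opening in m.
Only numpy, scipy, OpenCV 4.12 (cv2) and the standard library are available. Lean on these libraries where they do the work, as an engineer would, in place of code of your own. Each camera call takes 0.05 s, during which the arm holds its last target.

### The job

Pack the transit box: pull up the spring plunger and twist it so that it stays up on its own, and swing the hold-down bar out clear of the box; lay every battery pack fully down in a foam cavity of its own, then fit the divider tray flat on its corner rests over them, and lay every radio module flat, fins up, in a well of the divider. Then swing the bar back fully closed and let the plunger snap down again so that it locks the bar. Leave the other things on the bench where they are.

Things in the scene. Friction and masses are not known exactly. Their poses are not given: they have to be found in the camera images.
- box: Transit box, dark, open on top, fixed to the bench: outside 126 (its x) x 214 (its y) x 84 tall, walls 4, inside 118 x 206. Origin: centre of underside, at bench height; z up; plunger on its -x side at (-88, 0), hinge of the hold-down bar on its +x side at (+84, 0). Inside, three foam cavities side by side along y under four corner rests.
- cavity0 (a point): Centre of the floor of the bottom cavity at the box's -y end, 6 above the bench; axes as the box. Each cavity is 118 (x) x 40 (y), open down to the floor. The black foam between them is 22 wide and 18 thick (its top 24 above the bench). Packs lie along x.
- cavity1 (a point): The same for the middle cavity; cavities are 62 apart along y.
- cavity2 (a point): The same for the cavity at the +y end. Beyond it is foam 21 wide, then the wall.
- rests (a point): Point amid the tops of the four aluminium corner rests (each 20 along x, 12 along y), 46 above the bench: here comes the middle of the divider's underside; axes as the box.
- plunger_pull (a joint): Lift of the spring plunger, m: 0 = bolt down, end of travel 0.0155. Spring 6 N at 0, 12 N at 0.015. The knob's two lugs leave their slots at 0.0125; then it can turn. Let down at a turn of 1.3 the lugs rest in notches: lift 0.0105, stays by itself. To leave them lift 2 mm or more, turn to 0, let down. On a bar whose hole is not below it the bolt stops at 0.008.
- plunger_turn (a joint): Turn of the plunger's knob, rad, anticlockwise seen from above: 0 = lugs in line with the slots, about 1.3 = over the rest notches, stop at 1.42. Turns easily when lifted.
- plunger_grip (a point): On the plunger's upright axis at mid height of its round black fluted knob (36 across, 22 tall); 129 above the bench when the bolt is down, rises with it and turns with the knob. Below the knob is the sleeve (31 across), then the bracket's top plate 103 above the bench.
- bar (a joint): Angle of the aluminium hold-down bar, rad: 0 = closed across the box; it swings level, clockwise from above (tip from the box's -x towards its +y), stop 1.75; at 1.57 it lies along the outside of the +x wall. 20 wide, underside 88, top 98 above the bench, 184 long, bolt hole (13; bolt 10) 172 from the hinge. Light friction, stays put. A lowered bolt locks it, or bars its way back.
- bar_grip (a point): Mid height of the black round post (20 across, 32 tall) on the bar by which it is swung; 114 above the bench, 100 from the hinge axis; moves with the bar. Needs about 1.5 N.
- divider: Divider tray, grey plastic: plate 112 (its x) x 200 (its y) x 5, two shallow wells on top; an upright grip rib across its middle, 80 along x, 12 thick along y, reaching 40 above the underside (86 above the bench when seated). Origin: middle of underside; z up. Starts flat on the bench, right way up. Fits either way round, 3 to spare on each side. 0.28 kg.
- well0 (a point): Centre of the floor of one well of the divider, 5 above its underside, at -53 along its y; axes as the divider. Well 106 (x) x 50 (y), edged by lips 10 tall; modules lie along x. 18 free between the rib's face and the nearest lip; 47 from the well's centre to the rib.
- well1 (a point): The same for the other well, at +53.
- pack0_mid (a point): Middle of a battery pack: dark square bar with pale band and black end caps, 110 (its x) x 34 x 34, about 0.26 kg; lies on the bench, middle 17 above it. Any of its long sides may be up. None from the start = absent this time.
- pack1_mid (a point): Middle of a battery pack: dark square bar with pale band and black end caps, 110 (its x) x 34 x 34, about 0.26 kg; lies on the bench, middle 17 above it. Any of its long sides may be up. None from the start = absent this time.
- pack2_mid (a point): Middle of a battery pack: dark square bar with pale band and black end caps, 110 (its x) x 34 x 34, about 0.26 kg; lies on the bench, middle 17 above it. Any of its long sides may be up. None from the start = absent this time.
- module0_mid (a point): Middle of a radio module: aluminium block, cooling fins on top, 100 long over the end connectors (its x; the block itself 90) x 44 (y) x 32 tall (z), about 0.24 kg; lies fins up on the bench, middle 16 above it. Fits either way round. None from the start = absent this time.
- module1_mid (a point): Middle of a radio module: aluminium block, cooling fins on top, 100 long over the end connectors (its x; the block itself 90) x 44 (y) x 32 tall (z), about 0.24 kg; lies fins up on the bench, middle 16 above it. Fits either way round. None from the start = absent this time.
- screwdriver: Bystander, not part of the kit: screwdriver with black handle. Its origin is the centre of its underside.
- bottle: Bystander, not part of the kit: clear bottle, 150 tall. Its origin is the centre of its underside.
- tape_roll: Bystander, not part of the kit: roll of cream tape lying flat, 90 across. Its origin is the centre of its underside.
- multimeter: Bystander, not part of the kit: black hand multimeter 150 x 75 x 34. Its origin is the centre of its underside.
- wire_spool: Bystander, not part of the kit: spool of copper wire standing on its end, 60 across, 50 tall. Its origin is the centre of its underside.
- wrench: Bystander, not part of the kit: steel wrench lying flat. Its origin is the centre of its underside.

How it is judged:
By the outcome, as a careful person would: the job done as asked, in the order asked, and still so for the second after the job is handed in, with the robot touching nothing.
Of pack0, pack1, pack2 only 2 to 3 are there at a start; the rules pass over those that are not, and their reading is None.
Of module0, module1 only 1 to 2 are there at a start; the rules pass over those that are not, and their reading is None.
At some moment in a run one of pack0, pack1, pack2, module0, module1 may be knocked a few centimetres aside while the robot is not near it.
Once in a run the grip may slacken for a moment while it holds something.
It also fails if it takes over 210 s, if anything falls off the work surface, if the arm or the gripper's body presses on something with over 40 N, if the wrist force passes 120 N, or if a joint passes its speed limit or range.

## Working session

There is one attempt and no reset: what is moved stays moved. The work goes in short steps, Python scripts to look and compute and a tool call to move; the robot and the scene stay as the last step left them, time stands still between calls to the robot, and variables do not carry over. Pictures are saved under pics/ and viewed, and the job is handed in when it is done.

Besides the shell and the picture viewer there is one more tool, called after "Request:" by a JSON object that holds its "fn" and its "kwargs". step_arm: Moves the arm, as the interface text tells. Its arguments: {"type":"object","properties":{"deltas":{"type":"array","items":{"type":"object","properties":{"rot":{"type":"array","items":{"type":"number","minimum":-1,"maximum":1}},"translation":{"type":"array","items":{"type":"number","minimum":-1,"maximum":1}},"hand":{"type":"number"}}}},"newtons":{"type":"number"}},"required":["deltas"]}

```bash
ls; mkdir -p pics
cat > h.py <<'E'
import numpy as np,cv2
from bench import manip,imaging
from scipy.spatial.transform import Rotation as R
def snap(n):
    s=imaging.snapshot(n); return s
def save(s,f,scale=1,crop=None):
    c=s['color'][:,:,::-1]
    if crop: r0,r1,c0,c1=crop; c=c[r0:r1,c0:c1]
    c=cv2.resize(c,None,fx=scale,fy=scale,interpolation=cv2.INTER_CUBIC)
    cv2.imwrite('pics/'+f,c)
def ray(s,u,v):
    M=cv2.Rodrigues(np.array(s['rvec'],float))[0];K=np.array(s['intrinsics']);t=np.array(s['tvec'],float).ravel()
    d=M.T@np.linalg.inv(K)@np.array([u,v,1.]);o=-M.T@t
    return o,d
def at(s,u,v,z):
    o,d=ray(s,u,v);return o+d*(z-o[2])/d[2]
def dp(s,u,v):
    o,d=ray(s,u,v);return o+d*s['depth'][int(round(v)),int(round(u))]
def cloud(s):
    M=cv2.Rodrigues(np.array(s['rvec'],float))[0];K=np.array(s['intrinsics']);t=np.array(s['tvec'],float).ravel()
    h,w=s['depth'].shape;u,v=np.meshgrid(np.arange(w),np.arange(h))
    d=np.stack([u,v,np.ones_like(u)],-1)@np.linalg.inv(K).T
    p=d*s['depth'][...,None]
    return (p-t)@M
def proj(s,p):
    return cv2.projectPoints(np.array(p,float).reshape(-1,3),np.array(s['rvec'],float),np.array(s['tvec'],float),np.array(s['intrinsics'],float),None)[0].reshape(-1,2)
E
python3 - <<'E'
from h import *
for n in ['top','scene','wrist']:
    s=snap(n); save(s,n+'0.png',1.4); np.savez('/tmp/%s0.npz'%n,**s)
    print(n,s['intrinsics'],ray(s,280,210))
print(manip.observe())
E
```

```text
pics
top [[507.22269782   0.         287.98080574]
 [  0.         507.22269782 208.69074863]
 [  0.           0.           1.        ]] (array([0.38896574, 0.02997274, 1.51474131]), array([ 0.07564208,  0.02543719, -0.99693804]))
scene [[417.33360686   0.         279.53343343]
 [  0.         417.33360686 206.50275457]
 [  0.           0.           1.        ]] (array([ 1.30910812, -0.57938375,  0.96603327]), array([-0.59351754,  0.44822175, -0.66851003]))
wrist [[348.21510309   0.         274.17338577]
 [  0.         348.21510309 207.38385314]
 [  0.           0.           1.        ]] (array([ 0.26246573, -0.48980927,  0.38317677]), array([-0.25440627, -0.10891266, -0.96112014]))
{'t': 0.15, 'joints': array([-1.28664206e+00,  3.00390886e-01,  1.52142641e+00,  8.77478971e-07,
        1.32068751e+00, -6.65992498e-02]), 'joint_velocities': array([-0.00070014, -0.00134518, -0.00283239, -0.00104075, -0.00129529,
       -0.00153882]), 'joint_efforts': array([ 6.86994099e-05, -5.31963551e+01, -3.52820635e+01,  7.08061201e-02,
        2.36183836e-02, -6.38812412e-05]), 'position': array([ 0.18892655, -0.51632743,  0.20499576]), 'eef_rot': array([-3.09251048e+00, -5.47983782e-01,  1.54177904e-04]), 'force': array([-0.32678675, -0.97976937,  0.2796334 ]), 'moment': array([-0.05321737, -0.00548432,  0.02322039]), 'grip_width': 0.09374122815198757}
```

View pics/top0.png

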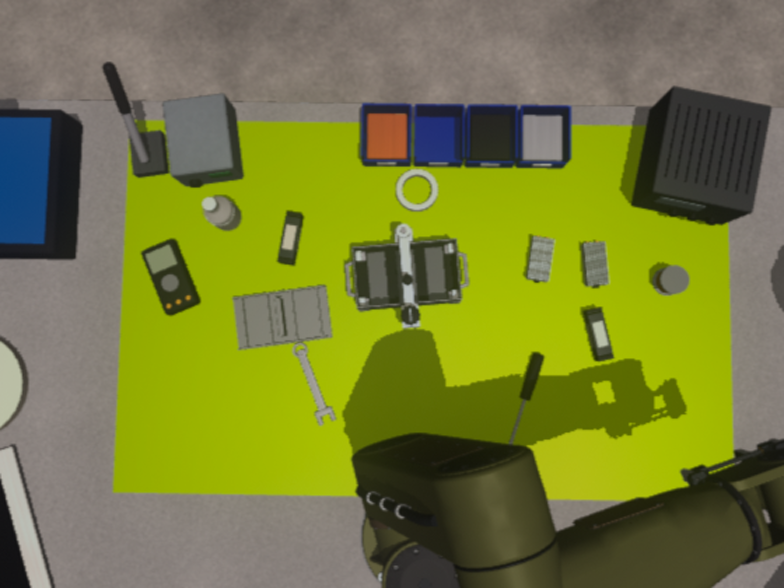

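View pics/scene0.png

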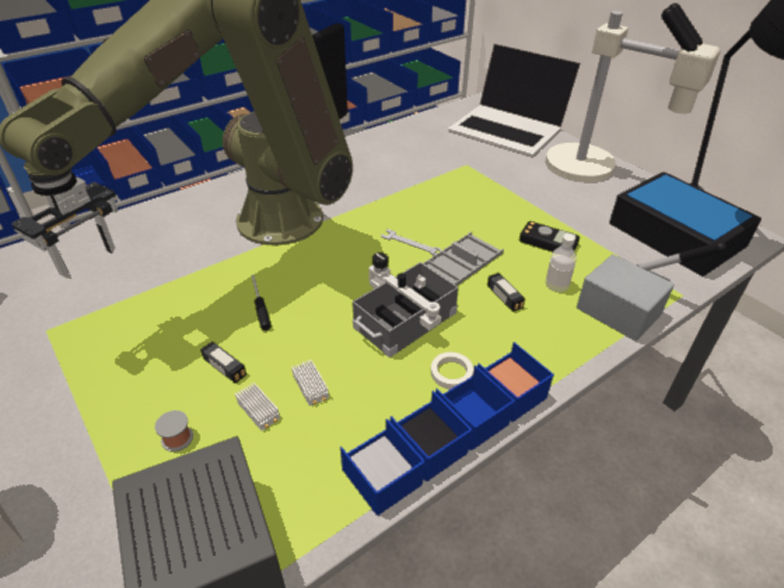

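View pics/wrist0.png

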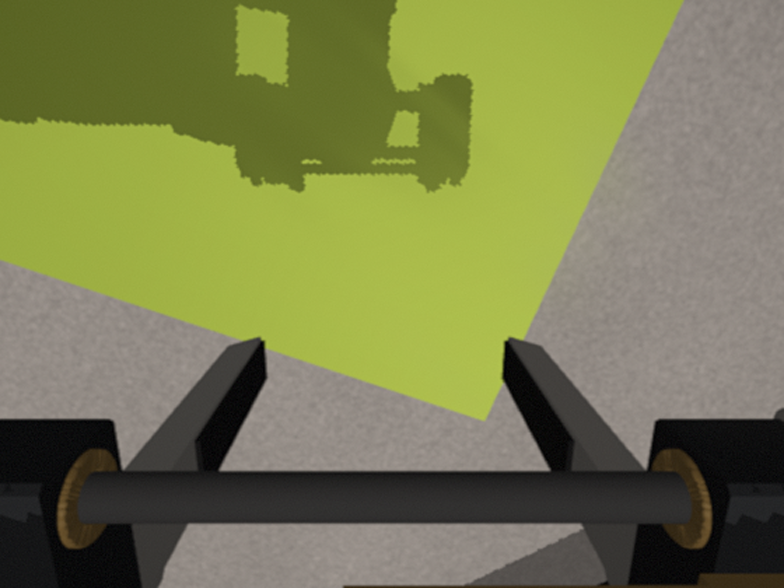

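The top view (pictures at 1.4x) shows the box at (405,275), with the bar closed, the hinge at (403,232) and the knob at (410,315). Packs are at (290,237) and (598,333), modules at (540,260) and (595,263), and the divider at (282,317). So there are two packs and two modules.

```bash
python3 - <<'E'
from h import *
s=dict(np.load('/tmp/top0.npz'));P=cloud(s);z=P[...,2]
print('mat z',np.median(z[250:300,100:130]),np.std(z[250:300,100:130]))
mask=((z>0.012)&(z<0.3)).astype(np.uint8)
n,l,st,c=cv2.connectedComponentsWithStats(mask)
for i in range(1,n):
    if st[i,4]<60: continue
    p=P[l==i]; zt=np.percentile(p[:,2],90)
    q=p[p[:,2]>zt-0.008][:,:2].astype(np.float32)
    r=cv2.minAreaRect(q); print(st[i],'ztop %.3f'%zt,np.round(r[0],4),np.round(r[1],4),round(r[2],1))
for nm,(u,v) in dict(knob=(410,315),hinge=(403,232),post=(407,279)).items():
    print(nm,dp(s,u/1.4,v/1.4))
E
python3 - <<'E'
import sys;sys.path.insert(0,'.')
from h import *
s=dict(np.load('/tmp/top0.npz'))
save(s,'/tbox.png',5,(150,245,230,350));save(s,'tR.png',5,(160,260,360,480));save(s,'tL.png',5,(140,260,155,250))
E
```

```text
mat z 0.0009152260480471057 0.10323169167331026
[  73   44   47   83 1209] ztop 0.181 [0.9041 0.6144] [0.0495 0.0242] 15.3
[ 451   61  100  100 7402] ztop 0.143 [ 0.7891 -0.5566] [0.2017 0.2212] 78.4
[ 116   67   57   67 3106] ztop 0.103 [0.8181 0.4704] [0.1611 0.1302] 8.7
[ 257   74   37   44 1455] ztop 0.070 [0.8406 0.0868] [0.114  0.1047] 0.8
[ 295   74  113   46 3822] ztop 0.073 [ 0.8419 -0.1343] [0.3258 0.1151] 89.9
[   0   78   58  107 5843] ztop 0.105 [0.7173 0.8092] [0.2992 0.1272] 1.5
[282 121  30  29 358] ztop 0.024 [0.728  0.0223] [0.0866 0.0868] 0.6
[144 139  28  27 517] ztop 0.149 [0.6652 0.4262] [0.0259 0.0256] 62.4
[198 151  18  38 467] ztop 0.038 [0.62   0.2881] [0.0346 0.1101] 81.3
[ 246  160   89   74 2719] ztop 0.104 [0.5355 0.0361] [0.2065 0.0355] 3.9
[376 168  20  34 494] ztop 0.034 [ 0.583  -0.2417] [0.0445 0.0909] 82.1
[ 101  171   41   54 1336] ztop 0.039 [0.5338 0.539 ] [0.1468 0.074 ] 24.7
[415 172  20  33 519] ztop 0.035 [ 0.5739 -0.3578] [0.0906 0.0462] 5.9
[468 189  24  21 378] ztop 0.054 [ 0.5399 -0.5139] [0.0569 0.0594] 43.4
[187 208  14  34  66] ztop 0.018 [0.4596 0.3332] [0.0366 0.0999] 79.9
[196 213   8  27 150] ztop 0.043 [0.4508 0.3033] [0.0776 0.0133] 8.6
[416 219  22  39 495] ztop 0.038 [ 0.4252 -0.363 ] [0.1095 0.0348] 13.0
[  0 243  19  63 802] ztop 0.029 [0.304  0.8644] [0.175  0.0459] 3.7
[371 252  17  34 291] ztop 0.028 [ 0.3354 -0.2243] [0.0243 0.0996] 72.5
[250 309  64  42 511] ztop 0.289 [0.2127 0.0606] [0.0495 0.1665] 36.7
[   0  319   37  101 2164] ztop 0.021 [0.0295 0.8229] [0.2887 0.1066] 3.7
[258 356  36  60 776] ztop 0.289 [0.0722 0.0558] [0.1254 0.0605] 12.3
knob [0.45299661 0.0295312  0.13952795]
hinge [0.62085696 0.04587357 0.10517151]
post [0.52420951 0.03640292 0.12693195]
```

```bash
ls pics
```

```text
scene0.png
tL.png
tR.png
tbox.png
top0.png
wrist0.png
```

View pics/tbox.png

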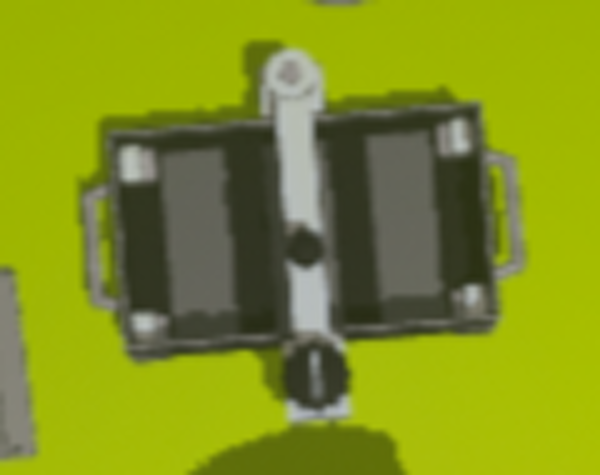

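Run:
```python
from h import *
s=dict(np.load('/tmp/top0.npz'));P=cloud(s);z=P[...,2]
sub=np.zeros_like(z,bool);sub[160:234,246:335]=1
# walls z ~0.084
m=sub&(z>0.078)&(z<0.094)
q=P[m][:,:2].astype(np.float32)
print(cv2.minAreaRect(q),len(q))
for nm,lo,hi in [('knob',0.132,0.145),('post',0.124,0.134),('barz',0.096,0.102),('hingetop',.1025,.12)]:
    m=sub&(z>lo)&(z<hi);q=P[m];print(nm,len(q),q.mean(0) if len(q) else '', cv2.minAreaRect(q[:,:2].astype(np.float32)) if len(q)>4 else '')
m=sub&(z>0.040)&(z<0.05);n,l,st,c=cv2.connectedComponentsWithStats(m.astype(np.uint8))
for i in range(1,n):
    if st[i,4]>6: print('rest',P[l==i].mean(0),st[i,4])
```

```text
((0.5219384431838989, 0.03774551302194595), (0.1798618882894516, 0.2140781134366989), 5.63700532913208) 373
knob 153 [0.45937296 0.03193488 0.13857772] ((0.4842400550842285, 0.038454070687294006), (0.09637240320444107, 0.03491576761007309), 14.901104927062988)
post 44 [0.51355438 0.03707974 0.13002134] ((0.4862380027770996, 0.03639793395996094), (0.0987904891371727, 0.0245369840413332), 0.7738974690437317)
barz 221 [0.54657333 0.04054303 0.09910664] ((0.5352851152420044, 0.04031849279999733), (0.20668929815292358, 0.030625734478235245), 5.862789154052734)
hingetop 98 [0.56870359 0.04224473 0.10572096] ((0.5349206924438477, 0.039842188358306885), (0.20576059818267822, 0.031399186700582504), 5.634908676147461)
rest [ 0.59977096 -0.05213689  0.04598605] 29
rest [0.59672431 0.08355635 0.04667596] 7
rest [0.58156225 0.14043352 0.04611627] 25
rest [ 0.50458981 -0.06136243  0.04575424] 21
rest [0.48452455 0.13218395 0.04521607] 25
```

```bash
cat >> h.py <<'E'
def Rdown(psi):
    a=np.deg2rad(psi);x=np.array([np.cos(a),np.sin(a),0]);z=np.array([0,0,-1.]);y=np.cross(z,x)
    return np.stack([x,y,z],1)
def pose():
    o=manip.observe();Rm=R.from_rotvec(o['eef_rot']).as_matrix()
    return o,np.array(o['position']),Rm
def st():
    o,p,Rm=pose();print('t%.2f'%o['t'],np.round(p,4),'psi %.1f tilt %.2f'%(np.degrees(np.arctan2(Rm[1,0],Rm[0,0])),np.degrees(np.arccos(-Rm[2,2]))),'F',np.round(o['force'],1),'w %.4f'%o['grip_width'],'q',np.round(o['joints'],2))
def plan(wps,step=0.0285,ang=10.3,start=None):
    """wps: list of (x,y,z,psi) ; prints rows"""
    o,p,Rm=pose()
    for w in wps:
        w=np.array(w,float);T=Rdown(w[3]);rv=R.from_matrix(Rm.T@T).as_rotvec()
        d=w[:3]-p;th=np.degrees(np.linalg.norm(rv))
        # per-axis limit approx by norm
        n=max(1,int(np.ceil(np.linalg.norm(d)/step-1e-6)),int(np.ceil(th/ang-1e-6)))
        print('->',w,'rows',n)
        last=None
        for i in range(n):
            tr=Rm.T@(d/n)/0.03; rr=rv/n/(np.pi/2)
            print('   t',np.round(tr,3).tolist(),'r',np.round(rr,4).tolist())
            Rm=Rm@R.from_rotvec(rv/n).as_matrix();p=p+d/n
        Rm=T
E
python3 -c "
from h import *
st();plan([(0.455,.031,.23,10)])"
```

```text
t0.15 [ 0.1889 -0.5163  0.205 ] psi 20.1 tilt 0.05 F [-0.3 -1.   0.3] w 0.0937 q [-1.29  0.3   1.52  0.    1.32 -0.07]
-> [ 0.455  0.031  0.23  10.   ] rows 22
   t [0.664, -0.64, -0.037] r [-0.0, 0.0, 0.0051]
   t [0.658, -0.646, -0.037] r [-0.0, 0.0, 0.0051]
   t [0.653, -0.651, -0.037] r [-0.0, 0.0, 0.0051]
   t [0.648, -0.656, -0.037] r [-0.0, 0.0, 0.0051]
   t [0.643, -0.661, -0.037] r [-0.0, 0.0, 0.0051]
   t [0.637, -0.666, -0.037] r [-0.0, 0.0, 0.0051]
   t [0.632, -0.671, -0.037] r [-0.0, 0.0, 0.0051]
   t [0.627, -0.676, -0.037] r [-0.0, 0.0, 0.0051]
   t [0.621, -0.681, -0.037] r [-0.0, 0.0, 0.0051]
   t [0.616, -0.686, -0.038] r [-0.0, 0.0, 0.0051]
   t [0.61, -0.691, -0.038] r [-0.0, 0.0, 0.0051]
   t [0.605, -0.696, -0.038] r [-0.0, 0.0, 0.0051]
   t [0.599, -0.701, -0.038] r [-0.0, 0.0, 0.0051]
   t [0.593, -0.706, -0.038] r [-0.0, 0.0, 0.0051]
   t [0.588, -0.711, -0.038] r [-0.0, 0.0, 0.0051]
   t [0.582, -0.715, -0.038] r [-0.0, 0.0, 0.0051]
   t [0.576, -0.72, -0.038] r [-0.0, 0.0, 0.0051]
   t [0.57, -0.724, -0.038] r [-0.0, 0.0, 0.0051]
   t [0.565, -0.729, -0.038] r [-0.0, 0.0, 0.0051]
   t [0.559, -0.733, -0.038] r [-0.0, 0.0, 0.0051]
   t [0.553, -0.738, -0.038] r [-0.0, 0.0, 0.0051]
   t [0.547, -0.742, -0.038] r [-0.0, 0.0, 0.0051]
```

Request:
{"fn": "step_arm", "kwargs": {"deltas": [{"translation": [0.98,-0.95,-0.06],"rot": [0,0,0.012],"hand": -1},{"translation": [0.97,-0.96,-0.06],"rot": [0,0,0.012],"hand": -1},{"translation": [0.96,-0.98,-0.06],"rot": [0,0,0.012],"hand": -1},{"translation": [0.94,-1,-0.06],"rot": [0,0,0.012],"hand": -1},{"translation": [0.92,-1,-0.06],"rot": [0,0,0.012],"hand": -1}]}}

```text
t: 0.78
position: [0.2811, -0.3284, 0.2128]
eef_rot: [-3.114, -0.391, 0.001]
force: [0.4, -0.5, 0.6]
grip_width: 0.0939
```

```bash
sed -i 's/step=0.0285/step=0.038/' h.py; python3 -c "
from h import *
st();plan([(0.455,.031,.23,10)])"
```

```text
t0.78 [ 0.2811 -0.3284  0.2128] psi 14.3 tilt 0.21 F [ 0.4 -0.5  0.6] w 0.0939 q [-0.95  0.03  1.82  0.    1.3   0.37]
-> [ 0.455  0.031  0.23  10.   ] rows 11
   t [0.78, -0.925, -0.049] r [-0.0002, 0.0, 0.0044]
   t [0.773, -0.93, -0.049] r [-0.0002, 0.0, 0.0044]
   t [0.767, -0.936, -0.05] r [-0.0002, 0.0, 0.0044]
   t [0.761, -0.941, -0.05] r [-0.0002, 0.0, 0.0044]
   t [0.754, -0.946, -0.05] r [-0.0002, 0.0, 0.0044]
   t [0.748, -0.951, -0.05] r [-0.0002, 0.0, 0.0044]
   t [0.741, -0.956, -0.051] r [-0.0002, 0.0, 0.0044]
   t [0.735, -0.961, -0.051] r [-0.0002, 0.0, 0.0044]
   t [0.728, -0.966, -0.051] r [-0.0002, 0.0, 0.0044]
   t [0.721, -0.971, -0.052] r [-0.0002, 0.0, 0.0044]
   t [0.715, -0.976, -0.052] r [-0.0002, 0.0, 0.0044]
```

Request:
{"fn": "step_arm", "kwargs": {"deltas": [{"translation": [0.78,-0.93,-0.05],"rot": [0,0,0.005],"hand": -1},{"translation": [0.77,-0.93,-0.05],"rot": [0,0,0.005],"hand": -1},{"translation": [0.77,-0.94,-0.05],"rot": [0,0,0.005],"hand": -1},{"translation": [0.76,-0.94,-0.05],"rot": [0,0,0.005],"hand": -1},{"translation": [0.75,-0.95,-0.05],"rot": [0,0,0.005],"hand": -1}]}}

```text
t: 1.4
position: [0.362, -0.1587, 0.2208]
eef_rot: [-3.121, -0.327, 0.001]
force: [1.1, -0.2, 0.9]
grip_width: 0.0938
```

Request:
{"fn": "step_arm", "kwargs": {"deltas": [{"translation": [0.75,-0.95,-0.05],"rot": [0,0,0.005],"hand": -0.5},{"translation": [0.74,-0.96,-0.05],"rot": [0,0,0.005],"hand": -0.3},{"translation": [0.73,-0.96,-0.05],"rot": [0,0,0.005],"hand": -0.2},{"translation": [0.73,-0.97,-0.05],"rot": [0,0,0.005],"hand": -0.2},{"translation": [0.72,-0.97,-0.05],"rot": [0,0,0.005],"hand": -0.2}]}}

```text
t: 2.02
position: [0.444, 0.01, 0.2289]
eef_rot: [-3.127, -0.264, 0.002]
force: [0.4, -0.6, -0.2]
grip_width: 0.0565
```

```bash
python3 -c "
from h import *
st();
s=snap('wrist');save(s,'w1.png',1.4);np.savez('/tmp/w1.npz',**s)
plan([(0.455,.031,.2,10)])"
```

```text
t2.02 [0.444  0.01   0.2289] psi 9.6 tilt 0.22 F [ 0.4 -0.6 -0.2] w 0.0565 q [-0.06  0.04  1.77  0.    1.33  1.34]
-> [ 0.455  0.031  0.2   10.   ] rows 1
   t [0.426, -0.545, 0.968] r [-0.0029, 0.0002, -0.0035]
```

View pics/w1.png

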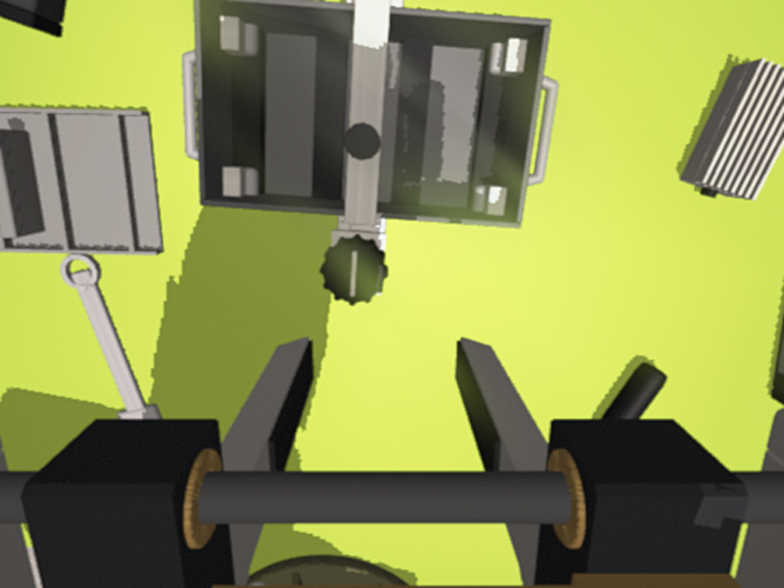

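The wrist view shows the box, with the knob top at (355,268), the post at (362,141), and rests at (238,36), (516,55), (240,181) and (490,200). Next I measure these.

```bash
cat > box.py <<'E'
from h import *
s=dict(np.load('/tmp/w1.npz'))
P=cloud(s);z=P[...,2]
for nm,lo,hi,c in [('knob',0.136,0.146,(355,268)),('post',.126,.136,(362,141))]:
    u,v=int(c[0]/1.4),int(c[1]/1.4)
    m=np.zeros_like(z,bool);m[v-28:v+28,u-28:u+28]=1
    m&=(z>lo)&(z<hi);q=P[m]
    print(nm,len(q),cv2.minEnclosingCircle(q[:,:2].astype(np.float32)),q[:,2].mean(), dp(s,u,v))
# wall tops
m=(z>0.081)&(z<0.0875);m[170:]=0
q=P[m][:,:2].astype(np.float32)
print('walls',len(q),cv2.minAreaRect(q))
m=((z>0.042)&(z<.049));m[170:]=0;m[:,:140]=0
n,l,stt,c=cv2.connectedComponentsWithStats(m.astype(np.uint8))
for i in range(1,n):
    if stt[i,4]>25: print('rest',stt[i],P[l==i].mean(0))
E
python3 box.py
```

```text
knob 1628 ((0.4541366398334503, 0.029419049620628357), 0.019825754687190056) 0.13879131513521997 [0.45771597 0.02958737 0.13995645]
post 532 ((0.5256768465042114, 0.03666922077536583), 0.009950856678187847) 0.1288065927116742 [0.52614847 0.03686861 0.1292852 ]
walls 3328 ((0.5376163125038147, 0.03769196569919586), (0.13415256142616272, 0.21441343426704407), 5.6252946853637695)
rest [ 156   10   97  131 1004] [0.54586254 0.13035832 0.04527228]
rest [278  20 101 135 927] [ 0.56520994 -0.0498681   0.0452286 ]
```

```bash
python3 -c "
from h import *
plan([(0.4545,.0297,.17,10),(0.4545,.0297,.113,10)],step=.03)"
```

```text
-> [ 0.4545  0.0297  0.17   10.    ] rows 3
   t [0.134, -0.167, 0.656] r [-0.001, 0.0001, -0.0012]
   t [0.134, -0.167, 0.656] r [-0.001, 0.0001, -0.0012]
   t [0.135, -0.168, 0.656] r [-0.001, 0.0001, -0.0012]
-> [ 0.4545  0.0297  0.113  10.    ] rows 2
   t [0.0, 0.0, 0.95] r [0.0, 0.0, 0.0]
   t [0.0, 0.0, 0.95] r [0.0, 0.0, 0.0]
```

Request:
{"fn": "step_arm", "kwargs": {"deltas": [{"translation": [0.2,-0.25,0.98],"rot": [-0.003,0,-0.003],"hand": -0.2},{"translation": [0.2,-0.25,0.98],"rot": [0,0,0],"hand": -0.2},{"translation": [0,0,0],"hand": -0.2}]}}

```text
schema error: expected keys rot, translation, hand
```

```bash
python3 -c "
from h import *
st();plan([(0.4545,.0297,.113,10)],step=.03)"
```

```text
t2.08 [0.4452 0.0126 0.229 ] psi 9.7 tilt 0.26 F [ 0.9  0.9 -0.3] w 0.0565 q [-0.06  0.04  1.76  0.    1.33  1.34]
-> [ 0.4545  0.0297  0.113  10.    ] rows 4
   t [0.101, -0.123, 0.967] r [-0.0007, 0.0, -0.0009]
   t [0.101, -0.124, 0.967] r [-0.0007, 0.0, -0.0009]
   t [0.101, -0.125, 0.967] r [-0.0007, 0.0, -0.0009]
   t [0.101, -0.126, 0.967] r [-0.0007, 0.0, -0.0009]
```

Request:
{"fn": "step_arm", "kwargs": {"deltas": [{"translation": [0.2,-0.25,0.96],"rot": [-0.003,0,-0.003],"hand": -0.2},{"translation": [0.2,-0.25,0.96],"rot": [0,0,0],"hand": -0.2},{"translation": [0,0,0],"rot": [0,0,0],"hand": -0.2}]}}

```text
t: 2.45
position: [0.4548, 0.0312, 0.17]
eef_rot: [3.129, 0.277, -0.001]
force: [-1.2, 0.3, 1.3]
grip_width: 0.0567
```

```bash
python3 -c "
from h import *
st();plan([(0.4545,.0297,.113,10)],step=.03)"
```

```text
t2.45 [0.4548 0.0312 0.17  ] psi 10.1 tilt 0.03 F [-1.2  0.3  1.3] w 0.0567 q [-0.01  0.12  1.82 -0.    1.2   1.38]
-> [ 0.4545  0.0297  0.113  10.    ] rows 2
   t [-0.008, 0.024, 0.949] r [0.0001, 0.0002, 0.0006]
   t [-0.008, 0.024, 0.949] r [0.0001, 0.0002, 0.0006]
```

Request:
{"fn": "step_arm", "kwargs": {"deltas": [{"translation": [-0.01,0.03,0.95],"rot": [0,0,0],"hand": -0.2},{"translation": [-0.01,0.02,0.95],"rot": [0,0,0],"hand": -0.2},{"translation": [0,0,0],"rot": [0,0,0],"hand": 0.5},{"translation": [0,0,0],"rot": [0,0,0],"hand": 1},{"translation": [0,0,0],"rot": [0,0,0],"hand": 1}], "newtons": 50}}

```text
t: 3.08
position: [0.4562, 0.0294, 0.1179]
eef_rot: [-3.128, -0.275, -0.008]
force: [-2.3, 12.6, -6.8]
grip_width: 0.0351
```

```bash
python3 -c "
from h import *
st()"
```

```text
t3.08 [0.4562 0.0294 0.1179] psi 10.0 tilt 0.31 F [-2.3 12.6 -6.8] w 0.0351 q [-0.02  0.19  1.88  0.    1.07  1.38]
```

Request:
{"fn": "step_arm", "kwargs": {"deltas": [{"translation": [0,0,-0.24],"rot": [0,0,0],"hand": 1},{"translation": [0,0,-0.24],"rot": [0,0,0],"hand": 1},{"translation": [0,0,0],"rot": [0,0,0],"hand": 1}]}}

```text
t: 3.45
position: [0.4558, 0.0301, 0.1336]
eef_rot: [-3.127, -0.275, -0.008]
force: [5.6, 5.5, -18.9]
grip_width: 0.0351
```

```bash
python3 -c "
from h import *
st()"
```

```text
t3.45 [0.4558 0.0301 0.1336] psi 10.1 tilt 0.33 F [  5.6   5.5 -18.9] w 0.0351 q [-0.02  0.17  1.86  0.    1.11  1.38]
```

Request:
{"fn": "step_arm", "kwargs": {"deltas": [{"translation": [-0.03,0,0.03],"rot": [0,0,-0.11],"hand": 1},{"translation": [0,0,0],"rot": [0,0,-0.11],"hand": 1},{"translation": [0,0,0],"rot": [0,0,-0.11],"hand": 1},{"translation": [0,0,0],"rot": [0,0,-0.11],"hand": 1},{"translation": [0,0,0],"rot": [0,0,-0.11],"hand": 1}]}}

```text
t: 4.08
position: [0.4549, 0.0313, 0.1335]
eef_rot: [-2.704, -1.593, -0.013]
force: [2.4, 3.3, -14.5]
grip_width: 0.035
```

```bash
python3 -c "
from h import *
st()"
```

```text
t4.08 [0.4549 0.0313 0.1335] psi 61.0 tilt 0.51 F [  2.4   3.3 -14.5] w 0.0350 q [-0.02  0.17  1.86  0.01  1.11  0.49]
```

Request:
{"fn": "step_arm", "kwargs": {"deltas": [{"translation": [0,0,0],"rot": [0,0,-0.11],"hand": 1},{"translation": [0,0,0],"rot": [0,0,-0.1],"hand": 1},{"translation": [0,0,0],"rot": [0,0,-0.03],"hand": 1}]}}

```text
t: 4.45
position: [0.4543, 0.0315, 0.1336]
eef_rot: [-2.342, -2.087, -0.013]
force: [4.6, 1.0, -15.1]
grip_width: 0.0353
```

```bash
python3 -c "
from h import *
st()"
```

```text
t4.45 [0.4543 0.0315 0.1336] psi 83.4 tilt 0.52 F [  4.6   1.  -15.1] w 0.0353 q [-0.02  0.17  1.87  0.01  1.11  0.09]
```

Now let it down by 5–6 mm so the lugs rest in the notches.

Request:
{"fn": "step_arm", "kwargs": {"deltas": [{"translation": [0,0,0.1],"rot": [0,0,-0.01],"hand": 1},{"translation": [0,0,0.1],"rot": [0,0,0],"hand": 1},{"translation": [0,0,0],"rot": [0,0,0],"hand": 1}]}}

```text
t: 4.82
position: [0.4543, 0.0315, 0.1283]
eef_rot: [-2.327, -2.104, -0.013]
force: [-0.0, 1.1, -5.0]
grip_width: 0.0354
```

```bash
python3 -c "
from h import *
st()"
```

```text
t4.83 [0.4543 0.0315 0.1283] psi 84.2 tilt 0.54 F [-0.   1.1 -5. ] w 0.0354 q [-0.02  0.17  1.87  0.01  1.09  0.08]
```

Request:
{"fn": "step_arm", "kwargs": {"deltas": [{"translation": [0,0,0],"rot": [0,0,0],"hand": 0.1},{"translation": [0,0,0],"rot": [0,0,0],"hand": 0},{"translation": [0,0,-0.9],"rot": [0,0,0],"hand": 0},{"translation": [0,0,-0.9],"rot": [0,0,0],"hand": 0.1}]}}

```text
t: 5.32
position: [0.4545, 0.0307, 0.1841]
eef_rot: [-2.329, -2.104, -0.014]
force: [0.1, -0.7, 0.1]
grip_width: 0.0432
```

```bash
python3 -c "
from h import *
st()
s=snap('top');np.savez('/tmp/t2.npz',**s);save(s,'t2.png',6,(180,245,250,340))
P=cloud(s);z=P[...,2];m=(z>.13)&(z<.17);m[:,:270]=0;m[:,315:]=0;m[:210]=0;m[240:]=0
print(z[m].mean(),np.median(z[m]),m.sum())
plan([(0.5257,.0367,.17,84),(0.5257,.0367,.103,84)],step=.03)
"
```

```text
t5.33 [0.4545 0.0307 0.1841] psi 84.2 tilt 0.53 F [ 0.1 -0.7  0.1] w 0.0432 q [-0.02  0.11  1.81  0.01  1.23  0.08]
nan nan 0
-> [5.257e-01 3.670e-02 1.700e-01 8.400e+01] rows 3
   t [0.144, 0.765, 0.202] r [0.0018, -0.0019, 0.0006]
   t [0.145, 0.765, 0.2] r [0.0018, -0.0019, 0.0006]
   t [0.146, 0.766, 0.197] r [0.0018, -0.0019, 0.0006]
-> [5.257e-01 3.670e-02 1.030e-01 8.400e+01] rows 3
   t [-0.0, 0.0, 0.744] r [0.0, 0.0, 0.0]
   t [-0.0, 0.0, 0.744] r [0.0, 0.0, 0.0]
   t [-0.0, 0.0, 0.744] r [0.0, 0.0, 0.0]<string>:6: RuntimeWarning: Mean of empty slice.
  ret = ret.dtype.type(ret / rcount)
  return _methods._mean(a, axis=axis, dtype=dtype,
```

View pics/t2.png

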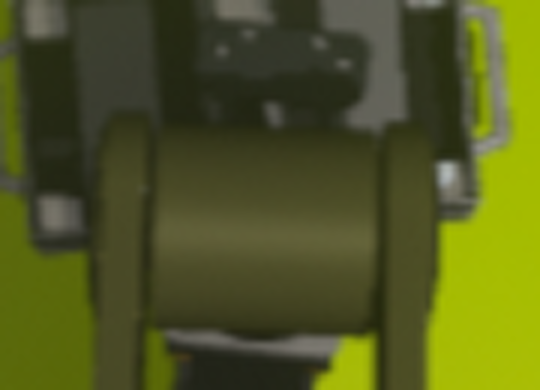

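The arm hides the knob in the top view, so I check it in the scene view.

```bash
python3 -c "
from h import *
s=snap('scene');save(s,'s2.png',6,(165,250,245,340))
print(proj(s,[.4545,.0295,.14]))
"
```

```text
[[271.17043062 182.71171219]]
```

View pics/s2.png

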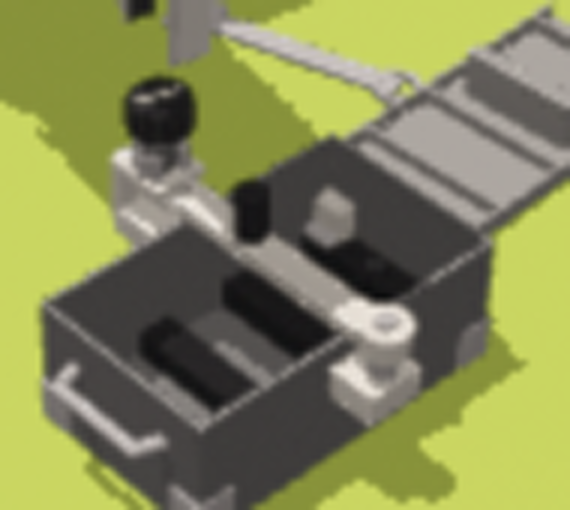

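The knob stays up, with a gap showing below it at about (160,150). Next is the post.

Request:
{"fn": "step_arm", "kwargs": {"deltas": [{"translation": [0.15,0.8,0.2],"rot": [0.005,-0.005,0],"hand": 0.1},{"translation": [0.15,0.8,0.2],"rot": [0,0,0],"hand": 0.1},{"translation": [0.15,0.7,0.2],"rot": [0,0,0],"hand": 0.1},{"translation": [0,0,0],"rot": [0,0,0],"hand": 0.1}]}}

```text
t: 5.92
position: [0.5274, 0.0371, 0.1654]
eef_rot: [2.332, 2.105, 0.001]
force: [-0.3, -0.1, -0.5]
grip_width: 0.0424
```

```bash
python3 -c "
from h import *
st()
plan([(0.5257,.0367,.104,84)],step=.03)
"
```

```text
t5.92 [0.5274 0.0371 0.1654] psi 84.1 tilt 0.05 F [-0.3 -0.1 -0.5] w 0.0424 q [0.   0.29 1.63 0.   1.22 0.1 ]
-> [5.257e-01 3.670e-02 1.040e-01 8.400e+01] rows 3
   t [-0.006, -0.019, 0.682] r [0.0002, -0.0001, 0.0005]
   t [-0.006, -0.019, 0.682] r [0.0002, -0.0001, 0.0005]
   t [-0.006, -0.019, 0.682] r [0.0002, -0.0001, 0.0005]
```

Request:
{"fn": "step_arm", "kwargs": {"deltas": [{"translation": [0,-0.02,0.85],"rot": [0,0,0],"hand": 0.1},{"translation": [0,-0.02,0.85],"rot": [0,0,0],"hand": 0.1},{"translation": [0,0,0.2],"rot": [0,0,0],"hand": 0.2},{"translation": [0,0,0],"rot": [0,0,0],"hand": 1},{"translation": [0,0,0],"rot": [0,0,0],"hand": 1}], "newtons": 10}}

```text
t: 6.55
position: [0.5249, 0.0369, 0.1081]
eef_rot: [2.331, 2.103, 0.004]
force: [20.6, 1.3, -13.8]
grip_width: 0.0215
```

```bash
cat > arc.py <<'E'
from h import *
import sys
# arc about hinge
C=np.array([0.542,.0383]);yaw=np.deg2rad(5.65);ex=np.array([np.cos(yaw),np.sin(yaw)]);ey=np.array([-ex[1],ex[0]])
H=C+.084*ex
a=[float(x) for x in sys.argv[2:]];psi=float(sys.argv[1])
st()
o,p,Rm=pose()
d=p[:2]-H;print('bar angle now',np.arctan2(d@ey,-(d@ex)),'r',np.linalg.norm(d))
q=[H+.1*(-np.cos(t)*ex+np.sin(t)*ey) for t in a]
for t,w in zip(a,q): print(t,np.round(w,4))
plan([(w[0],w[1],p[2],psi) for w in q],step=.045)
E
python3 arc.py 84 .25 .5 .75 1.0 1.25 1.5 1.6
```

```text
t6.55 [0.5249 0.0369 0.1081] psi 84.1 tilt 0.19 F [ 20.6   1.3 -13.8] w 0.0215 q [0.   0.35 1.7  0.   1.09 0.1 ]
bar angle now 0.0029237001174230986 r 0.10114385700501959
0.25 [0.5267 0.0617]
0.5 [0.5335 0.0856]
0.75 [0.5461 0.1072]
1.0 [0.5635 0.125 ]
1.25 [0.5849 0.1379]
1.5 [0.6087 0.1451]
1.6 [0.6187 0.1463]
-> [5.26735660e-01 6.16510434e-02 1.08139295e-01 8.40000000e+01] rows 1
   t [0.827, -0.024, 0.0] r [0.0021, -0.0003, 0.0014]
-> [ 0.53353999  0.08563964  0.1081393  84.        ] rows 1
   t [0.819, 0.142, 0.0] r [0.0, 0.0, 0.0]
-> [ 0.54606767  0.10719906  0.1081393  84.        ] rows 1
   t [0.758, 0.34, 0.0] r [0.0, 0.0, 0.0]
-> [ 0.56353978  0.12498887  0.1081393  84.        ] rows 1
   t [0.651, 0.517, 0.0] r [0.0, 0.0, 0.0]
-> [ 0.58486999  0.13790296  0.1081393  84.        ] rows 1
   t [0.502, 0.662, 0.0] r [0.0, 0.0, 0.0]
-> [ 0.60873209  0.1451384   0.1081393  84.        ] rows 1
   t [0.323, 0.766, 0.0] r [0.0, 0.0, 0.0]
-> [ 0.61865674  0.14632914  0.1081393  84.        ] rows 1
   t [0.074, 0.325, 0.0] r [0.0, 0.0, 0.0]
```

Request:
{"fn": "step_arm", "kwargs": {"deltas": [{"translation": [0.5,0.03,0],"rot": [0,0,0],"hand": 0.6},{"translation": [0.5,0.02,0],"rot": [0,0,0],"hand": 0.6},{"translation": [0.6,0.12,0],"rot": [0,0,0],"hand": 0.6},{"translation": [0.4,0.16,0],"rot": [0,0,0],"hand": 0.6}], "newtons": 6}}

```text
t: 7.05
position: [0.536, 0.0973, 0.1084]
eef_rot: [-2.329, -2.099, 0.012]
force: [-7.2, 1.1, -0.5]
grip_width: 0.02
```

```bash
python3 arc.py 84  .75 1.0 1.25 1.5 1.6
```

```text
t7.05 [0.536  0.0973 0.1084] psi 84.0 tilt 0.57 F [-7.2  1.1 -0.5] w 0.0200 q [0.11 0.39 1.63 0.   1.12 0.22]
bar angle now 0.613506057561656 r 0.10293533166612594
0.75 [0.5461 0.1072]
1.0 [0.5635 0.125 ]
1.25 [0.5849 0.1379]
1.5 [0.6087 0.1451]
1.6 [0.6187 0.1463]
-> [ 0.54606767  0.10719906  0.10838044 84.        ] rows 1
   t [0.364, 0.299, -0.004] r [-0.0062, 0.0011, 0.0004]
-> [ 0.56353978  0.12498887  0.10838044 84.        ] rows 1
   t [0.651, 0.517, 0.0] r [0.0, 0.0, 0.0]
-> [ 0.58486999  0.13790296  0.10838044 84.        ] rows 1
   t [0.502, 0.662, 0.0] r [0.0, 0.0, 0.0]
-> [ 0.60873209  0.1451384   0.10838044 84.        ] rows 1
   t [0.323, 0.766, 0.0] r [0.0, 0.0, 0.0]
-> [ 0.61865674  0.14632914  0.10838044 84.        ] rows 1
   t [0.074, 0.325, 0.0] r [0.0, 0.0, 0.0]
```

Request:
{"fn": "step_arm", "kwargs": {"deltas": [{"translation": [0.36,0.3,0],"rot": [-0.006,0,0],"hand": 0.6},{"translation": [0.6,0.5,0],"rot": [0,0,0],"hand": 0.6},{"translation": [0.5,0.65,0],"rot": [0,0,0],"hand": 0.6},{"translation": [0.3,0.7,0],"rot": [0,0,0],"hand": 0.6}]}}

```text
t: 7.55
position: [0.6002, 0.1513, 0.1082]
eef_rot: [-2.321, -2.095, 0.013]
force: [-11.0, 16.4, 1.7]
grip_width: 0.0376
```

```bash
python3 arc.py 84  1.5 1.6
```

```text
t7.55 [0.6002 0.1513 0.1082] psi 84.1 tilt 0.97 F [-11.   16.4   1.7] w 0.0376 q [0.18 0.55 1.4  0.01 1.21 0.28]
bar angle now 1.431886648475834 r 0.10775920613195245
1.5 [0.6087 0.1451]
1.6 [0.6187 0.1463]
-> [ 0.60873209  0.1451384   0.10821691 84.        ] rows 1
   t [-0.176, 0.303, -0.006] r [-0.0105, -0.0023, 0.0016]
-> [ 0.61865674  0.14632914  0.10821691 84.        ] rows 1
   t [0.074, 0.325, 0.0] r [0.0, 0.0, 0.0]
```

Request:
{"fn": "step_arm", "kwargs": {"deltas": [{"translation": [-0.15,0.0,0],"rot": [-0.01,0,0],"hand": 0.6},{"translation": [0,0,0],"rot": [0,0,0],"hand": 0.6}]}}

```text
t: 7.8
position: [0.598, 0.1546, 0.1087]
eef_rot: [-2.32, -2.099, -0.009]
force: [-6.1, 11.1, -3.1]
grip_width: 0.0221
```

```bash
python3 arc.py 84  1.5 1.6;python3 -c "
from h import *
s=snap('scene');save(s,'s3.png',1.4)
s=snap('wrist');save(s,'w3.png',1.4)
"
```

```text
t7.80 [0.598  0.1546 0.1087] psi 84.3 tilt 0.82 F [-6.1 11.1 -3.1] w 0.0221 q [0.19 0.54 1.42 0.02 1.19 0.28]
bar angle now 1.4189382025269897 r 0.11148529883606627
1.5 [0.6087 0.1451]
1.6 [0.6187 0.1463]
-> [ 0.60873209  0.1451384   0.10868568 84.        ] rows 1
   t [-0.277, 0.389, -0.006] r [-0.0038, -0.0083, 0.003]
-> [ 0.61865674  0.14632914  0.10868568 84.        ] rows 1
   t [0.074, 0.325, 0.0] r [0.0, 0.0, 0.0]
```

View pics/w3.png

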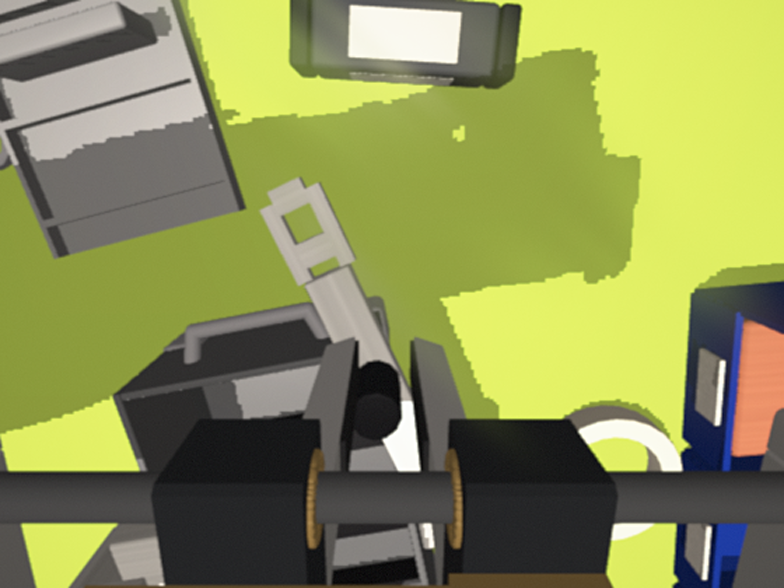

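View pics/s3.png

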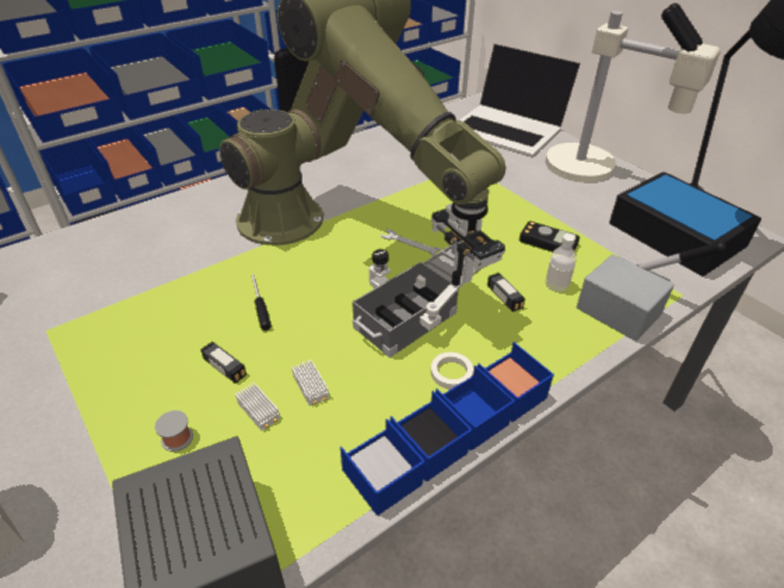

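The post sits between the fingers and the bar is at about 1.2 rad. I recentre and push on.

Request:
{"fn": "step_arm", "kwargs": {"deltas": [{"translation": [-0.35,0.35,0],"rot": [0,-0.008,0],"hand": 0.5},{"translation": [-0.05,0.5,0],"rot": [0,0,0],"hand": 0.5},{"translation": [0,0.35,0],"rot": [0,0,0],"hand": 0.5}]}}

```text
t: 8.28
position: [0.6277, 0.1509, 0.108]
eef_rot: [-2.309, -2.095, 0.003]
force: [-10.4, 19.9, -1.1]
grip_width: 0.0838
```

```bash
python3 arc.py 84  1.5 1.6;python3 -c "
from h import *
s=snap('wrist');save(s,'w4.png',1.4)
"
```

```text
t8.28 [0.6277 0.1509 0.108 ] psi 84.4 tilt 1.37 F [-10.4  19.9  -1.1] w 0.0838 q [0.17 0.61 1.31 0.02 1.24 0.26]
bar angle now 1.6893986213511993 r 0.1043238483961678
1.5 [0.6087 0.1451]
1.6 [0.6187 0.1463]
-> [ 0.60873209  0.1451384   0.10797585 84.        ] rows 1
   t [-0.251, -0.61, 0.008] r [-0.012, -0.0094, 0.005]
-> [ 0.61865674  0.14632914  0.10797585 84.        ] rows 1
   t [0.074, 0.325, 0.0] r [0.0, 0.0, 0.0]
```

View pics/w4.png

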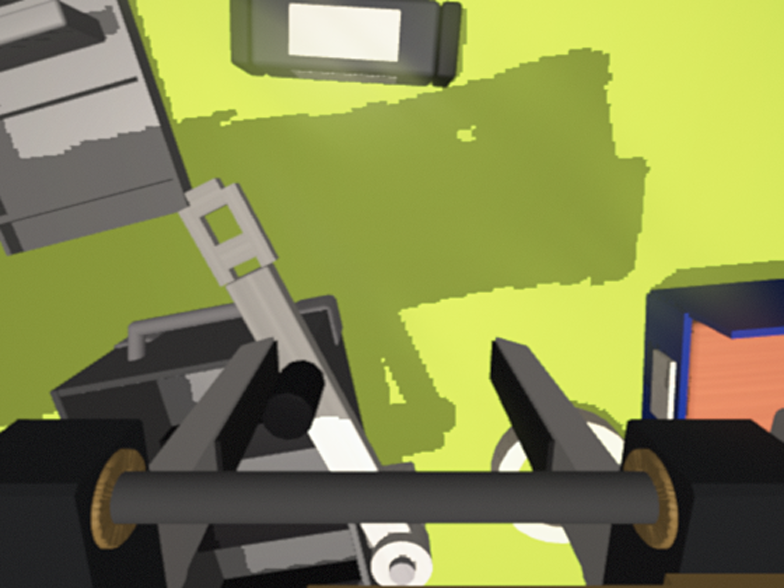

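```bash
python3 -c "
from h import *
s=snap('wrist')
p=at(s,289/1.4,416/1.4,.130);print(p,dp(s,289/1.4,416/1.4))
C=np.array([0.542,.0383]);yaw=np.deg2rad(5.65);ex=np.array([np.cos(yaw),np.sin(yaw)]);ey=np.array([-ex[1],ex[0]])
H=C+.084*ex;d=p[:2]-H;print(H,np.arctan2(d@ey,-(d@ex)),np.linalg.norm(d))
"
```

```text
[0.59345576 0.14175508 0.13      ] [0.59308732 0.14107373 0.12872461]
[0.62559192 0.04656991] 1.3438062506999868 0.10046366820218294
```

Request:
{"fn": "step_arm", "kwargs": {"deltas": [{"translation": [0,-0.4,0],"rot": [-0.01,-0.008,0],"hand": -0.8},{"translation": [-0.3,-0.7,0],"rot": [0,0,0],"hand": -0.8},{"translation": [-0.1,-0.2,0],"rot": [0,0,0],"hand": -0.5}], "newtons": 20}}

```text
t: 8.75
position: [0.5873, 0.1453, 0.1098]
eef_rot: [-2.322, -2.111, -0.004]
force: [-1.0, 0.8, 0.4]
grip_width: 0.0776
```

```bash
python3 -c "
from h import *
st()
plan([(.5935,.1415,.106,84)])"
```

```text
t8.75 [0.5873 0.1453 0.1098] psi 84.5 tilt 0.23 F [-1.   0.8  0.4] w 0.0776 q [0.18 0.51 1.46 0.   1.17 0.27]
-> [ 0.5935  0.1415  0.106  84.    ] rows 1
   t [-0.107, 0.217, 0.128] r [-0.0004, -0.0025, 0.006]
```

Request:
{"fn": "step_arm", "kwargs": {"deltas": [{"translation": [-0.13,0.2,0.1],"rot": [0,0,0.005],"hand": 0.3},{"translation": [0,0,0],"rot": [0,0,0],"hand": 1},{"translation": [0,0,0],"rot": [0,0,0],"hand": 1},{"translation": [0,0,0],"rot": [0,0,0],"hand": 1}]}}

```text
t: 9.25
position: [0.5949, 0.1407, 0.1074]
eef_rot: [-2.333, -2.101, -0.006]
force: [0.4, 0.4, -0.7]
grip_width: 0.0382
```

```bash
python3 arc.py 84 1.45 1.55 1.65
```

```text
t9.25 [0.5949 0.1407 0.1074] psi 84.0 tilt 0.26 F [ 0.4  0.4 -0.7] w 0.0382 q [0.17 0.52 1.44 0.   1.17 0.27]
bar angle now 1.3545712345120813 r 0.09898119201449967
1.45 [0.6038 0.1442]
1.55 [0.6137 0.1459]
1.65 [0.6237 0.1466]
-> [ 0.60382679  0.14417257  0.10737974 84.        ] rows 1
   t [0.146, 0.282, 0.001] r [0.0005, -0.0028, 0.0002]
-> [ 0.61367953  0.14585785  0.10737974 84.        ] rows 1
   t [0.09, 0.321, 0.0] r [0.0, 0.0, 0.0]
-> [ 0.6236513   0.14655108  0.10737974 84.        ] rows 1
   t [0.058, 0.328, 0.0] r [0.0, 0.0, 0.0]
```

Request:
{"fn": "step_arm", "kwargs": {"deltas": [{"translation": [0,0,0],"rot": [0,0,0],"hand": 1},{"translation": [0,0,0],"rot": [0,0,0],"hand": 1},{"translation": [0.15,0.28,0],"rot": [0,0,0],"hand": 1},{"translation": [0.09,0.32,0],"rot": [0,0,0],"hand": 1}]}}

```text
t: 9.75
position: [0.6133, 0.1467, 0.1071]
eef_rot: [-2.331, -2.099, -0.003]
force: [-5.7, 5.8, 2.2]
grip_width: 0.0197
```

```bash
python3 arc.py 84 1.45 1.55 1.65
```

```text
t9.75 [0.6133 0.1467 0.1071] psi 84.0 tilt 0.30 F [-5.7  5.8  2.2] w 0.0197 q [0.17 0.57 1.38 0.01 1.2  0.28]
bar angle now 1.5474334343514684 r 0.10084744057863164
1.45 [0.6038 0.1442]
1.55 [0.6137 0.1459]
1.65 [0.6237 0.1466]
-> [ 0.60382679  0.14417257  0.1070679  84.        ] rows 1
   t [-0.116, -0.306, 0.0] r [-0.0016, -0.0029, -0.0001]
-> [ 0.61367953  0.14585785  0.1070679  84.        ] rows 1
   t [0.09, 0.321, 0.0] r [0.0, 0.0, 0.0]
-> [ 0.6236513   0.14655108  0.1070679  84.        ] rows 1
   t [0.058, 0.328, 0.0] r [0.0, 0.0, 0.0]
```

Request:
{"fn": "step_arm", "kwargs": {"deltas": [{"translation": [0.05,0.28,0],"rot": [0,0,0],"hand": 1},{"translation": [0,0,0],"rot": [0,0,0],"hand": 0},{"translation": [0,0,0],"rot": [0,0,0],"hand": 0},{"translation": [0,0,-1],"rot": [0,0,0],"hand": -0.2},{"translation": [0,0,-1],"rot": [0,0,0.1],"hand": -0.2}]}}

```text
t: 10.38
position: [0.6225, 0.1478, 0.166]
eef_rot: [-2.489, -1.905, 0.003]
force: [0.8, -0.1, 0.9]
grip_width: 0.0549
```

```bash
python3 -c "
from h import *
st()
plan([(.62,.288,.19,-8)])"
```

```text
t10.38 [0.6225 0.1478 0.166 ] psi 74.9 tilt 0.42 F [ 0.8 -0.1  0.9] w 0.0549 q [0.17 0.53 1.28 0.01 1.33 0.44]
-> [ 0.62   0.288  0.19  -8.   ] rows 9
   t [0.499, -0.145, -0.087] r [-0.0005, 0.0002, 0.1023]
   t [0.47, -0.223, -0.087] r [-0.0005, 0.0002, 0.1023]
   t [0.428, -0.295, -0.087] r [-0.0005, 0.0002, 0.1023]
   t [0.375, -0.36, -0.087] r [-0.0005, 0.0002, 0.1023]
   t [0.313, -0.415, -0.087] r [-0.0005, 0.0002, 0.1023]
   t [0.242, -0.46, -0.087] r [-0.0005, 0.0002, 0.1023]
   t [0.166, -0.493, -0.088] r [-0.0005, 0.0002, 0.1023]
   t [0.085, -0.513, -0.088] r [-0.0005, 0.0002, 0.1023]
   t [0.002, -0.519, -0.089] r [-0.0005, 0.0002, 0.1023]
```

Request:
{"fn": "step_arm", "kwargs": {"deltas": [{"translation": [0.5,-0.15,-0.1],"rot": [0,0,0.105],"hand": -0.3},{"translation": [0.47,-0.22,-0.1],"rot": [0,0,0.105],"hand": -0.3},{"translation": [0.43,-0.3,-0.1],"rot": [0,0,0.105],"hand": -0.3},{"translation": [0.37,-0.36,-0.1],"rot": [0,0,0.105],"hand": -0.3},{"translation": [0.31,-0.42,-0.1],"rot": [0,0,0.105],"hand": -0.3}]}}

```text
t: 11.0
position: [0.6237, 0.2265, 0.1854]
eef_rot: [-3.057, -0.703, -0.003]
force: [0.3, -0.2, -0.0]
grip_width: 0.0611
```

Request:
{"fn": "step_arm", "kwargs": {"deltas": [{"translation": [0.24,-0.46,-0.1],"rot": [0,0,0.105],"hand": -0.3},{"translation": [0.17,-0.5,-0.1],"rot": [0,0,0.105],"hand": -0.3},{"translation": [0.08,-0.5,-0.1],"rot": [0,0,0.105],"hand": -0.3},{"translation": [0,-0.5,0],"rot": [0,0,0.1],"hand": -0.3}]}}

```text
t: 11.5
position: [0.6268, 0.2896, 0.1957]
eef_rot: [-3.117, 0.349, -0.004]
force: [-0.5, -0.9, 0.5]
grip_width: 0.061
```

```bash
cat > obj.py <<'E'
from h import *
def objs(save_=None):
    s=snap('top')
    if save_: save(s,save_,1.4)
    P=cloud(s);z=P[...,2]
    mask=((z>0.012)&(z<0.3)).astype(np.uint8)
    n,l,stt,c=cv2.connectedComponentsWithStats(mask)
    for i in range(1,n):
        if stt[i,4]<200: continue
        p=P[l==i]; zt=np.percentile(p[:,2],90)
        if zt>.045: continue
        q=p[p[:,2]>zt-0.008][:,:2].astype(np.float32)
        r=cv2.minAreaRect(q); a,b=r[1];ang=r[2] if a>b else r[2]-90
        print('z %.3f'%zt,np.round(r[0],4),np.round(sorted(r[1]),4),'long %.1f'%ang)
if __name__=='__main__':
    import sys
    st();objs(sys.argv[1] if len(sys.argv)>1 else None)
E
python3 obj.py t5.png; python3 -c "
from h import *
s=snap('wrist');save(s,'w5.png',1.4);np.savez('/tmp/w5.npz',**s)"
```

```text
t11.50 [0.6268 0.2896 0.1957] psi -12.8 tilt 0.32 F [-0.5 -0.9  0.5] w 0.0610 q [0.38 0.63 1.07 0.   1.44 2.17]
z 0.024 [0.7274 0.0224] [0.0868 0.0882] long 0.9
z 0.034 [ 0.5832 -0.2417] [0.0448 0.0906] long -7.9
z 0.039 [0.5328 0.54  ] [0.0737 0.1477] long 24.0
z 0.034 [ 0.574  -0.3574] [0.0456 0.0897] long 4.9
z 0.038 [ 0.4255 -0.3628] [0.0351 0.1097] long 14.1
z 0.029 [0.3059 0.8633] [0.0498 0.1774] long 3.4
z 0.028 [ 0.3075 -0.2154] [0.0246 0.1582] long -17.4
z 0.021 [0.0168 0.8555] [0.1016 0.3009] long 18.7
```

View pics/t5.png

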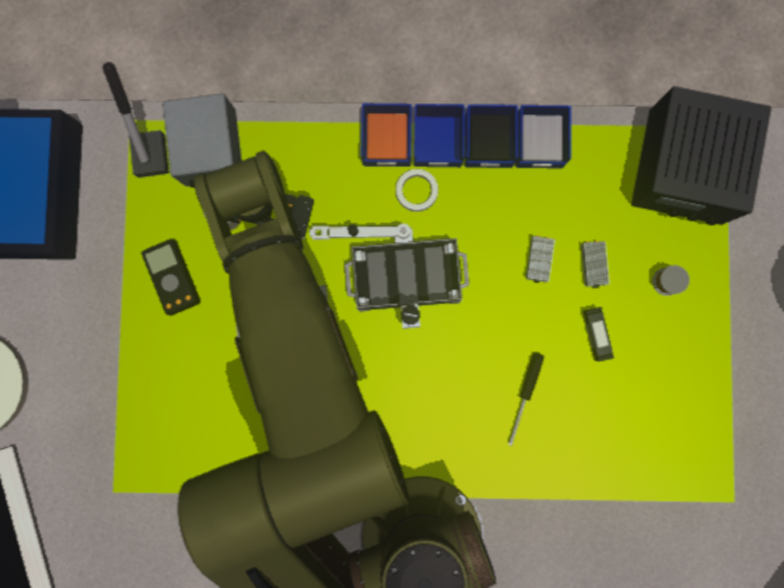

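View pics/w5.png

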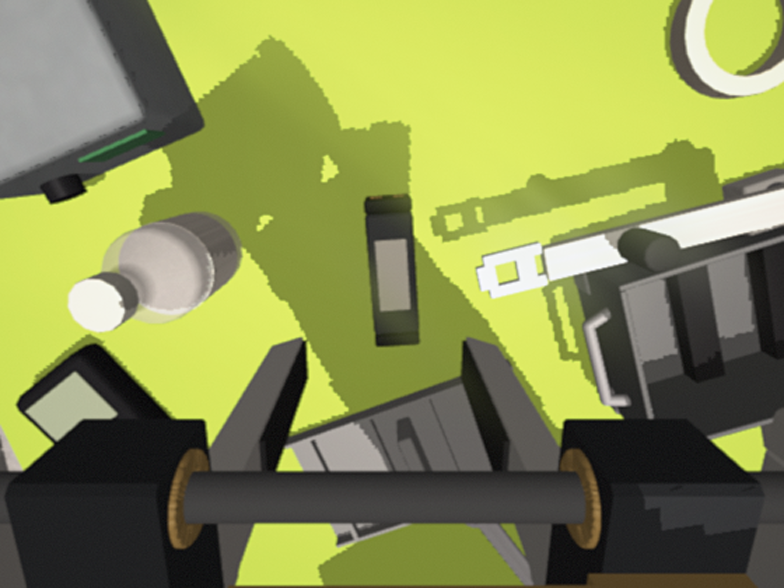

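The bar is clear: it lies along the +x wall at (310–410,232) in the top view, and the knob shows its mark turned. Pack L is in the wrist view at (390,270). I measure it there.

```bash
cat > wobj.py <<'E'
from h import *
def wobj(s,u,v,zlo,zhi,half=130,scale=1.4):
    P=cloud(s);z=P[...,2]
    m=((z>zlo)&(z<zhi)).astype(np.uint8)
    n,l,stt,c=cv2.connectedComponentsWithStats(m)
    i=l[int(v/scale),int(u/scale)]
    assert i>0,(z[int(v/scale),int(u/scale)])
    p=P[l==i];r=cv2.minAreaRect(p[:,:2].astype(np.float32));a,b=r[1];ang=r[2] if a>b else r[2]-90
    print('obj',np.round(r[0],4),np.round(sorted(r[1]),4),'long %.1f'%ang,'z %.4f'%np.median(p[:,2]),len(p))
    return r[0],ang
E
python3 -c "
from wobj import *
s=dict(np.load('/tmp/w5.npz'))
c,a=wobj(s,390,270,.028,.04)
plan([(c[0],c[1],.08,a),(c[0],c[1],.02,a)],step=.03)"
```

```text
obj [0.62   0.2871] [0.034 0.11 ] long -9.0 z 0.0330 3533
-> [ 0.619959    0.287085    0.08       -9.00858307] rows 4
   t [-0.049, 0.042, 0.96] r [-0.0008, -0.0002, -0.0097]
   t [-0.049, 0.04, 0.96] r [-0.0008, -0.0002, -0.0097]
   t [-0.05, 0.038, 0.96] r [-0.0008, -0.0002, -0.0097]
   t [-0.05, 0.036, 0.961] r [-0.0008, -0.0002, -0.0097]
-> [ 0.619959    0.287085    0.02       -9.00858307] rows 2
   t [-0.0, 0.0, 1.0] r [0.0, 0.0, 0.0]
   t [-0.0, 0.0, 1.0] r [0.0, 0.0, 0.0]
```

Request:
{"fn": "step_arm", "kwargs": {"deltas": [{"translation": [-0.06,0.04,0.98],"rot": [0,0,-0.012],"hand": -0.3},{"translation": [-0.06,0.04,0.98],"rot": [0,0,-0.012],"hand": -0.3},{"translation": [-0.06,0.04,0.98],"rot": [0,0,-0.012],"hand": -0.3},{"translation": [-0.04,0.03,0.98],"rot": [0,0,-0.008],"hand": -0.3},{"translation": [0,0,0.5],"rot": [0,0,0],"hand": -0.3}]}}

```text
t: 12.22
position: [0.6206, 0.2845, 0.0607]
eef_rot: [-3.13, 0.197, -0.01]
force: [0.7, -0.6, 0.1]
grip_width: 0.0609
```

```bash
python3 -c "
from h import *
st();plan([(.62,.2871,.0195,-9)],step=.03)"
```

```text
t12.22 [0.6206 0.2845 0.0607] psi -7.2 tilt 0.47 F [ 0.7 -0.6  0.1] w 0.0609 q [0.38 0.72 1.24 0.   1.17 2.07]
-> [ 0.62    0.2871  0.0195 -9.    ] rows 2
   t [-0.019, -0.037, 0.687] r [-0.0019, -0.0018, 0.0099]
   t [-0.018, -0.039, 0.687] r [-0.0019, -0.0018, 0.0099]
```

Request:
{"fn": "step_arm", "kwargs": {"deltas": [{"translation": [-0.01,-0.04,0.65],"rot": [-0.003,-0.003,0.01],"hand": -0.3},{"translation": [-0.01,-0.04,0.65],"rot": [0,0,0.01],"hand": -0.3},{"translation": [0,0,0.15],"rot": [0,0,0],"hand": 0.2},{"translation": [0,0,0],"rot": [0,0,0],"hand": 1},{"translation": [0,0,0],"rot": [0,0,0],"hand": 1}], "newtons": 40}}

```text
t: 12.85
position: [0.6214, 0.2871, 0.0158]
eef_rot: [-3.131, 0.246, -0.004]
force: [0.1, 0.3, -0.0]
grip_width: 0.0343
```

```bash
python3 -c "
from h import *
st()"
```

```text
t12.85 [0.6214 0.2871 0.0158] psi -9.0 tilt 0.16 F [ 0.1  0.3 -0. ] w 0.0343 q [0.38 0.78 1.25 0.   1.11 2.11]
```

Request:
{"fn": "step_arm", "kwargs": {"deltas": [{"translation": [0,0,-1],"rot": [0,0,0],"hand": 1},{"translation": [0,0,-1],"rot": [0,0,0],"hand": 1},{"translation": [0,0,-1],"rot": [0,0,0],"hand": 1},{"translation": [0,0,-1],"rot": [0,0,0],"hand": 1},{"translation": [-0.5,0.3,-0.8],"rot": [0,0,-0.02],"hand": 1}]}}

```text
t: 13.48
position: [0.6039, 0.2799, 0.163]
eef_rot: [3.135, -0.195, -0.001]
force: [-0.4, 0.5, -3.0]
grip_width: 0.0335
```

```bash
python3 -c "
from h import *
st();plan([(.5373,.1000,.165,5.65)],step=.038)"
```

```text
t13.47 [0.6039 0.2799 0.163 ] psi -7.1 tilt 0.02 F [-0.4  0.5 -3. ] w 0.0335 q [0.38 0.59 1.2  0.   1.35 2.07]
-> [0.5373 0.1    0.165  5.65  ] rows 6
   t [-0.243, 1.038, -0.011] r [0.0, 0.0, -0.0236]
   t [-0.282, 1.028, -0.011] r [0.0, 0.0, -0.0236]
   t [-0.32, 1.017, -0.011] r [0.0, 0.0, -0.0236]
   t [-0.357, 1.004, -0.011] r [0.0, 0.0, -0.0236]
   t [-0.394, 0.99, -0.011] r [0.0, 0.0, -0.0236]
   t [-0.431, 0.975, -0.011] r [0.0, 0.0, -0.0236]
```

Request:
{"fn": "step_arm", "kwargs": {"deltas": [{"translation": [-0.26,1,0],"rot": [0,0,-0.026],"hand": 1},{"translation": [-0.3,1,0],"rot": [0,0,-0.026],"hand": 1},{"translation": [-0.34,1,0],"rot": [0,0,-0.026],"hand": 1},{"translation": [-0.37,1,0],"rot": [0,0,-0.026],"hand": 1},{"translation": [-0.4,0.9,0],"rot": [0,0,-0.024],"hand": 1}]}}

```text
t: 14.1
position: [0.5461, 0.1322, 0.1671]
eef_rot: [-3.137, -0.136, -0.009]
force: [0.8, 0.7, -2.5]
grip_width: 0.0338
```

```bash
python3 -c "
from h import *
st();plan([(.5373,.1000,.1,5.65)],step=.038)"
```

```text
t14.10 [0.5461 0.1322 0.1671] psi 5.0 tilt 0.35 F [ 0.8  0.7 -2.5] w 0.0338 q [0.17 0.36 1.54 0.   1.24 1.66]
-> [0.5373 0.1    0.1    5.65  ] rows 2
   t [-0.199, 0.524, 1.116] r [-0.0004, -0.0019, -0.0037]
   t [-0.199, 0.522, 1.117] r [-0.0004, -0.0019, -0.0037]
```

Request:
{"fn": "step_arm", "kwargs": {"deltas": [{"translation": [-0.2,0.5,0.7],"rot": [0,-0.004,-0.004],"hand": 1},{"translation": [-0.18,0.45,0.7],"rot": [0,0,-0.004],"hand": 1},{"translation": [0,0,0.3],"rot": [0,0,0],"hand": 1}]}}

```text
t: 14.48
position: [0.5373, 0.1006, 0.1173]
eef_rot: [-3.136, -0.155, -0.006]
force: [0.1, -0.2, -3.1]
grip_width: 0.0338
```

```bash
python3 -c "
from h import *
st();plan([(.5373,.1000,.07,5.65)],step=.038)
s=snap('wrist');save(s,'w6.png',1.4);np.savez('/tmp/w6.npz',**s)"
```

```text
t14.47 [0.5373 0.1006 0.1173] psi 5.6 tilt 0.23 F [ 0.1 -0.2 -3.1] w 0.0338 q [0.12 0.38 1.63 0.   1.13 1.59]
-> [0.5373 0.1    0.07   5.65  ] rows 2
   t [-0.004, 0.01, 0.788] r [-0.0005, -0.0012, -0.0]
   t [-0.002, 0.01, 0.788] r [-0.0005, -0.0012, -0.0]
```

View pics/w6.png

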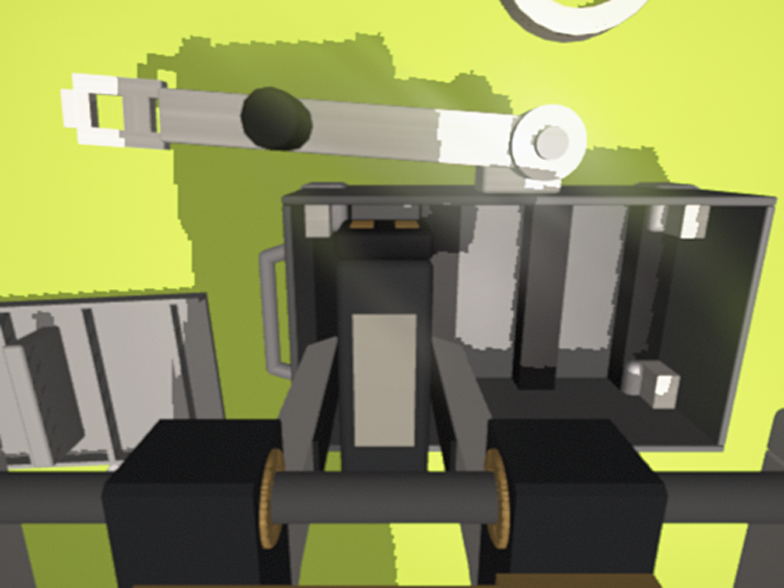

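The pack hangs over the -y... rather the +y cavity, and looks aligned. I check the box fit again from this view before going down.

```bash
python3 -c "
from wobj import *
s=dict(np.load('/tmp/w6.npz'))
P=cloud(s);z=P[...,2]
# far wall (+x): top edge pixels row ~ 200/1.4
m=(z>.078)&(z<.088);print(m.sum())
n,l,stt,c=cv2.connectedComponentsWithStats(m.astype(np.uint8))
i=np.argmax(stt[1:,4])+1;q=P[l==i];r=cv2.minAreaRect(q[:,:2].astype(np.float32));print(r,stt[i])
# corner pixels
for u,v in [(284,205),(775,199),(722,449)]: print(at(s,u/1.4,v/1.4,.084))
# pack top
m=(z>.13)&(z<.142);m[:,:235]=0;m[:,315:]=0;q=P[m];print(len(q),cv2.minAreaRect(q[:,:2].astype(np.float32)),q[:,2].mean())
C=np.array([0.542,.0383]);yaw=np.deg2rad(5.65);ex=np.array([np.cos(yaw),np.sin(yaw)]);ey=np.array([-ex[1],ex[0]])
for a,b in [(63,107),(63,-107),(-63,-107)]: print(C+a*ex/1e3+b*ey/1e3)
"
```

```text
6082
((0.5418550968170166, 0.037775613367557526), (0.12585066258907318, 0.21499399840831757), 5.546867847442627) [ 201  139  355  184 5900]
[0.59001762 0.14887928 0.084     ]
[ 0.6132115  -0.06008173  0.084     ]
[ 0.49192961 -0.07183905  0.084     ]
11718 ((0.5446040630340576, 0.10098691284656525), (0.09323456883430481, 0.04023868963122368), 5.657833099365234) 0.13434792089702505
[0.59415964 0.15098262]
[ 0.61522823 -0.06197774]
[ 0.48984036 -0.07438262]
```

Request:
{"fn": "step_arm", "kwargs": {"deltas": [{"translation": [0,0.03,0.7],"rot": [0,0,0],"hand": 1},{"translation": [0,0,0.7],"rot": [0,0,0],"hand": 1},{"translation": [0,0,0.6],"rot": [0,0,0],"hand": 1},{"translation": [0,0,0.3],"rot": [0,0,0],"hand": 1}]}}

```text
t: 15.02
position: [0.54, 0.1028, 0.0485]
eef_rot: [-3.135, -0.157, -0.013]
force: [-0.8, 0.1, -3.1]
grip_width: 0.0333
```

```bash
python3 -c "
from h import *
st();plan([(.5373,.0999,.0265,5.6)],step=.038)"
```

```text
t15.03 [0.54   0.1028 0.0485] psi 5.7 tilt 0.50 F [-0.8  0.1 -3.1] w 0.0333 q [0.12 0.48 1.68 0.   0.98 1.59]
-> [0.5373 0.0999 0.0265 5.6   ] rows 1
   t [-0.105, 0.09, 0.733] r [-0.0013, -0.0054, 0.0016]
```

Request:
{"fn": "step_arm", "kwargs": {"deltas": [{"translation": [-0.09,0.09,0],"rot": [-0.002,-0.006,0],"hand": 1},{"translation": [-0.02,0.02,0.3],"rot": [0,0,0],"hand": 1}]}}

```text
t: 15.28
position: [0.5376, 0.0994, 0.0401]
eef_rot: [3.136, 0.158, -0.0]
force: [0.7, 1.0, -3.9]
grip_width: 0.0336
```

```bash
python3 -c "
from h import *
st();plan([(.5373,.0999,.0265,5.6)],step=.038)"
```

```text
t15.28 [0.5376 0.0994 0.0401] psi 5.8 tilt 0.07 F [ 0.7  1.  -3.9] w 0.0336 q [ 0.12  0.49  1.68 -0.    0.97  1.59]
-> [0.5373 0.0999 0.0265 5.6   ] rows 1
   t [-0.008, -0.019, 0.452] r [0.0008, 0.0, 0.0019]
```

Request:
{"fn": "step_arm", "kwargs": {"deltas": [{"translation": [-0.01,-0.01,0.3],"rot": [0,0,0],"hand": 1},{"translation": [-0.01,0,0.15],"rot": [0,0,0],"hand": 1},{"translation": [0,0,0],"rot": [0,0,0],"hand": 1}]}}

```text
t: 15.65
position: [0.5368, 0.0995, 0.0254]
eef_rot: [3.136, 0.158, -0.001]
force: [-0.6, 0.2, -3.0]
grip_width: 0.0337
```

```bash
python3 -c "
from h import *
st();plan([(.5373,.0999,.0265,5.6)],step=.038)"
```

```text
t15.65 [0.5368 0.0995 0.0254] psi 5.8 tilt 0.08 F [-0.6  0.2 -3. ] w 0.0337 q [ 0.12  0.51  1.69 -0.    0.94  1.59]
-> [0.5373 0.0999 0.0265 5.6   ] rows 1
   t [0.018, -0.011, -0.037] r [0.0008, 0.0003, 0.0017]
```

Request:
{"fn": "step_arm", "kwargs": {"deltas": [{"translation": [0,0,0],"rot": [0,0,0],"hand": 0.1},{"translation": [0,0,0],"rot": [0,0,0],"hand": 0},{"translation": [0,0,-0.8],"rot": [0,0,0],"hand": 0},{"translation": [0,0,-1],"rot": [0,0,0],"hand": 0},{"translation": [0,0.3,-1],"rot": [0,0,0],"hand": -0.2}]}}

```text
t: 16.27
position: [0.5377, 0.0909, 0.1117]
eef_rot: [3.136, 0.158, -0.001]
force: [0.9, -0.5, -0.1]
grip_width: 0.0538
```

```bash
python3 -c "
from wobj import *
st();
s=snap('wrist');save(s,'w7.png',1.4);np.savez('/tmp/w7.npz',**s)"
```

```text
t16.27 [0.5377 0.0909 0.1117] psi 5.8 tilt 0.08 F [ 0.9 -0.5 -0.1] w 0.0538 q [ 0.1   0.39  1.64 -0.    1.12  1.57]
```

View pics/w7.png

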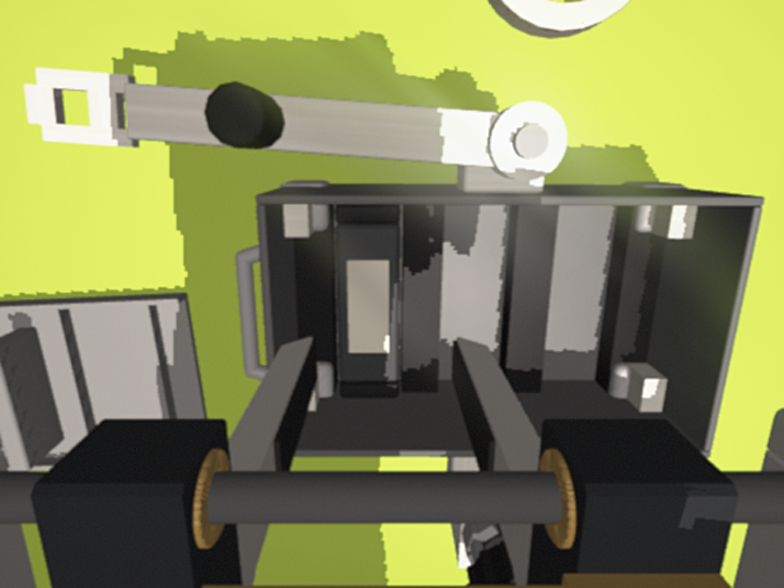

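```bash
python3 -c "
from wobj import *
s=dict(np.load('/tmp/w7.npz'))
wobj(s,368,240,.034,.046)
plan([(.532,.05,.18,6),(.45,-.33,.18,13)],step=.04)"
```

```text
obj [0.5357 0.0993] [0.034 0.109] long 6.2 z 0.0389 6116
-> [0.532 0.05  0.18  6.   ] rows 2
   t [-0.186, 0.653, -1.07] r [0.0005, -0.0015, -0.0014]
   t [-0.19, 0.652, -1.07] r [0.0005, -0.0015, -0.0014]
-> [ 0.45 -0.33  0.18 13.  ] rows 10
   t [-0.404, 1.231, 0.0] r [0.0, 0.0, -0.0078]
   t [-0.419, 1.226, 0.0] r [0.0, 0.0, -0.0078]
   t [-0.434, 1.221, 0.0] r [0.0, 0.0, -0.0078]
   t [-0.449, 1.216, 0.0] r [0.0, 0.0, -0.0078]
   t [-0.464, 1.21, 0.0] r [0.0, 0.0, -0.0078]
   t [-0.479, 1.204, 0.0] r [0.0, 0.0, -0.0078]
   t [-0.493, 1.198, 0.0] r [0.0, 0.0, -0.0078]
   t [-0.508, 1.192, 0.0] r [0.0, 0.0, -0.0078]
   t [-0.522, 1.186, 0.0] r [0.0, 0.0, -0.0078]
   t [-0.537, 1.179, 0.0] r [0.0, 0.0, -0.0078]
```

Request:
{"fn": "step_arm", "kwargs": {"deltas": [{"translation": [-0.1,0.8,-0.9],"rot": [0,0,0],"hand": -0.2},{"translation": [-0.2,1,-0.9],"rot": [0,0,0],"hand": -0.3},{"translation": [-0.3,1,-0.3],"rot": [0,0,-0.01],"hand": -0.3},{"translation": [-0.4,1,0],"rot": [0,0,-0.01],"hand": -0.3},{"translation": [-0.4,1,0],"rot": [0,0,-0.01],"hand": -0.3}]}}

```text
t: 16.95
position: [0.5139, -0.0608, 0.1839]
eef_rot: [3.13, 0.238, 0.018]
force: [1.1, -0.7, 0.8]
grip_width: 0.0609
```

Request:
{"fn": "step_arm", "kwargs": {"deltas": [{"translation": [-0.4,1,0],"rot": [0,0,-0.01],"hand": -0.3},{"translation": [-0.4,1,0],"rot": [0,0,-0.01],"hand": -0.3},{"translation": [-0.4,1,0],"rot": [0,0,-0.01],"hand": -0.3},{"translation": [-0.4,1,0],"rot": [0,0,-0.01],"hand": -0.3},{"translation": [-0.4,1,0],"rot": [0,0,-0.01],"hand": -0.3}]}}

```text
t: 17.58
position: [0.4815, -0.2246, 0.1859]
eef_rot: [3.115, 0.364, 0.025]
force: [0.3, -0.0, 0.5]
grip_width: 0.0611
```

```bash
python3 -c "
from wobj import *
st();plan([(.44,-.35,.16,13.5)],step=.038)
s=snap('wrist');save(s,'w8.png',1.4);np.savez('/tmp/w8.npz',**s)"
```

```text
t17.57 [ 0.4815 -0.2246  0.1859] psi 13.3 tilt 0.96 F [ 0.3 -0.   0.5] w 0.0611 q [-0.51  0.27  1.61  0.01  1.25  0.83]
-> [ 0.44 -0.35  0.16 13.5 ] rows 4
   t [-0.581, 0.935, 0.214] r [0.0012, -0.0024, -0.0004]
   t [-0.581, 0.935, 0.214] r [0.0012, -0.0024, -0.0004]
   t [-0.581, 0.935, 0.215] r [0.0012, -0.0024, -0.0004]
   t [-0.58, 0.935, 0.215] r [0.0012, -0.0024, -0.0004]
```

View pics/w8.png

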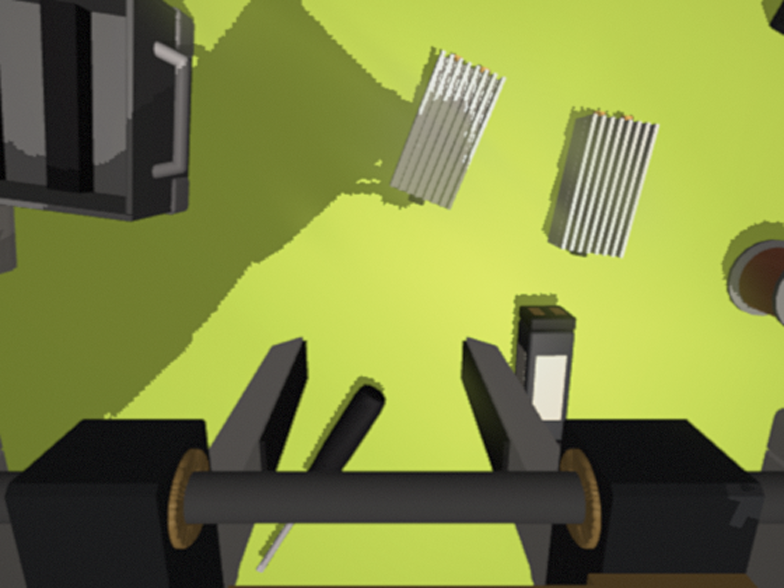

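Request:
{"fn": "step_arm", "kwargs": {"deltas": [{"translation": [-0.55,0.95,0],"rot": [0.003,-0.005,0],"hand": -0.3},{"translation": [-0.55,0.95,0],"rot": [0,0,0],"hand": -0.3},{"translation": [-0.55,0.95,0],"rot": [0,0,0],"hand": -0.3},{"translation": [-0.55,0.95,0],"rot": [0,0,0],"hand": -0.3}]}}

```text
t: 18.12
position: [0.4425, -0.3568, 0.187]
eef_rot: [3.116, 0.364, 0.015]
force: [-0.8, 0.3, -0.5]
grip_width: 0.0617
```

```bash
python3 -c "
from wobj import *
st()
s=snap('wrist');save(s,'w9.png',1.4);np.savez('/tmp/w9.npz',**s)
q=proj(s,[.4255,-.363,.034])[0]*1.4;print(q)
c,a=wobj(s,q[0],q[1],.026,.042)
plan([(c[0],c[1],.021,a)],step=.03)
"
```

```text
t18.12 [ 0.4425 -0.3568  0.187 ] psi 13.3 tilt 0.60 F [-0.8  0.3 -0.5] w 0.0617 q [-0.75  0.35  1.5   0.    1.28  0.59]
[385.76528534 297.06291196]
obj [ 0.425  -0.3649] [0.0338 0.1102] long 14.0 z 0.0329 3588
-> [ 0.42496991 -0.36488152  0.021      14.0418396 ] rows 6
   t [-0.103, 0.001, 0.921] r [0.0007, -0.0009, -0.0015]
   t [-0.101, 0.002, 0.921] r [0.0007, -0.0009, -0.0015]
   t [-0.1, 0.003, 0.921] r [0.0007, -0.0009, -0.0015]
   t [-0.099, 0.003, 0.922] r [0.0007, -0.0009, -0.0015]
   t [-0.098, 0.004, 0.922] r [0.0007, -0.0009, -0.0015]
   t [-0.096, 0.005, 0.922] r [0.0007, -0.0009, -0.0015]
```

View pics/w9.png

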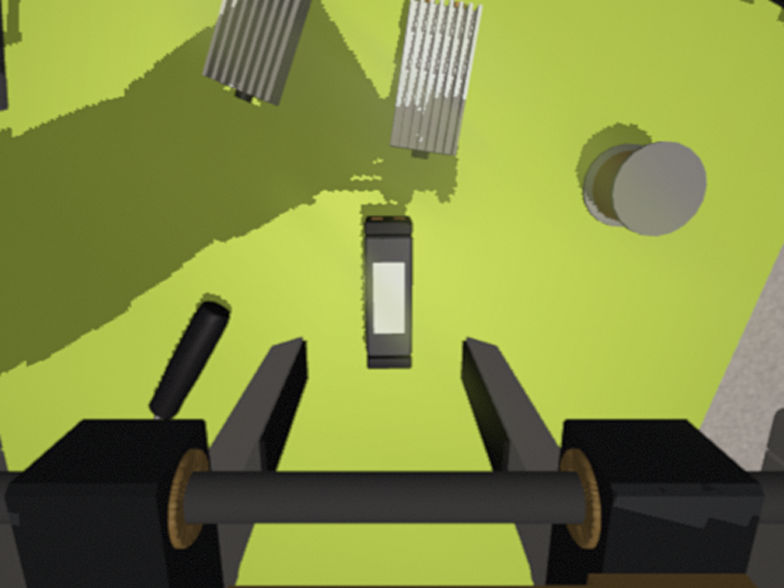

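Request:
{"fn": "step_arm", "kwargs": {"deltas": [{"translation": [-0.14,0,0.95],"rot": [0.003,-0.005,-0.003],"hand": -0.3},{"translation": [-0.14,0,0.95],"rot": [0,0,0],"hand": -0.3},{"translation": [-0.14,0,0.95],"rot": [0,0,0],"hand": -0.3},{"translation": [-0.14,0,0.95],"rot": [0,0,0],"hand": -0.3},{"translation": [-0.04,0,0.5],"rot": [0,0,0],"hand": -0.3}]}}

```text
t: 18.8
position: [0.4249, -0.3657, 0.0566]
eef_rot: [3.114, 0.365, 0.007]
force: [0.8, -0.3, 0.6]
grip_width: 0.0613
```

```bash
python3 -c "
from wobj import *
st()
plan([(.425,-.3649,.021,14)],step=.03)
"
```

```text
t18.80 [ 0.4249 -0.3657  0.0566] psi 13.4 tilt 0.42 F [ 0.8 -0.3  0.6] w 0.0613 q [-0.78  0.48  1.64 -0.    1.01  0.56]
-> [ 0.425  -0.3649  0.021  14.    ] rows 2
   t [0.003, -0.016, 0.593] r [0.002, -0.0012, -0.0035]
   t [0.004, -0.014, 0.593] r [0.002, -0.0012, -0.0035]
```

Request:
{"fn": "step_arm", "kwargs": {"deltas": [{"translation": [0,-0.02,0.55],"rot": [0.004,-0.002,-0.007],"hand": -0.3},{"translation": [0,-0.01,0.5],"rot": [0,0,0],"hand": -0.3},{"translation": [0,0,0.05],"rot": [0,0,0],"hand": 0.2},{"translation": [0,0,0],"rot": [0,0,0],"hand": 1},{"translation": [0,0,0],"rot": [0,0,0],"hand": 1}], "newtons": 40}}

```text
t: 19.42
position: [0.426, -0.3652, 0.023]
eef_rot: [3.117, 0.384, 0.003]
force: [-1.1, 4.8, 3.2]
grip_width: 0.0347
```

```bash
python3 -c "
from wobj import *
st()
"
```

```text
t19.43 [ 0.426  -0.3652  0.023 ] psi 14.1 tilt 0.12 F [-1.1  4.8  3.2] w 0.0347 q [-0.77  0.54  1.65  0.    0.95  0.55]
```

Request:
{"fn": "step_arm", "kwargs": {"deltas": [{"translation": [0,0,-1],"rot": [0,0,0],"hand": 1},{"translation": [0,0,-1],"rot": [0,0,0],"hand": 1},{"translation": [0,0,-1],"rot": [0,0,0],"hand": 1},{"translation": [0.3,-0.8,-0.8],"rot": [0,0,0.01],"hand": 1},{"translation": [0.3,-0.9,-0.4],"rot": [0,0,0.01],"hand": 1}]}}

```text
t: 20.05
position: [0.4306, -0.3108, 0.153]
eef_rot: [3.124, 0.33, 0.002]
force: [-0.6, -0.1, -2.5]
grip_width: 0.0338
```

```bash
python3 -c "
from wobj import *
st()
plan([(.549,-.0237,.15,5.6)],step=.034)
"
```

```text
t20.05 [ 0.4306 -0.3108  0.153 ] psi 12.1 tilt 0.08 F [-0.6 -0.1 -2.5] w 0.0338 q [-0.69  0.31  1.64  0.    1.19  0.67]
-> [ 0.549  -0.0237  0.15    5.6   ] rows 10
   t [0.586, -0.853, 0.01] r [0.0, -0.0001, 0.0072]
   t [0.577, -0.86, 0.01] r [0.0, -0.0001, 0.0072]
   t [0.567, -0.866, 0.01] r [0.0, -0.0001, 0.0072]
   t [0.557, -0.873, 0.01] r [0.0, -0.0001, 0.0072]
   t [0.547, -0.879, 0.01] r [0.0, -0.0001, 0.0072]
   t [0.537, -0.885, 0.01] r [0.0, -0.0001, 0.0072]
   t [0.527, -0.891, 0.01] r [0.0, -0.0001, 0.0072]
   t [0.517, -0.897, 0.01] r [0.0, -0.0001, 0.0072]
   t [0.507, -0.903, 0.01] r [0.0, -0.0001, 0.0072]
   t [0.497, -0.908, 0.01] r [0.0, -0.0001, 0.0072]
```

Request:
{"fn": "step_arm", "kwargs": {"deltas": [{"translation": [0.62,-0.93,0],"rot": [0,0,0.008],"hand": 1},{"translation": [0.61,-0.94,0],"rot": [0,0,0.008],"hand": 1},{"translation": [0.6,-0.95,0],"rot": [0,0,0.008],"hand": 1},{"translation": [0.59,-0.96,0],"rot": [0,0,0.008],"hand": 1},{"translation": [0.58,-0.97,0],"rot": [0,0,0.008],"hand": 1}]}}

```text
t: 20.68
position: [0.4942, -0.1496, 0.1561]
eef_rot: [3.13, 0.226, 0.008]
force: [-0.1, -0.4, -2.8]
grip_width: 0.0334
```

Request:
{"fn": "step_arm", "kwargs": {"deltas": [{"translation": [0.57,-0.98,0],"rot": [0,0,0.008],"hand": 1},{"translation": [0.56,-0.99,0],"rot": [0,0,0.008],"hand": 1},{"translation": [0.55,-1,0],"rot": [0,0,0.008],"hand": 1},{"translation": [0.4,-0.7,0],"rot": [0,0,0.006],"hand": 1},{"translation": [0,0,0],"rot": [0,0,0],"hand": 1}]}}

```text
t: 21.3
position: [0.5436, -0.0266, 0.1574]
eef_rot: [3.134, 0.153, 0.01]
force: [1.2, -0.5, -1.7]
grip_width: 0.0337
```

```bash
python3 -c "
from wobj import *
st()
plan([(.549,-.0237,.08,5.6)],step=.034)
"
```

```text
t21.30 [ 0.5436 -0.0266  0.1574] psi 5.6 tilt 0.43 F [ 1.2 -0.5 -1.7] w 0.0337 q [-0.12  0.33  1.6  -0.    1.21  1.36]
-> [ 0.549  -0.0237  0.08    5.6   ] rows 3
   t [0.057, -0.03, 0.861] r [0.0008, -0.0014, -0.0]
   t [0.059, -0.028, 0.86] r [0.0008, -0.0014, -0.0]
   t [0.061, -0.027, 0.86] r [0.0008, -0.0014, -0.0]
```

Request:
{"fn": "step_arm", "kwargs": {"deltas": [{"translation": [0.08,-0.05,0.8],"rot": [0.002,-0.005,0],"hand": 1},{"translation": [0.05,-0.03,0.9],"rot": [0,0,0],"hand": 1},{"translation": [0,0,0.8],"rot": [0,0,0],"hand": 1},{"translation": [0,0,0.4],"rot": [0,0,0],"hand": 1},{"translation": [0,0,0],"rot": [0,0,0],"hand": 1}]}}

```text
t: 21.92
position: [0.5469, -0.027, 0.0697]
eef_rot: [3.136, 0.152, 0.001]
force: [-0.5, -0.3, -2.7]
grip_width: 0.0335
```

```bash
python3 -c "
from wobj import *
st()
plan([(.549,-.0237,.032,5.6)],step=.034)
"
```

```text
t21.93 [ 0.5469 -0.027   0.0697] psi 5.5 tilt 0.09 F [-0.5 -0.3 -2.7] w 0.0335 q [-0.12  0.44  1.66 -0.    1.03  1.36]
-> [ 0.549  -0.0237  0.032   5.6   ] rows 2
   t [0.039, -0.053, 0.628] r [0.0005, -0.0001, -0.0003]
   t [0.039, -0.053, 0.628] r [0.0005, -0.0001, -0.0003]
```

Request:
{"fn": "step_arm", "kwargs": {"deltas": [{"translation": [0.07,-0.11,0],"rot": [0,0,0],"hand": 1},{"translation": [0,0,0.4],"rot": [0,0,0],"hand": 1},{"translation": [0,0,0],"rot": [0,0,0],"hand": 1}]}}

```text
t: 22.3
position: [0.5497, -0.0237, 0.0589]
eef_rot: [3.136, 0.151, 0.005]
force: [-0.0, 0.5, -2.4]
grip_width: 0.0336
```

```bash
python3 -c "
from wobj import *
st()
plan([(.549,-.0237,.031,5.6)],step=.034)
"
```

```text
t22.30 [ 0.5497 -0.0237  0.0589] psi 5.5 tilt 0.22 F [-0.   0.5 -2.4] w 0.0336 q [-0.11  0.46  1.66 -0.    1.01  1.37]
-> [ 0.549  -0.0237  0.031   5.6   ] rows 1
   t [-0.027, -0.004, 0.93] r [0.0014, -0.0021, -0.0008]
```

Request:
{"fn": "step_arm", "kwargs": {"deltas": [{"translation": [-0.03,0,0.45],"rot": [0.001,-0.002,0],"hand": 1},{"translation": [-0.02,0,0.4],"rot": [0,0,0],"hand": 1},{"translation": [0,0,0.05],"rot": [0,0,0],"hand": 1}]}}

```text
t: 22.68
position: [0.5481, -0.0238, 0.0299]
eef_rot: [3.137, 0.152, -0.0]
force: [-0.1, 0.1, -3.0]
grip_width: 0.0337
```

```bash
python3 -c "
from wobj import *
st()
"
```

```text
t22.68 [ 0.5481 -0.0238  0.0299] psi 5.5 tilt 0.03 F [-0.1  0.1 -3. ] w 0.0337 q [-0.11  0.51  1.68 -0.    0.96  1.36]
```

Release here, rise, then go to the divider.

Request:
{"fn": "step_arm", "kwargs": {"deltas": [{"translation": [0,0,0],"rot": [0,0,0],"hand": 0.1},{"translation": [0,0,0],"rot": [0,0,0],"hand": 0},{"translation": [0,0,-0.8],"rot": [0,0,0],"hand": 0},{"translation": [0,-0.3,-1],"rot": [0,0,0],"hand": 0},{"translation": [0,-0.5,-1],"rot": [0,0,0],"hand": 0}]}}

```text
t: 23.3
position: [0.5457, -0.0001, 0.116]
eef_rot: [3.138, 0.15, -0.002]
force: [-0.8, 0.4, -1.0]
grip_width: 0.047
```

```bash
python3 -c "
from wobj import *
st()
s=snap('wrist');save(s,'w10.png',1.4);np.savez('/tmp/w10.npz',**s)
for c in [(.5481,-.0237),(.5359,.0997)]:
  q=proj(s,[*c,.040])[0]*1.4;print(q)
  try: wobj(s,q[0],q[1],.034,.046)
  except Exception as e: print(e)
plan([(.46,.30,.19,8)],step=.034)
"
```

```text
t23.30 [ 5.457e-01 -1.000e-04  1.160e-01] psi 5.5 tilt 0.07 F [-0.8  0.4 -1. ] w 0.0470 q [-0.07  0.38  1.63 -0.    1.13  1.41]
[427.1687923  302.54418404]
obj [ 0.5477 -0.0242] [0.0341 0.1092] long 5.3 z 0.0389 5669
[199.83802901 303.29295422]
obj [0.5358 0.0985] [0.0342 0.1096] long 6.2 z 0.0390 6096
-> [0.46 0.3  0.19 8.  ] rows 10
   t [-0.193, -1.019, -0.235] r [0.0001, -0.0003, -0.0028]
   t [-0.188, -1.02, -0.234] r [0.0001, -0.0003, -0.0028]
   t [-0.184, -1.02, -0.234] r [0.0001, -0.0003, -0.0028]
   t [-0.18, -1.021, -0.234] r [0.0001, -0.0003, -0.0028]
   t [-0.175, -1.022, -0.234] r [0.0001, -0.0003, -0.0028]
   t [-0.171, -1.023, -0.234] r [0.0001, -0.0003, -0.0028]
   t [-0.167, -1.023, -0.234] r [0.0001, -0.0003, -0.0028]
   t [-0.162, -1.024, -0.233] r [0.0001, -0.0003, -0.0028]
   t [-0.158, -1.025, -0.233] r [0.0001, -0.0003, -0.0028]
   t [-0.154, -1.026, -0.233] r [0.0001, -0.0003, -0.0028]
```

View pics/w10.png

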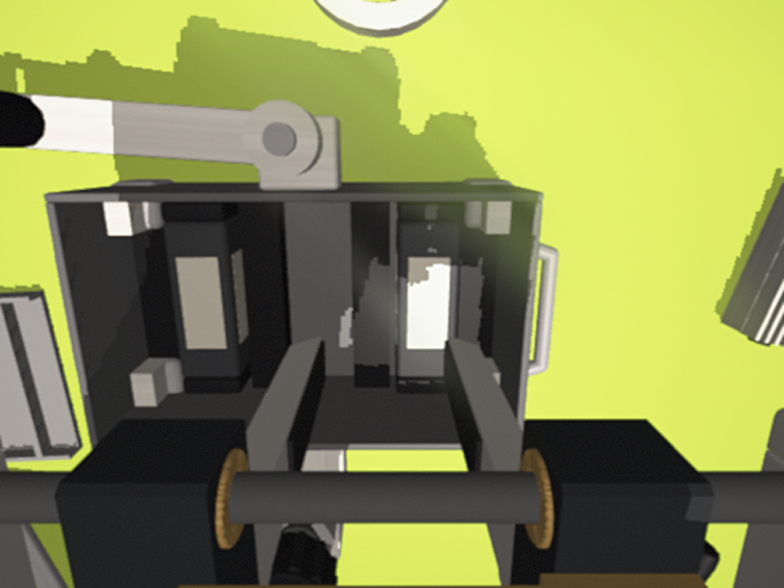

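Both packs are seated, with tops at 39–40 mm and aligned. On to the divider.

Request:
{"fn": "step_arm", "kwargs": {"deltas": [{"translation": [-0.1,-0.7,-0.8],"rot": [0,0,0],"hand": 0},{"translation": [-0.2,-1,-0.8],"rot": [0,0,-0.003],"hand": 0},{"translation": [-0.2,-1,-0.5],"rot": [0,0,-0.003],"hand": 0},{"translation": [-0.2,-1,0],"rot": [0,0,-0.003],"hand": 0},{"translation": [-0.2,-1,0],"rot": [0,0,-0.003],"hand": 0}]}}

```text
t: 23.98
position: [0.506, 0.1418, 0.1886]
eef_rot: [3.136, 0.178, 0.019]
force: [0.3, -0.8, 0.3]
grip_width: 0.0469
```

Request:
{"fn": "step_arm", "kwargs": {"deltas": [{"translation": [-0.2,-1,0],"rot": [0,0,-0.003],"hand": 0.2},{"translation": [-0.2,-1,0],"rot": [0,0,-0.003],"hand": 0.2},{"translation": [-0.2,-1,0],"rot": [0,0,-0.003],"hand": 0.2},{"translation": [-0.2,-1,0],"rot": [0,0,-0.003],"hand": 0.3},{"translation": [-0.1,-0.7,0],"rot": [0,0,-0.003],"hand": 0.3}]}}

```text
t: 24.6
position: [0.4607, 0.2836, 0.1907]
eef_rot: [-3.132, -0.218, -0.028]
force: [0.5, -0.8, 0.1]
grip_width: 0.0328
```

```bash
python3 -c "
from wobj import *
st()
s=snap('wrist');save(s,'w11.png',1.4);np.savez('/tmp/w11.npz',**s)
q=proj(s,[.4508,.3033,.040])[0]*1.4;print(q)
try: wobj(s,q[0],q[1],.034,.046)
except Exception as e: print(e)
"
```

```text
t24.60 [0.4607 0.2836 0.1907] psi 7.9 tilt 1.02 F [ 0.5 -0.8  0.1] w 0.0328 q [ 0.49  0.28  1.58 -0.01  1.26  1.92]
[354.10476346 284.91052024]
obj [0.4518 0.3023] [0.0121 0.0789] long 8.4 z 0.0389 966
```

View pics/w11.png

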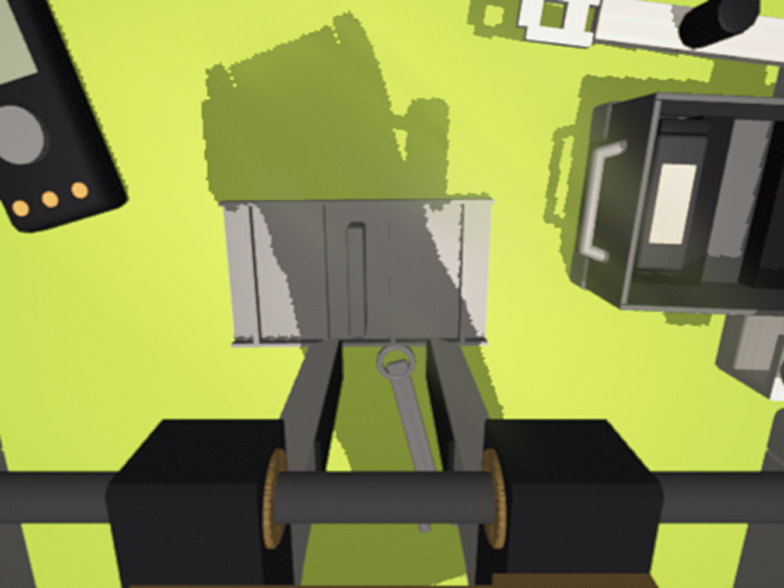

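```bash
python3 -c "
from wobj import *
plan([(.4518,.3023,.06,8.4)],step=.03)
"
```

```text
-> [0.4518 0.3023 0.06   8.4   ] rows 5
   t [-0.055, -0.119, 0.871] r [-0.0001, -0.0023, -0.0008]
   t [-0.052, -0.12, 0.871] r [-0.0001, -0.0023, -0.0008]
   t [-0.049, -0.12, 0.871] r [-0.0001, -0.0023, -0.0008]
   t [-0.045, -0.12, 0.871] r [-0.0001, -0.0023, -0.0008]
   t [-0.042, -0.12, 0.871] r [-0.0001, -0.0023, -0.0008]
```

Request:
{"fn": "step_arm", "kwargs": {"deltas": [{"translation": [-0.05,-0.15,0.85],"rot": [0,-0.011,-0.003],"hand": 0.45},{"translation": [-0.05,-0.12,0.9],"rot": [0,0,0],"hand": 0.45},{"translation": [-0.05,-0.12,0.9],"rot": [0,0,0],"hand": 0.45},{"translation": [-0.02,-0.05,0.9],"rot": [0,0,0],"hand": 0.45},{"translation": [0,0,0.3],"rot": [0,0,0],"hand": 0.45}]}}

```text
t: 25.28
position: [0.453, 0.2959, 0.0669]
eef_rot: [3.133, 0.226, -0.006]
force: [-0.2, 0.6, 0.1]
grip_width: 0.026
```

```bash
python3 -c "
from wobj import *
st();plan([(.4518,.3023,.019,8.4)],step=.03)
"
```

```text
t25.27 [0.453  0.2959 0.0669] psi 8.2 tilt 0.22 F [-0.2  0.6  0.1] w 0.0260 q [0.51 0.44 1.68 0.   1.03 1.94]
-> [0.4518 0.3023 0.019  8.4   ] rows 2
   t [-0.001, -0.109, 0.799] r [0.0, 0.0012, -0.0009]
   t [-0.003, -0.109, 0.799] r [0.0, 0.0012, -0.0009]
```

Request:
{"fn": "step_arm", "kwargs": {"deltas": [{"translation": [0,-0.2,0],"rot": [0,0.001,-0.002],"hand": 0.45},{"translation": [0,-0.02,0.4],"rot": [0,0,0],"hand": 0.45},{"translation": [0,0,0.2],"rot": [0,0,0],"hand": 0.45}]}}

```text
t: 25.65
position: [0.4526, 0.3026, 0.0486]
eef_rot: [-3.133, -0.23, 0.002]
force: [0.3, -0.7, -0.8]
grip_width: 0.0257
```

```bash
python3 -c "
from wobj import *
st();plan([(.4518,.3023,.019,8.4)],step=.03)
"
```

```text
t25.65 [0.4526 0.3026 0.0486] psi 8.4 tilt 0.07 F [ 0.3 -0.7 -0.8] w 0.0257 q [0.52 0.47 1.68 0.   0.99 1.95]
-> [0.4518 0.3023 0.019  8.4   ] rows 1
   t [-0.027, 0.006, 0.986] r [-0.0003, 0.0007, 0.0]
```

Request:
{"fn": "step_arm", "kwargs": {"deltas": [{"translation": [-0.02,0.01,0.5],"rot": [0,0,0],"hand": 0.45},{"translation": [0,0,0.4],"rot": [0,0,0],"hand": 0.45},{"translation": [0,0,0.05],"rot": [0,0,0],"hand": 0.6},{"translation": [0,0,0],"rot": [0,0,0],"hand": 1},{"translation": [0,0,0],"rot": [0,0,0],"hand": 1}], "newtons": 45}}

```text
t: 26.28
position: [0.452, 0.3021, 0.018]
eef_rot: [-3.133, -0.23, 0.002]
force: [-0.3, 0.3, -2.8]
grip_width: 0.0117
```

```bash
python3 -c "
from wobj import *
st()
"
```

```text
t26.27 [0.452  0.3021 0.018 ] psi 8.4 tilt 0.08 F [-0.3  0.3 -2.8] w 0.0117 q [0.52 0.52 1.7  0.   0.93 1.94]
```

Request:
{"fn": "step_arm", "kwargs": {"deltas": [{"translation": [0,0,-0.9],"rot": [0,0,0],"hand": 1},{"translation": [0,0,-1],"rot": [0,0,0],"hand": 1},{"translation": [0,0,-1],"rot": [0,0,0],"hand": 1},{"translation": [0,0,-1],"rot": [0,0,0],"hand": 1},{"translation": [0.2,0.5,-0.9],"rot": [0,0,0],"hand": 1}]}}

```text
t: 26.9
position: [0.4588, 0.2877, 0.1646]
eef_rot: [3.131, 0.232, -0.009]
force: [-0.6, 0.9, -3.0]
grip_width: 0.0117
```

```bash
python3 -c "
from wobj import *
st();plan([(.542,.038,.17,5.6)],step=.034)
"
```

```text
t26.90 [0.4588 0.2877 0.1646] psi 8.5 tilt 0.33 F [-0.6  0.9 -3. ] w 0.0117 q [0.49 0.32 1.59 0.   1.23 1.91]
-> [0.542 0.038 0.17  5.6  ] rows 8
   t [0.19, 1.08, -0.022] r [0.0001, 0.0004, 0.004]
   t [0.196, 1.079, -0.022] r [0.0001, 0.0004, 0.004]
   t [0.203, 1.078, -0.022] r [0.0001, 0.0004, 0.004]
   t [0.21, 1.076, -0.022] r [0.0001, 0.0004, 0.004]
   t [0.217, 1.075, -0.022] r [0.0001, 0.0004, 0.004]
   t [0.223, 1.074, -0.022] r [0.0001, 0.0004, 0.004]
   t [0.23, 1.072, -0.022] r [0.0001, 0.0004, 0.004]
   t [0.237, 1.071, -0.022] r [0.0001, 0.0004, 0.004]
```

Request:
{"fn": "step_arm", "kwargs": {"deltas": [{"translation": [0.2,1,-0.05],"rot": [0,0.003,0.004],"hand": 1},{"translation": [0.2,1,-0.02],"rot": [0,0,0.004],"hand": 1},{"translation": [0.2,1,-0.02],"rot": [0,0,0.004],"hand": 1},{"translation": [0.2,1,-0.02],"rot": [0,0,0.004],"hand": 1},{"translation": [0.2,1,-0.02],"rot": [0,0,0.004],"hand": 1}]}}

```text
t: 27.52
position: [0.5102, 0.1399, 0.172]
eef_rot: [-3.136, -0.185, -0.006]
force: [0.9, -0.2, -2.5]
grip_width: 0.0116
```

Request:
{"fn": "step_arm", "kwargs": {"deltas": [{"translation": [0.22,1,0],"rot": [0,0,0.004],"hand": 1},{"translation": [0.22,1,0],"rot": [0,0,0.004],"hand": 1},{"translation": [0.2,0.9,0],"rot": [0,0,0.004],"hand": 1},{"translation": [0,0,0],"rot": [0,0,0],"hand": 1}]}}

```text
t: 28.02
position: [0.5396, 0.051, 0.1724]
eef_rot: [-3.138, -0.151, -0.006]
force: [-0.5, 0.5, -2.0]
grip_width: 0.0121
```

```bash
python3 -c "
from wobj import *
st();plan([(.542,.038,.12,5.6)],step=.034)
"
```

```text
t28.02 [0.5396 0.051  0.1724] psi 5.5 tilt 0.22 F [-0.5  0.5 -2. ] w 0.0121 q [0.03 0.31 1.59 0.   1.24 1.5 ]
-> [0.542 0.038 0.12  5.6  ] rows 2
   t [0.016, 0.219, 0.874] r [-0.0, -0.0012, -0.0006]
   t [0.018, 0.219, 0.874] r [-0.0, -0.0012, -0.0006]
```

Request:
{"fn": "step_arm", "kwargs": {"deltas": [{"translation": [0.03,0.3,0.7],"rot": [0,-0.002,0],"hand": 1},{"translation": [0.01,0.14,0.8],"rot": [0,0,0],"hand": 1},{"translation": [0,0,0.2],"rot": [0,0,0],"hand": 1}]}}

```text
t: 28.4
position: [0.5419, 0.0394, 0.1211]
eef_rot: [-3.137, -0.152, -0.003]
force: [-0.3, -0.1, -3.1]
grip_width: 0.0114
```

```bash
python3 -c "
from wobj import *
st();plan([(.542,.038,.11,5.6)],step=.034)
s=snap('wrist');save(s,'w12.png',1.4);np.savez('/tmp/w12.npz',**s)
P=cloud(s);z=P[...,2]
o,p,_=pose()
u=p[2]-.018
print('underside',u)
q=P[(z>u-.002)&(z<u+.025)&(P[...,0]>.4)&(P[...,0]<.68)&(abs(P[...,1]-.04)<.13)]
print(len(q),cv2.minAreaRect(q[:,:2].astype(np.float32)),np.median(q[:,2]))
m=(z>.078)&(z<.087);m[300:]=0
n,l,stt,c=cv2.connectedComponentsWithStats(m.astype(np.uint8))
for i in range(1,n):
  if stt[i,4]>100: q=P[l==i];print(stt[i],cv2.minAreaRect(q[:,:2].astype(np.float32)))
"
```

```text
t28.40 [0.5419 0.0394 0.1211] psi 5.5 tilt 0.11 F [-0.3 -0.1 -3.1] w 0.0114 q [0.   0.37 1.64 0.   1.13 1.48]
-> [0.542 0.038 0.11  5.6  ] rows 1
   t [-0.001, 0.047, 0.369] r [-0.0003, -0.0012, -0.0007]
underside 0.10313435353994004
51003 ((0.54536372423172, 0.04350997507572174), (0.19276636838912964, 0.2097117304801941), 5.158575534820557) 0.10742960489144199
[ 102  136  349   16 2669] ((0.5999212265014648, 0.043698668479919434), (0.009133290499448776, 0.21377615630626678), 5.570684909820557)
```

View pics/w12.png

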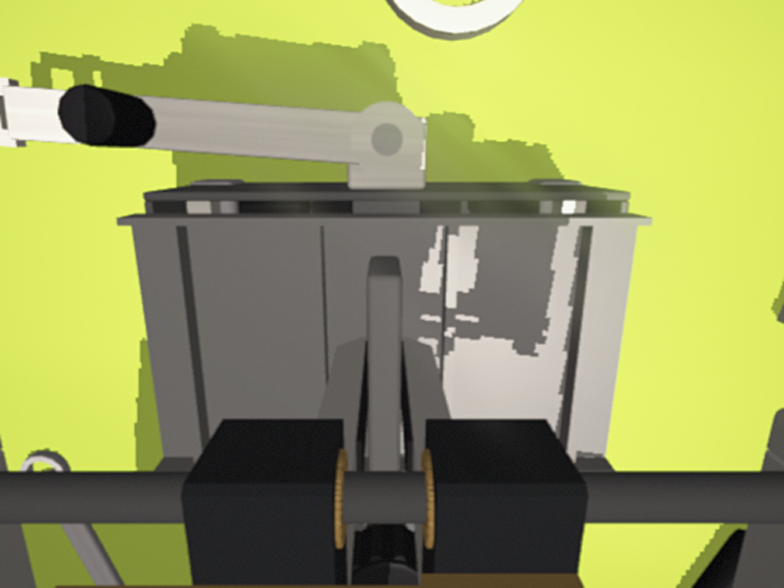

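```bash
python3 -c "
from wobj import *
s=dict(np.load('/tmp/w12.npz'))
P=cloud(s);z=P[...,2]
m=(z>.098)&(z<.125);m[:150]=0;m[:,:80]=0;m[:,480:]=0;m[240:]=0
q=P[m];q=q[(q[:,0]>.5)]
ex=np.array([np.cos(np.deg2rad(5.55)),np.sin(np.deg2rad(5.55))]);ey=np.array([-ex[1],ex[0]])
C=np.array([.542,.038]);d=q[:,:2]-C
a=d@ex;b=d@ey
print('max ex',np.percentile(a,[99,99.9,100]),'ey',np.percentile(b,[0,.1,1,99,99.9,100]))
# yaw of far edge
top=[]
for u in range(100,440,4):
    col=P[140:200,u];k=np.where((col[:,2]>.098)&(col[:,2]<.125))[0]
    if len(k): top.append(col[k[0]])
top=np.array(top);print(np.polyfit(top[:,1],top[:,0],1),np.median(top[:,2]))
"
```

```text
max ex [0.05560691 0.05569923 0.05578837] ey [-0.10004721 -0.09881478 -0.09700864  0.09914777  0.10095362  0.10162109]
[-0.09692631  0.60151718] 0.10306788873468456
```

Request:
{"fn": "step_arm", "kwargs": {"deltas": [{"translation": [0,0.04,0.4],"rot": [0,-0.001,0],"hand": 1},{"translation": [0,0,0.4],"rot": [0,0,0],"hand": 1},{"translation": [0,0,0],"rot": [0,0,0],"hand": 1}]}}

```text
t: 28.82
position: [0.5426, 0.0392, 0.097]
eef_rot: [-3.137, -0.154, -0.004]
force: [0.5, -0.2, -2.7]
grip_width: 0.0119
```

```bash
python3 -c "
from wobj import *
st();plan([(.542,.0384,.064,5.55)],step=.034)"
```

```text
t28.82 [0.5426 0.0392 0.097 ] psi 5.6 tilt 0.14 F [ 0.5 -0.2 -2.7] w 0.0119 q [0.   0.4  1.66 0.   1.08 1.48]
-> [0.542  0.0384 0.064  5.55  ] rows 1
   t [-0.024, 0.026, 1.099] r [-0.0003, -0.0015, 0.0006]
```

Underside at 79 mm, entering the box. I go on with small corrections.

Request:
{"fn": "step_arm", "kwargs": {"deltas": [{"translation": [-0.02,0.04,0.25],"rot": [0,-0.0015,0],"hand": 1},{"translation": [-0.01,0.02,0.35],"rot": [0,0,0],"hand": 1},{"translation": [0,0.01,0.1],"rot": [0,0,0],"hand": 1}]}}

```text
t: 29.2
position: [0.5421, 0.037, 0.0751]
eef_rot: [-3.137, -0.154, -0.001]
force: [0.9, -0.1, -2.5]
grip_width: 0.0115
```

```bash
python3 -c "
from wobj import *
st();plan([(.542,.0384,.064,5.55)],step=.034)"
```

```text
t29.20 [0.5421 0.037  0.0751] psi 5.6 tilt 0.05 F [ 0.9 -0.1 -2.5] w 0.0115 q [0.   0.43 1.67 0.   1.04 1.47]
-> [0.542  0.0384 0.064  5.55  ] rows 1
   t [-0.0, -0.047, 0.37] r [-0.0002, -0.0005, 0.0007]
```

Request:
{"fn": "step_arm", "kwargs": {"deltas": [{"translation": [0,-0.04,0.2],"rot": [0,0,0],"hand": 1},{"translation": [0,0,0.15],"rot": [0,0,0],"hand": 1},{"translation": [0,0,0.03],"rot": [0,0,0],"hand": 1}]}}

```text
t: 29.58
position: [0.5423, 0.0382, 0.0639]
eef_rot: [-3.138, -0.154, -0.002]
force: [-9.1, -1.0, 17.9]
grip_width: 0.0115
```

```bash
python3 -c "
from wobj import *
st()"
```

```text
t29.57 [0.5423 0.0382 0.0639] psi 5.6 tilt 0.08 F [-9.1 -1.  17.9] w 0.0115 q [0.   0.44 1.68 0.   1.02 1.48]
```

Seated: contact at z = 0.064, just as expected. Release and rise.

Request:
{"fn": "step_arm", "kwargs": {"deltas": [{"translation": [0,0,0],"rot": [0,0,0],"hand": 0.5},{"translation": [0,0,0],"rot": [0,0,0],"hand": 0.5},{"translation": [0,0,-0.8],"rot": [0,0,0],"hand": 0.5},{"translation": [0,0.5,-1],"rot": [0,0,0],"hand": 0.3},{"translation": [0,1,-1],"rot": [0,0,0],"hand": 0}]}}

```text
t: 30.2
position: [0.5462, -0.0061, 0.1486]
eef_rot: [-3.137, -0.158, 0.001]
force: [-0.2, -0.6, -0.4]
grip_width: 0.0395
```

```bash
cat > div.py <<'E'
from wobj import *
s=snap('wrist');import sys;save(s,sys.argv[1],1.4);np.savez('/tmp/div.npz',**s)
P=cloud(s);z=P[...,2]
ex=np.array([np.cos(np.deg2rad(5.6)),np.sin(np.deg2rad(5.6))]);ey=np.array([-ex[1],ex[0]])
C=np.array([.542,.038]);d=P[...,:2]-C;a=d@ex;b=d@ey
for n,(x,y) in dict(w0=(.02,-.053),w1=(.02,.053),o0=(.02,-.09),o1=(.02,.09),w0b=(-.03,-.053),w1b=(-.03,.053)).items():
    m=(abs(a-x)<.008)&(abs(b-y)<.006)&(z<.13);print(n,m.sum(),np.round(np.median(z[m]) if m.any() else 0,4))
m=(z>.083)&(z<.09)&(abs(b)<.02)&(abs(a)<.05);
if m.sum()>20: print('rib',cv2.minAreaRect(P[m][:,:2].astype(np.float32)),m.sum())
E
python3 div.py w13.png; python3 -c "
from h import *
st();plan([(.55,-.24,.18,-4)],step=.038)"
```

```text
w0 294 0.0501
w1 281 0.05
o0 292 0.05
o1 219 0.0501
w0b 248 0.0501
w1b 249 0.0501
rib ((0.5461329817771912, 0.038223348557949066), (0.07172698527574539, 0.012162311002612114), 5.661170482635498) 1324
t30.25 [ 0.548  -0.0094  0.1528] psi 5.7 tilt 0.29 F [ 0.5 -2.   4.4] w 0.0436 q [-0.08  0.34  1.59 -0.    1.2   1.39]
-> [ 0.55 -0.24  0.18 -4.  ] rows 7
   t [-0.098, 1.094, -0.129] r [0.0001, -0.0004, 0.0153]
   t [-0.072, 1.096, -0.129] r [0.0001, -0.0004, 0.0153]
   t [-0.045, 1.097, -0.129] r [0.0001, -0.0004, 0.0153]
   t [-0.019, 1.098, -0.129] r [0.0001, -0.0004, 0.0153]
   t [0.007, 1.098, -0.129] r [0.0001, -0.0004, 0.0153]
   t [0.034, 1.098, -0.129] r [0.0001, -0.0004, 0.0153]
   t [0.06, 1.097, -0.13] r [0.0001, -0.0004, 0.0153]
```

View pics/w13.png

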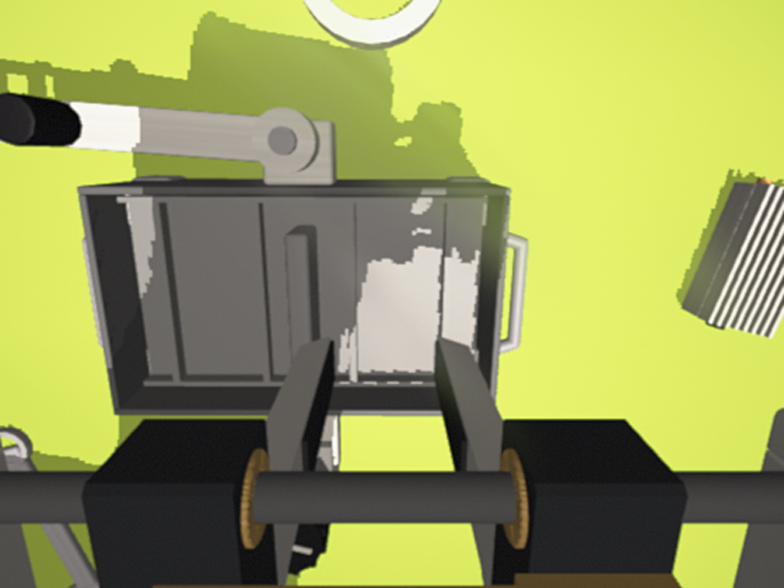

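The divider lies flat: 50 mm at all six points. Now the first module.

Request:
{"fn": "step_arm", "kwargs": {"deltas": [{"translation": [0,1,-0.5],"rot": [0,0,0.014],"hand": -0.3},{"translation": [0.1,1,-0.3],"rot": [0,0,0.014],"hand": -0.5},{"translation": [0.1,1,-0.2],"rot": [0,0,0.014],"hand": -0.5},{"translation": [0.15,1,-0.1],"rot": [0,0,0.016],"hand": -0.5},{"translation": [0.2,1,0],"rot": [0,0,0.016],"hand": -0.5}]}}

```text
t: 30.88
position: [0.5735, -0.1623, 0.1885]
eef_rot: [3.14, -0.032, 0.014]
force: [0.4, 1.0, 0.3]
grip_width: 0.0707
```

Request:
{"fn": "step_arm", "kwargs": {"deltas": [{"translation": [0.25,1,0],"rot": [0,0,0.02],"hand": -0.5},{"translation": [0.3,1,0],"rot": [0,0,0.02],"hand": -0.5},{"translation": [0.3,0.7,0],"rot": [0,0,0.02],"hand": -0.5}]}}

```text
t: 31.25
position: [0.5957, -0.2479, 0.1885]
eef_rot: [3.135, -0.186, 0.016]
force: [-0.0, 0.1, -0.1]
grip_width: 0.0706
```

```bash
python3 -c "
from wobj import *
st()
s=snap('wrist');save(s,'w14.png',1.4);np.savez('/tmp/w14.npz',**s)
for c in [(.5832,-.2417)]:
  q=proj(s,[*c,.032])[0]*1.4;print(q)
  try:
    c,a=wobj(s,q[0],q[1],.020,.042)
    plan([(c[0],c[1],.015,a)],step=.03)
  except Exception as e: print(e)
"
```

```text
t31.25 [ 0.5957 -0.2479  0.1885] psi -6.8 tilt 0.58 F [-0.   0.1 -0.1] w 0.0706 q [-0.45  0.52  1.25  0.    1.36  1.24]
[377.07453651 289.41379673]
obj [ 0.5823 -0.2435] [0.011  0.0904] long -7.2 z 0.0309 455
-> [ 0.58233702 -0.24349761  0.015      -7.15718842] rows 6
   t [-0.089, -0.028, 0.962] r [0.0001, -0.0011, 0.0004]
   t [-0.087, -0.027, 0.962] r [0.0001, -0.0011, 0.0004]
   t [-0.086, -0.027, 0.962] r [0.0001, -0.0011, 0.0004]
   t [-0.084, -0.027, 0.962] r [0.0001, -0.0011, 0.0004]
   t [-0.082, -0.027, 0.962] r [0.0001, -0.0011, 0.0004]
   t [-0.081, -0.026, 0.962] r [0.0001, -0.0011, 0.0004]
```

View pics/w14.png

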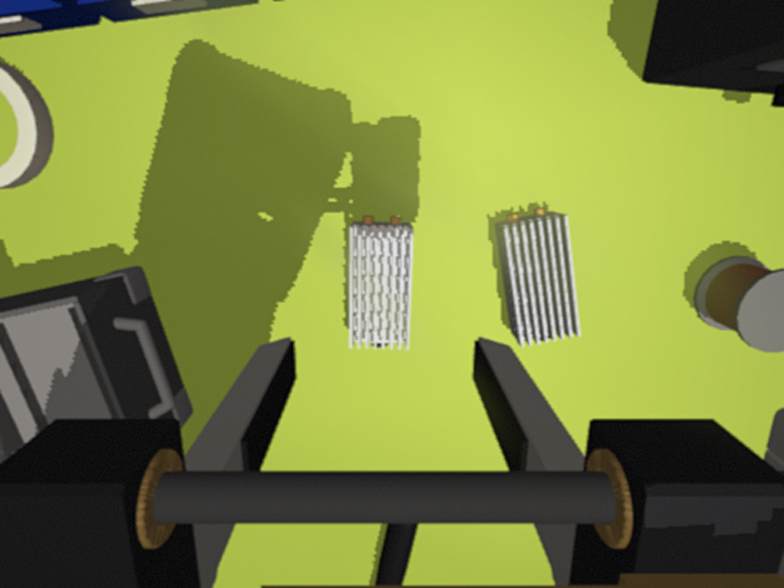

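```bash
cat > mods.py <<'E'
from wobj import *
def mods(s,zlo=.022,zhi=.042,zmin=None):
    P=cloud(s);z=P[...,2]
    m=((z>zlo)&(z<zhi)).astype(np.uint8);m[265:]=0
    mc=cv2.morphologyEx(m,cv2.MORPH_CLOSE,np.ones((7,7),np.uint8))
    n,l,stt,c=cv2.connectedComponentsWithStats(mc)
    for i in range(1,n):
        if stt[i,4]<1500: continue
        p=P[(l==i)&(m>0)];r=cv2.minAreaRect(p[:,:2].astype(np.float32));a,b=r[1];ang=r[2] if a>b else r[2]-90
        print('mod',np.round(r[0],4),np.round(sorted(r[1]),4),'long %.1f'%ang,'z %.4f'%np.percentile(p[:,2],80),stt[i])
if __name__=='__main__':
    import sys
    mods(dict(np.load(sys.argv[1])))
E
python3 mods.py /tmp/w14.npz
```

```text
mod [ 0.5734 -0.3598] [0.0447 0.0908] long 5.2 z 0.0311 [ 358  153   57   95 4097]
mod [ 0.5823 -0.2439] [0.0438 0.0904] long -8.0 z 0.0316 [ 250  161   46   89 3882]
```

Request:
{"fn": "step_arm", "kwargs": {"deltas": [{"translation": [-0.12,-0.04,0.9],"rot": [0,-0.006,0.008],"hand": -0.5},{"translation": [-0.11,-0.03,0.98],"rot": [0,0,0.004],"hand": -0.5},{"translation": [-0.11,-0.03,0.98],"rot": [0,0,0],"hand": -0.5},{"translation": [-0.05,-0.02,0.98],"rot": [0,0,0],"hand": -0.5},{"translation": [0,0,0.5],"rot": [0,0,0],"hand": -0.5}]}}

```text
t: 31.92
position: [0.5856, -0.2446, 0.0547]
eef_rot: [3.132, -0.22, 0.005]
force: [-0.3, 0.2, 0.3]
grip_width: 0.0704
```

```bash
python3 -c "
from wobj import *
st()
plan([(.5823,-.2439,.014,-8)],step=.03)
"
```

```text
t31.93 [ 0.5856 -0.2446  0.0547] psi -8.1 tilt 0.24 F [-0.3  0.2  0.3] w 0.0704 q [-0.45  0.63  1.4  -0.    1.1   1.26]
-> [ 0.5823 -0.2439  0.014  -8.    ] rows 2
   t [-0.058, -0.005, 0.678] r [0.0006, -0.0011, -0.0003]
   t [-0.057, -0.004, 0.678] r [0.0006, -0.0011, -0.0003]
```

Request:
{"fn": "step_arm", "kwargs": {"deltas": [{"translation": [-0.07,-0.01,0.6],"rot": [0.001,-0.002,0],"hand": -0.5},{"translation": [-0.03,0,0.65],"rot": [0,0,0],"hand": -0.3},{"translation": [0,0,0.05],"rot": [0,0,0],"hand": 0},{"translation": [0,0,0],"rot": [0,0,0],"hand": 1},{"translation": [0,0,0],"rot": [0,0,0],"hand": 1}], "newtons": 40}}

```text
t: 32.55
position: [0.5833, -0.2439, 0.0143]
eef_rot: [3.133, -0.22, 0.003]
force: [1.1, 0.6, -3.1]
grip_width: 0.0435
```

```bash
python3 -c "
from wobj import *
st()
"
```

```text
t32.55 [ 0.5833 -0.2439  0.0143] psi -8.0 tilt 0.10 F [ 1.1  0.6 -3.1] w 0.0435 q [-0.45  0.68  1.43 -0.    1.03  1.26]
```

Request:
{"fn": "step_arm", "kwargs": {"deltas": [{"translation": [0,0,-0.9],"rot": [0,0,0],"hand": 1},{"translation": [0,0,-1],"rot": [0,0,0],"hand": 1},{"translation": [0,0,-1],"rot": [0,0,0],"hand": 1},{"translation": [0,-0.4,-1],"rot": [0,0,-0.02],"hand": 1},{"translation": [-0.1,-0.8,-0.5],"rot": [0,0,-0.02],"hand": 1}]}}

```text
t: 33.17
position: [0.5838, -0.2076, 0.1504]
eef_rot: [3.139, -0.122, 0.001]
force: [0.3, 0.3, -2.6]
grip_width: 0.0441
```

```bash
python3 -c "
from wobj import *
st()
plan([(.548,-.0147,.15,5.6)],step=.034)
"
```

```text
t33.17 [ 0.5838 -0.2076  0.1504] psi -4.4 tilt 0.06 F [ 0.3  0.3 -2.6] w 0.0441 q [-0.4   0.5   1.37 -0.    1.27  1.25]
-> [ 0.548  -0.0147  0.15    5.6   ] rows 6
   t [-0.281, -1.053, 0.002] r [0.0001, -0.0001, -0.0186]
   t [-0.25, -1.061, 0.002] r [0.0001, -0.0001, -0.0186]
   t [-0.219, -1.068, 0.002] r [0.0001, -0.0001, -0.0186]
   t [-0.188, -1.074, 0.002] r [0.0001, -0.0001, -0.0186]
   t [-0.156, -1.079, 0.002] r [0.0001, -0.0001, -0.0186]
   t [-0.125, -1.083, 0.002] r [0.0001, -0.0001, -0.0186]
```

Request:
{"fn": "step_arm", "kwargs": {"deltas": [{"translation": [-0.28,-1,0],"rot": [0,0,-0.02],"hand": 1},{"translation": [-0.25,-1,0],"rot": [0,0,-0.02],"hand": 1},{"translation": [-0.22,-1,0],"rot": [0,0,-0.02],"hand": 1},{"translation": [-0.18,-1,0],"rot": [0,0,-0.02],"hand": 1},{"translation": [-0.15,-1,0],"rot": [0,0,-0.02],"hand": 1}]}}

```text
t: 33.8
position: [0.5504, -0.0475, 0.1501]
eef_rot: [3.138, 0.14, 0.001]
force: [0.4, -0.1, -2.4]
grip_width: 0.0437
```

Request:
{"fn": "step_arm", "kwargs": {"deltas": [{"translation": [-0.1,-1,0],"rot": [0,0,-0.01],"hand": 1},{"translation": [0,-0.2,0],"rot": [0,0,0],"hand": 1},{"translation": [0,0,0.5],"rot": [0,0,0],"hand": 1}]}}

```text
t: 34.17
position: [0.5427, -0.0072, 0.1346]
eef_rot: [3.137, 0.174, 0.002]
force: [-0.1, -0.7, -2.6]
grip_width: 0.0436
```

```bash
python3 -c "
from wobj import *
st()
plan([(.548,-.0147,.1,5.6)],step=.034)
"
```

```text
t34.17 [ 0.5427 -0.0072  0.1346] psi 6.3 tilt 0.06 F [-0.1 -0.7 -2.6] w 0.0436 q [-0.08  0.35  1.62  0.    1.16  1.38]
-> [ 0.548  -0.0147  0.1     5.6   ] rows 2
   t [0.074, 0.133, 0.577] r [0.0, -0.0003, 0.0041]
   t [0.075, 0.133, 0.577] r [0.0, -0.0003, 0.0041]
```

Request:
{"fn": "step_arm", "kwargs": {"deltas": [{"translation": [0.16,0.27,0.2],"rot": [0,0,0.008],"hand": 1},{"translation": [0,0,0.7],"rot": [0,0,0],"hand": 1},{"translation": [0,0,0],"rot": [0,0,0],"hand": 1}]}}

```text
t: 34.55
position: [0.5482, -0.0177, 0.104]
eef_rot: [-3.138, -0.148, 0.004]
force: [-0.3, 0.4, -2.4]
grip_width: 0.0439
```

```bash
python3 -c "
from wobj import *
st()
plan([(.548,-.0147,.067,5.6)],step=.034)
s=snap('wrist');save(s,'w15.png',1.4)
"
```

```text
t34.55 [ 0.5482 -0.0177  0.104 ] psi 5.4 tilt 0.15 F [-0.3  0.4 -2.4] w 0.0439 q [-0.1   0.4   1.63 -0.    1.11  1.38]
-> [ 0.548  -0.0147  0.067   5.6   ] rows 2
   t [0.002, -0.05, 0.616] r [-0.0001, 0.0008, -0.0012]
   t [0.002, -0.05, 0.616] r [-0.0001, 0.0008, -0.0012]
```

View pics/w15.png

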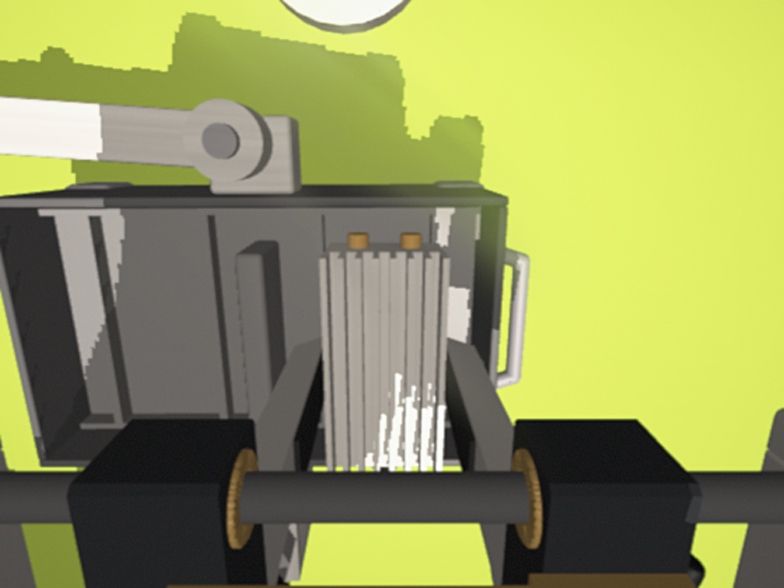

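Request:
{"fn": "step_arm", "kwargs": {"deltas": [{"translation": [0,-0.1,0.3],"rot": [0,0.001,-0.002],"hand": 1},{"translation": [0,0,0.3],"rot": [0,0,0],"hand": 1},{"translation": [0,0,0],"rot": [0,0,0],"hand": 1}]}}

```text
t: 34.98
position: [0.5494, -0.0153, 0.0872]
eef_rot: [3.138, 0.151, 0.005]
force: [-0.1, -0.3, -1.5]
grip_width: 0.0434
```

```bash
python3 -c "
from wobj import *
st()
plan([(.548,-.0147,.066,5.6)],step=.034)
"
```

```text
t34.98 [ 0.5494 -0.0153  0.0872] psi 5.5 tilt 0.17 F [-0.1 -0.3 -1.5] w 0.0434 q [-0.09  0.42  1.65  0.    1.07  1.38]
-> [ 0.548  -0.0147  0.066   5.6   ] rows 1
   t [-0.047, -0.024, 0.705] r [0.0004, -0.0019, -0.0008]
```

Request:
{"fn": "step_arm", "kwargs": {"deltas": [{"translation": [-0.05,-0.02,0.3],"rot": [0,-0.002,-0.001],"hand": 1},{"translation": [-0.01,0,0.3],"rot": [0,0,0],"hand": 1},{"translation": [0,0,0.08],"rot": [0,0,0],"hand": 1}]}}

```text
t: 35.35
position: [0.5476, -0.0148, 0.0657]
eef_rot: [3.137, 0.154, 0.0]
force: [-0.2, -0.1, -2.7]
grip_width: 0.0439
```

```bash
python3 -c "
from wobj import *
st()
"
```

```text
t35.35 [ 0.5476 -0.0148  0.0657] psi 5.6 tilt 0.04 F [-0.2 -0.1 -2.7] w 0.0439 q [-0.09  0.45  1.66 -0.    1.03  1.38]
```

Request:
{"fn": "step_arm", "kwargs": {"deltas": [{"translation": [0,0,0],"rot": [0,0,0],"hand": -0.1},{"translation": [0,0,0],"rot": [0,0,0],"hand": -0.15},{"translation": [0,0,-0.8],"rot": [0,0,0],"hand": -0.15},{"translation": [0,0,-1],"rot": [0,0,0],"hand": -0.15},{"translation": [0,0.5,-1],"rot": [0,0,0],"hand": -0.5}]}}

```text
t: 35.98
position: [0.5488, -0.0292, 0.1514]
eef_rot: [3.137, 0.156, -0.002]
force: [0.4, -0.1, -0.9]
grip_width: 0.0613
```

```bash
python3 -c "
from mods import *
st()
s=snap('wrist');save(s,'w16.png',1.4);np.savez('/tmp/w16.npz',**s)
mods(s,.068,.0835)
plan([(.585,-.36,.185,5.2)],step=.034)
"
```

```text
t35.98 [ 0.5488 -0.0292  0.1514] psi 5.7 tilt 0.08 F [ 0.4 -0.1 -0.9] w 0.0613 q [-0.12  0.35  1.59 -0.    1.21  1.35]
mod [0.5679 0.0408] [0.1357 0.2149] long -83.9 z 0.0828 [  24   87  307  178 6521]
mod [ 0.5485 -0.0149] [0.0442 0.0876] long 5.6 z 0.0820 [ 224  157   62  108 6416]
-> [ 0.585 -0.36   0.185  5.2  ] rows 10
   t [0.007, 1.102, -0.095] r [0.0001, -0.0003, 0.0005]
   t [0.008, 1.102, -0.096] r [0.0001, -0.0003, 0.0005]
   t [0.009, 1.102, -0.096] r [0.0001, -0.0003, 0.0005]
   t [0.01, 1.102, -0.096] r [0.0001, -0.0003, 0.0005]
   t [0.01, 1.102, -0.096] r [0.0001, -0.0003, 0.0005]
   t [0.011, 1.102, -0.097] r [0.0001, -0.0003, 0.0005]
   t [0.012, 1.102, -0.097] r [0.0001, -0.0003, 0.0005]
   t [0.013, 1.102, -0.097] r [0.0001, -0.0003, 0.0005]
   t [0.014, 1.102, -0.097] r [0.0001, -0.0003, 0.0005]
   t [0.014, 1.102, -0.097] r [0.0001, -0.0003, 0.0005]
```

View pics/w16.png

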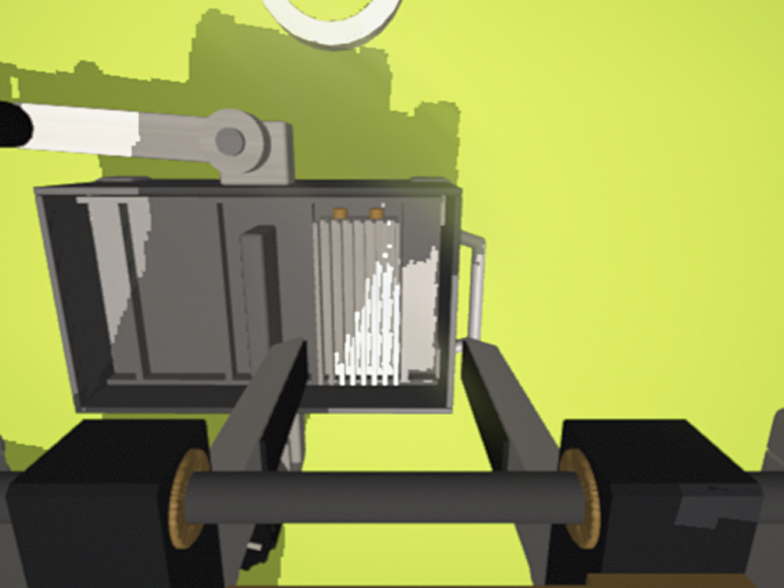

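Module 0 is seated, its top at 82–83 mm. Now module 1.

Request:
{"fn": "step_arm", "kwargs": {"deltas": [{"translation": [0,1,-0.5],"rot": [0,0,0],"hand": -0.5},{"translation": [0,1,-0.4],"rot": [0,0,0],"hand": -0.5},{"translation": [0,1,-0.2],"rot": [0,0,0],"hand": -0.5},{"translation": [0,1,0],"rot": [0,0,0],"hand": -0.5},{"translation": [0,1,0],"rot": [0,0,0],"hand": -0.5}]}}

```text
t: 36.65
position: [0.5666, -0.1839, 0.1938]
eef_rot: [3.134, 0.158, 0.017]
force: [-0.3, 0.0, -0.5]
grip_width: 0.0703
```

Request:
{"fn": "step_arm", "kwargs": {"deltas": [{"translation": [0,1,0],"rot": [0,0,0],"hand": -0.5},{"translation": [0,1,0],"rot": [0,0,0],"hand": -0.5},{"translation": [0,1,0],"rot": [0,0,0],"hand": -0.5},{"translation": [0.05,1,0],"rot": [0,0,0],"hand": -0.5},{"translation": [0.1,1,0],"rot": [0,0,0],"hand": -0.5}]}}

```text
t: 37.28
position: [0.5868, -0.3382, 0.1964]
eef_rot: [3.132, 0.157, 0.023]
force: [0.1, -0.3, 0.2]
grip_width: 0.0707
```

```bash
python3 -c "
from mods import *
st()
s=snap('wrist');save(s,'w17.png',1.4);np.savez('/tmp/w17.npz',**s)
mods(s)
"
```

```text
t37.27 [ 0.5868 -0.3382  0.1964] psi 5.7 tilt 0.89 F [ 0.1 -0.3  0.2] w 0.0707 q [-0.58  0.59  1.13  0.    1.41  0.89]
mod [ 0.5734 -0.3599] [0.044  0.0906] long 4.9 z 0.0315 [ 271  162   46   87 3705]
```

View pics/w17.png

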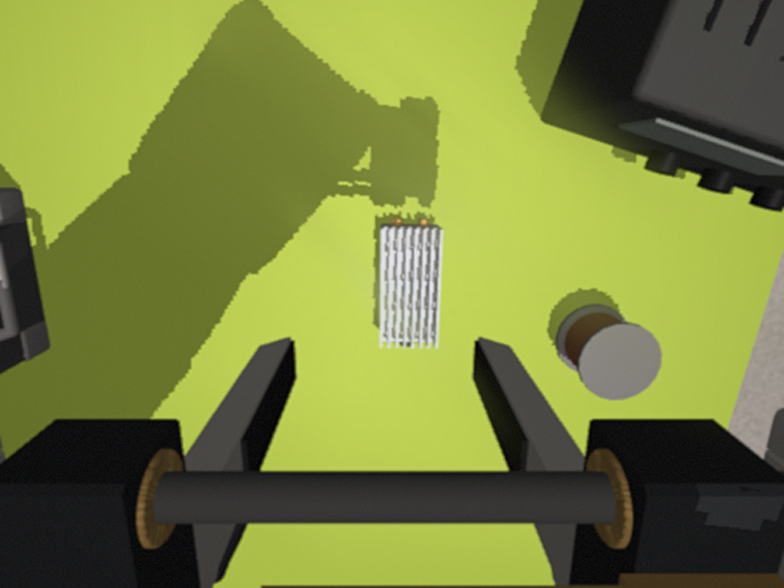

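```bash
python3 -c "
from mods import *
plan([(.5734,-.3599,.014,5)],step=.03)
"
```

```text
-> [ 0.5734 -0.3599  0.014   5.    ] rows 7
   t [-0.083, 0.076, 0.866] r [0.0007, -0.0013, 0.001]
   t [-0.081, 0.077, 0.866] r [0.0007, -0.0013, 0.001]
   t [-0.079, 0.078, 0.866] r [0.0007, -0.0013, 0.001]
   t [-0.077, 0.079, 0.866] r [0.0007, -0.0013, 0.001]
   t [-0.076, 0.08, 0.866] r [0.0007, -0.0013, 0.001]
   t [-0.074, 0.081, 0.866] r [0.0007, -0.0013, 0.001]
   t [-0.072, 0.082, 0.866] r [0.0007, -0.0013, 0.001]
```

Request:
{"fn": "step_arm", "kwargs": {"deltas": [{"translation": [-0.14,0.14,0.9],"rot": [0.004,-0.008,0.005],"hand": -0.5},{"translation": [-0.13,0.14,0.98],"rot": [0,0,0],"hand": -0.5},{"translation": [-0.13,0.14,0.98],"rot": [0,0,0],"hand": -0.5},{"translation": [-0.1,0.12,0.98],"rot": [0,0,0],"hand": -0.5},{"translation": [0,0,0.6],"rot": [0,0,0],"hand": -0.5}]}}

```text
t: 37.95
position: [0.5712, -0.3574, 0.0531]
eef_rot: [-3.137, -0.139, 0.005]
force: [-0.1, -0.4, -1.0]
grip_width: 0.0707
```

```bash
python3 -c "
from mods import *
st()
plan([(.5734,-.3599,.014,5)],step=.03)
"
```

```text
t37.95 [ 0.5712 -0.3574  0.0531] psi 5.1 tilt 0.20 F [-0.1 -0.4 -1. ] w 0.0707 q [-0.61  0.72  1.26 -0.    1.16  0.87]
-> [ 0.5734 -0.3599  0.014   5.    ] rows 2
   t [0.035, 0.046, 0.652] r [-0.0006, 0.0009, 0.0005]
   t [0.034, 0.045, 0.652] r [-0.0006, 0.0009, 0.0005]
```

Request:
{"fn": "step_arm", "kwargs": {"deltas": [{"translation": [0.05,0.07,0.6],"rot": [-0.001,0.002,0.001],"hand": -0.5},{"translation": [0.02,0.02,0.6],"rot": [0,0,0],"hand": -0.3},{"translation": [0,0,0.05],"rot": [0,0,0],"hand": 0},{"translation": [0,0,0],"rot": [0,0,0],"hand": 1},{"translation": [0,0,0],"rot": [0,0,0],"hand": 1}], "newtons": 40}}

```text
t: 38.58
position: [0.5739, -0.3591, 0.0129]
eef_rot: [-3.138, -0.138, -0.0]
force: [-0.1, -0.6, -2.4]
grip_width: 0.0436
```

```bash
python3 -c "
from wobj import *
st()
"
```

```text
t38.58 [ 0.5739 -0.3591  0.0129] psi 5.0 tilt 0.03 F [-0.1 -0.6 -2.4] w 0.0436 q [-0.61  0.77  1.27  0.    1.1   0.87]
```

Request:
{"fn": "step_arm", "kwargs": {"deltas": [{"translation": [0,0,-0.9],"rot": [0,0,0],"hand": 1},{"translation": [0,0,-1],"rot": [0,0,0],"hand": 1},{"translation": [0,0,-1],"rot": [0,0,0],"hand": 1},{"translation": [0,-0.4,-1],"rot": [0,0,0],"hand": 1},{"translation": [-0.1,-0.9,-0.7],"rot": [0,0,0],"hand": 1}]}}

```text
t: 39.2
position: [0.5666, -0.3205, 0.1549]
eef_rot: [-3.137, -0.135, 0.002]
force: [-0.1, 0.2, -2.7]
grip_width: 0.0439
```

Request:
{"fn": "step_arm", "kwargs": {"deltas": [{"translation": [-0.05,-1,-0.1],"rot": [0,0,0],"hand": 1},{"translation": [-0.05,-1,0],"rot": [0,0,0],"hand": 1},{"translation": [-0.05,-1,0],"rot": [0,0,0],"hand": 1},{"translation": [-0.05,-1,0],"rot": [0,0,0],"hand": 1},{"translation": [-0.05,-1,0],"rot": [0,0,0],"hand": 1}]}}

```text
t: 39.83
position: [0.5459, -0.1677, 0.1629]
eef_rot: [3.137, 0.134, 0.008]
force: [-0.3, -0.2, -2.3]
grip_width: 0.0439
```

```bash
python3 -c "
from wobj import *
st()
plan([(.5373,.0907,.155,5.6)],step=.034)
"
```

```text
t39.83 [ 0.5459 -0.1677  0.1629] psi 4.9 tilt 0.32 F [-0.3 -0.2 -2.3] w 0.0439 q [-0.36  0.38  1.52  0.    1.24  1.12]
-> [0.5373 0.0907 0.155  5.6   ] rows 8
   t [0.056, -1.076, 0.031] r [0.0002, -0.0004, -0.001]
   t [0.057, -1.076, 0.031] r [0.0002, -0.0004, -0.001]
   t [0.059, -1.075, 0.032] r [0.0002, -0.0004, -0.001]
   t [0.061, -1.075, 0.032] r [0.0002, -0.0004, -0.001]
   t [0.063, -1.075, 0.032] r [0.0002, -0.0004, -0.001]
   t [0.064, -1.075, 0.032] r [0.0002, -0.0004, -0.001]
   t [0.066, -1.075, 0.032] r [0.0002, -0.0004, -0.001]
   t [0.068, -1.075, 0.033] r [0.0002, -0.0004, -0.001]
```

Request:
{"fn": "step_arm", "kwargs": {"deltas": [{"translation": [0.08,-1,0],"rot": [0.001,-0.002,-0.001],"hand": 1},{"translation": [0.08,-1,0],"rot": [0,0,-0.001],"hand": 1},{"translation": [0.08,-1,0],"rot": [0,0,-0.001],"hand": 1},{"translation": [0.08,-1,0],"rot": [0,0,-0.001],"hand": 1},{"translation": [0.08,-1,0],"rot": [0,0,-0.001],"hand": 1}]}}

```text
t: 40.45
position: [0.544, -0.0121, 0.1657]
eef_rot: [3.137, 0.146, 0.009]
force: [0.5, -0.0, -2.4]
grip_width: 0.044
```

Request:
{"fn": "step_arm", "kwargs": {"deltas": [{"translation": [0.08,-1,0],"rot": [0,0,-0.001],"hand": 1},{"translation": [0.08,-1,0],"rot": [0,0,-0.001],"hand": 1},{"translation": [0.08,-0.8,0],"rot": [0,0,-0.001],"hand": 1},{"translation": [0,0,0.3],"rot": [0,0,0],"hand": 1},{"translation": [0,0,0.3],"rot": [0,0,0],"hand": 1}]}}

```text
t: 41.08
position: [0.5433, 0.0762, 0.1496]
eef_rot: [3.137, 0.157, 0.017]
force: [0.4, -0.6, -2.5]
grip_width: 0.0437
```

```bash
python3 -c "
from wobj import *
st()
plan([(.5373,.0907,.10,5.6)],step=.034)
"
```

```text
t41.08 [0.5433 0.0762 0.1496] psi 5.7 tilt 0.61 F [ 0.4 -0.6 -2.5] w 0.0437 q [ 0.07  0.34  1.6  -0.    1.19  1.54]
-> [0.5373 0.0907 0.1    5.6   ] rows 2
   t [-0.084, -0.251, 0.826] r [0.0005, -0.0033, 0.0008]
   t [-0.08, -0.251, 0.827] r [0.0005, -0.0033, 0.0008]
```

Request:
{"fn": "step_arm", "kwargs": {"deltas": [{"translation": [-0.16,-0.48,0],"rot": [0.001,-0.007,0.001],"hand": 1},{"translation": [0,-0.02,0.7],"rot": [0,0,0],"hand": 1},{"translation": [0,0,0.7],"rot": [0,0,0],"hand": 1},{"translation": [0,0,0],"rot": [0,0,0],"hand": 1}]}}

```text
t: 41.58
position: [0.5358, 0.091, 0.1063]
eef_rot: [-3.138, -0.15, 0.005]
force: [0.8, -0.8, -2.4]
grip_width: 0.0438
```

```bash
python3 -c "
from wobj import *
st()
plan([(.5373,.0907,.085,5.6)],step=.034)
s=snap('wrist');save(s,'w18.png',1.4)
"
```

```text
t41.58 [0.5358 0.091  0.1063] psi 5.5 tilt 0.19 F [ 0.8 -0.8 -2.4] w 0.0438 q [0.1  0.39 1.64 0.   1.11 1.58]
-> [0.5373 0.0907 0.085  5.6   ] rows 1
   t [0.053, 0.014, 0.71] r [-0.0003, 0.0021, -0.0015]
```

View pics/w18.png

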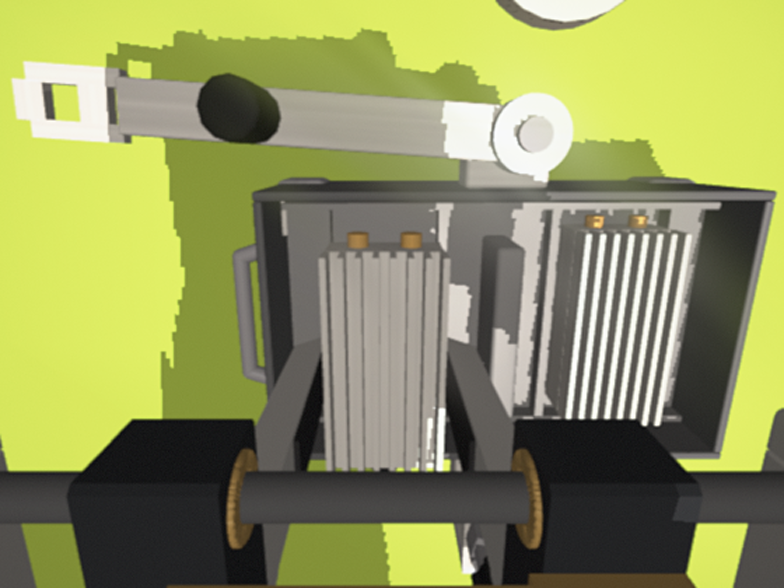

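Aligned over the +y well. Go down.

Request:
{"fn": "step_arm", "kwargs": {"deltas": [{"translation": [0.06,0.01,0.35],"rot": [0,0.002,-0.001],"hand": 1},{"translation": [0,0,0.35],"rot": [0,0,0],"hand": 1},{"translation": [0,0,0],"rot": [0,0,0],"hand": 1}]}}

```text
t: 42.0
position: [0.539, 0.0909, 0.0866]
eef_rot: [-3.137, -0.152, -0.006]
force: [0.4, -0.5, -2.2]
grip_width: 0.0434
```

```bash
python3 -c "
from wobj import *
st()
plan([(.5373,.0907,.0645,5.6)],step=.034)
"
```

```text
t42.00 [0.539  0.0909 0.0866] psi 5.5 tilt 0.23 F [ 0.4 -0.5 -2.2] w 0.0434 q [0.1  0.42 1.66 0.   1.06 1.57]
-> [0.5373 0.0907 0.0645 5.6   ] rows 1
   t [-0.058, 0.003, 0.737] r [-0.0003, -0.0025, -0.0007]
```

Request:
{"fn": "step_arm", "kwargs": {"deltas": [{"translation": [-0.06,0,0.3],"rot": [0,-0.002,-0.001],"hand": 1},{"translation": [-0.01,0,0.32],"rot": [0,0,0],"hand": 1},{"translation": [0,0,0.08],"rot": [0,0,0],"hand": 1}]}}

```text
t: 42.38
position: [0.5368, 0.0907, 0.0644]
eef_rot: [-3.137, -0.154, -0.001]
force: [0.3, -0.4, -2.9]
grip_width: 0.0438
```

```bash
python3 -c "
from wobj import *
st()
"
```

```text
t42.38 [0.5368 0.0907 0.0644] psi 5.6 tilt 0.06 F [ 0.3 -0.4 -2.9] w 0.0438 q [0.1  0.45 1.68 0.   1.02 1.57]
```

Request:
{"fn": "step_arm", "kwargs": {"deltas": [{"translation": [0,0,0],"rot": [0,0,0],"hand": -0.1},{"translation": [0,0,0],"rot": [0,0,0],"hand": -0.15},{"translation": [0,0,-0.8],"rot": [0,0,0],"hand": -0.15},{"translation": [0,0,-1],"rot": [0,0,0],"hand": -0.15},{"translation": [0,0,-1],"rot": [0,0,0],"hand": -0.15}]}}

```text
t: 43.0
position: [0.5366, 0.0906, 0.1503]
eef_rot: [-3.137, -0.154, 0.0]
force: [0.3, 0.6, -0.1]
grip_width: 0.0541
```

```bash
python3 -c "
from mods import *
st()
s=snap('wrist');save(s,'w19.png',1.4);np.savez('/tmp/w19.npz',**s)
mods(s,.068,.0835)
P=cloud(s);z=P[...,2];m=(z>.122)&(z<.138)&(P[...,0]>.58)&(P[...,1]>.1)&(P[...,1]<.2)
m[200:]=0
print('post',cv2.minEnclosingCircle(P[m][:,:2].astype(np.float32)),m.sum())
"
```

```text
t43.00 [0.5366 0.0906 0.1503] psi 5.6 tilt 0.03 F [ 0.3  0.6 -0.1] w 0.0541 q [0.1  0.34 1.6  0.   1.2  1.57]
mod [0.562 0.039] [0.1059 0.2215] long -89.6 z 0.0828 [ 197  115  308  150 5921]
mod [0.5382 0.0905] [0.0441 0.0874] long 5.6 z 0.0820 [ 244  156   62  109 6465]
mod [ 0.5485 -0.015 ] [0.0452 0.0871] long 5.6 z 0.0819 [ 378  157   78  108 7120]
post ((0.6225727200508118, 0.14601905643939972), 0.01006050780415535) 1110
```

View pics/w19.png

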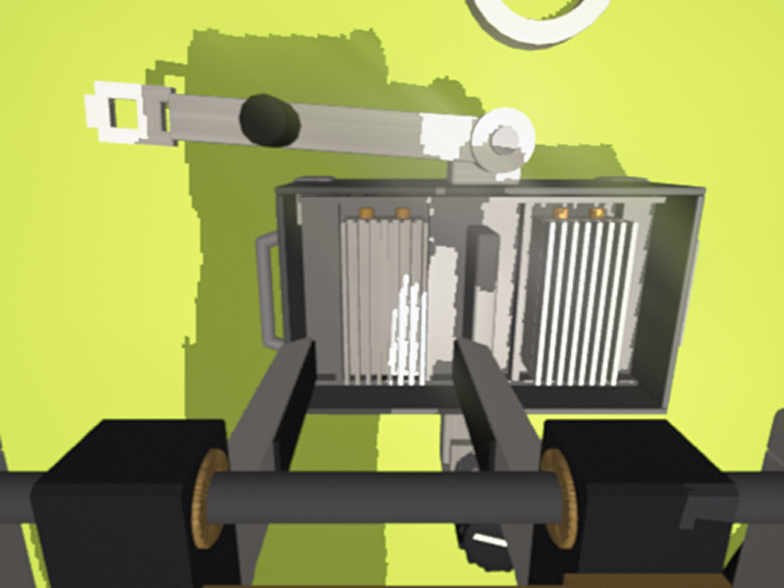

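Both modules are flat in their wells, tops at 82 mm by either reading. The post is at (0.6226, 0.146), so the bar is at about 1.64 rad. I turn to psi 84 and grip it.

```bash
python3 -c "
from mods import *
plan([(.6226,.146,.168,84)],step=.034)
"
```

```text
-> [ 0.6226  0.146   0.168  84.    ] rows 8
   t [0.373, -0.194, -0.054] r [0.0003, -0.0004, -0.1088]
   t [0.401, -0.128, -0.054] r [0.0003, -0.0004, -0.1088]
   t [0.417, -0.058, -0.054] r [0.0003, -0.0004, -0.1088]
   t [0.42, 0.014, -0.055] r [0.0003, -0.0004, -0.1088]
   t [0.412, 0.085, -0.055] r [0.0003, -0.0004, -0.1088]
   t [0.391, 0.154, -0.055] r [0.0003, -0.0004, -0.1088]
   t [0.359, 0.218, -0.056] r [0.0003, -0.0004, -0.1088]
   t [0.317, 0.276, -0.056] r [0.0003, -0.0004, -0.1088]
```

Request:
{"fn": "step_arm", "kwargs": {"deltas": [{"translation": [0.37,-0.19,-0.2],"rot": [0,0,-0.11],"hand": 0},{"translation": [0.4,-0.13,-0.1],"rot": [0,0,-0.11],"hand": 0},{"translation": [0.42,-0.06,-0.1],"rot": [0,0,-0.11],"hand": 0},{"translation": [0.42,0.01,0],"rot": [0,0,-0.11],"hand": 0},{"translation": [0.41,0.08,0],"rot": [0,0,-0.11],"hand": 0}]}}

```text
t: 43.68
position: [0.5928, 0.127, 0.1711]
eef_rot: [2.762, 1.487, 0.019]
force: [-0.2, -0.1, -1.0]
grip_width: 0.0467
```

Request:
{"fn": "step_arm", "kwargs": {"deltas": [{"translation": [0.4,0.15,0],"rot": [0,0,-0.11],"hand": 0},{"translation": [0.36,0.22,0],"rot": [0,0,-0.11],"hand": 0},{"translation": [0.32,0.28,0],"rot": [0,0,-0.1],"hand": 0},{"translation": [0,0,0],"rot": [0,0,0],"hand": 0}]}}

```text
t: 44.18
position: [0.6256, 0.1505, 0.1725]
eef_rot: [2.284, 2.144, 0.02]
force: [-0.7, -0.3, -0.7]
grip_width: 0.0472
```

```bash
python3 -c "
from mods import *
st();plan([(.6226,.146,.107,84)],step=.034)
"
```

```text
t44.17 [0.6256 0.1505 0.1725] psi 86.4 tilt 0.87 F [-0.7 -0.3 -0.7] w 0.0472 q [ 0.18  0.53  1.28 -0.    1.32  0.24]
-> [ 0.6226  0.146   0.107  84.    ] rows 2
   t [-0.082, -0.061, 1.091] r [0.0047, -0.0011, 0.0132]
   t [-0.081, -0.051, 1.091] r [0.0047, -0.0011, 0.0132]
```

Request:
{"fn": "step_arm", "kwargs": {"deltas": [{"translation": [-0.16,-0.12,0.4],"rot": [0.009,-0.002,0.02],"hand": 0},{"translation": [-0.02,0,0.8],"rot": [0,0,0],"hand": 0},{"translation": [0,0,0.6],"rot": [0,0,0],"hand": 0},{"translation": [0,0,0],"rot": [0,0,0],"hand": 0.2}]}}

```text
t: 44.68
position: [0.62, 0.1436, 0.1154]
eef_rot: [-2.34, -2.095, 0.003]
force: [-0.8, -0.3, 0.0]
grip_width: 0.04
```

```bash
python3 -c "
from mods import *
st();plan([(.6226,.146,.107,84)],step=.034)
"
```

```text
t44.67 [0.62   0.1436 0.1154] psi 83.7 tilt 0.12 F [-0.8 -0.3  0. ] w 0.0400 q [0.17 0.57 1.35 0.   1.22 0.28]
-> [ 0.6226  0.146   0.107  84.    ] rows 1
   t [0.09, 0.079, 0.279] r [-0.0013, 0.0003, -0.0036]
```

Request:
{"fn": "step_arm", "kwargs": {"deltas": [{"translation": [0.09,0.08,0.25],"rot": [0,0,0],"hand": 0.2},{"translation": [0,0,0],"rot": [0,0,0],"hand": 1},{"translation": [0,0,0],"rot": [0,0,0],"hand": 1},{"translation": [0,0,0],"rot": [0,0,0],"hand": 1}], "newtons": 20}}

```text
t: 45.18
position: [0.6234, 0.1462, 0.1089]
eef_rot: [-2.342, -2.094, 0.0]
force: [1.0, 0.3, -3.9]
grip_width: 0.0198
```

```bash
python3 arc.py 84 1.4 1.1 .8 .5 .25 0
```

```text
t45.17 [0.6234 0.1462 0.1089] psi 83.6 tilt 0.01 F [ 1.   0.3 -3.9] w 0.0198 q [0.17 0.59 1.34 0.   1.21 0.29]
bar angle now 1.6469215619755218 r 0.09968397430565411
1.4 [0.599 0.143]
1.1 [0.5717 0.1308]
0.8 [0.5492 0.1111]
0.5 [0.5335 0.0856]
0.25 [0.5267 0.0617]
0.0 [0.5261 0.0367]
-> [ 0.59897589  0.14296279  0.10890965 84.        ] rows 1
   t [-0.199, -0.795, 0.0] r [-0.0002, -0.0, -0.0046]
-> [ 0.57167861  0.13079197  0.10890965 84.        ] rows 1
   t [-0.499, -0.863, 0.0] r [0.0, 0.0, 0.0]
-> [ 0.54919725  0.11109785  0.10890965 84.        ] rows 1
   t [-0.731, -0.677, 0.0] r [0.0, 0.0, 0.0]
-> [ 0.53353999  0.08563964  0.10890965 84.        ] rows 1
   t [-0.899, -0.43, 0.0] r [0.0, 0.0, 0.0]
-> [5.26735660e-01 6.16510434e-02 1.08909653e-01 8.40000000e+01] rows 1
   t [-0.819, -0.142, 0.0] r [0.0, 0.0, 0.0]
-> [5.26077730e-01 3.67247782e-02 1.08909653e-01 8.40000000e+01] rows 1
   t [-0.829, 0.065, 0.0] r [0.0, 0.0, 0.0]
```

Request:
{"fn": "step_arm", "kwargs": {"deltas": [{"translation": [-0.08,-0.4,0],"rot": [0,0,0],"hand": 1},{"translation": [-0.12,-0.4,0],"rot": [0,0,0],"hand": 1},{"translation": [-0.2,-0.4,0],"rot": [0,0,0],"hand": 1}]}}

```text
t: 45.55
position: [0.5871, 0.1392, 0.1092]
eef_rot: [2.34, 2.094, 0.007]
force: [4.4, 4.1, -3.1]
grip_width: 0.0192
```

```bash
python3 arc.py 84 1.1 .8 .5 .25 0
```

```text
t45.55 [0.5871 0.1392 0.1092] psi 83.7 tilt 0.28 F [ 4.4  4.1 -3.1] w 0.0192 q [0.17 0.5  1.47 0.   1.16 0.28]
bar angle now 1.2756368171293468 r 0.1003317555427288
1.1 [0.5717 0.1308]
0.8 [0.5492 0.1111]
0.5 [0.5335 0.0856]
0.25 [0.5267 0.0617]
0.0 [0.5261 0.0367]
-> [ 0.57167861  0.13079197  0.10923821 84.        ] rows 1
   t [-0.336, -0.48, -0.003] r [0.0028, -0.0014, -0.0037]
-> [ 0.54919725  0.11109785  0.10923821 84.        ] rows 1
   t [-0.731, -0.677, 0.0] r [0.0, 0.0, 0.0]
-> [ 0.53353999  0.08563964  0.10923821 84.        ] rows 1
   t [-0.899, -0.43, 0.0] r [0.0, 0.0, 0.0]
-> [5.26735660e-01 6.16510434e-02 1.09238205e-01 8.40000000e+01] rows 1
   t [-0.819, -0.142, 0.0] r [0.0, 0.0, 0.0]
-> [5.26077730e-01 3.67247782e-02 1.09238205e-01 8.40000000e+01] rows 1
   t [-0.829, 0.065, 0.0] r [0.0, 0.0, 0.0]
```

Request:
{"fn": "step_arm", "kwargs": {"deltas": [{"translation": [-0.32,-0.46,0],"rot": [0.003,-0.001,0],"hand": 1},{"translation": [-0.36,-0.36,0],"rot": [0,0,0],"hand": 1},{"translation": [-0.36,-0.32,0],"rot": [0,0,0],"hand": 1}]}}

```text
t: 45.92
position: [0.5499, 0.1127, 0.1098]
eef_rot: [2.338, 2.097, 0.008]
force: [7.9, -1.0, -6.5]
grip_width: 0.0196
```

```bash
python3 arc.py 84 .5 .25 0
```

```text
t45.92 [0.5499 0.1127 0.1098] psi 83.8 tilt 0.31 F [ 7.9 -1.  -6.5] w 0.0196 q [0.14 0.42 1.6  0.   1.12 0.24]
bar angle now 0.8168563613739314 r 0.10055201355562589
0.5 [0.5335 0.0856]
0.25 [0.5267 0.0617]
0.0 [0.5261 0.0367]
-> [ 0.53353999  0.08563964  0.10975365 84.        ] rows 1
   t [-0.957, -0.444, -0.005] r [0.0028, -0.0019, -0.0024]
-> [5.26735660e-01 6.16510434e-02 1.09753649e-01 8.40000000e+01] rows 1
   t [-0.819, -0.142, 0.0] r [0.0, 0.0, 0.0]
-> [5.26077730e-01 3.67247782e-02 1.09753649e-01 8.40000000e+01] rows 1
   t [-0.829, 0.065, 0.0] r [0.0, 0.0, 0.0]
```

Request:
{"fn": "step_arm", "kwargs": {"deltas": [{"translation": [-0.45,-0.25,0],"rot": [0.003,-0.002,0],"hand": 1},{"translation": [-0.45,-0.18,0],"rot": [0,0,0],"hand": 1},{"translation": [-0.4,-0.08,0],"rot": [0,0,0],"hand": 1},{"translation": [-0.4,-0.06,0],"rot": [0,0,0],"hand": 1}]}}

```text
t: 46.42
position: [0.5271, 0.0641, 0.1101]
eef_rot: [2.336, 2.1, 0.006]
force: [6.5, 4.1, -5.9]
grip_width: 0.0196
```

```bash
python3 arc.py 84 0.1 -.02
```

```text
t46.42 [0.5271 0.0641 0.1101] psi 83.9 tilt 0.22 F [ 6.5  4.1 -5.9] w 0.0196 q [0.05 0.36 1.68 0.   1.1  0.16]
bar angle now 0.2750284860745062 r 0.10000403563041592
0.1 [0.5256 0.0467]
-0.02 [0.5263 0.0347]
-> [5.25592013e-01 4.67088041e-02 1.10121668e-01 8.40000000e+01] rows 1
   t [-0.583, 0.01, -0.002] r [0.0017, -0.0018, -0.0009]
-> [5.26294522e-01 3.47365961e-02 1.10121668e-01 8.40000000e+01] rows 1
   t [-0.394, 0.065, 0.0] r [0.0, 0.0, 0.0]
```

Request:
{"fn": "step_arm", "kwargs": {"deltas": [{"translation": [-0.4,0,0],"rot": [0.002,-0.002,0],"hand": 1},{"translation": [-0.35,0.03,0],"rot": [0,0,0],"hand": 1},{"translation": [-0.2,0.03,0],"rot": [0,0,0],"hand": 1},{"translation": [-0.05,0,0],"rot": [0,0,0],"hand": 1}]}}

```text
t: 46.92
position: [0.5254, 0.0321, 0.1101]
eef_rot: [-2.336, -2.099, 0.002]
force: [2.1, 3.9, -3.6]
grip_width: 0.0193
```

```bash
python3 arc.py 84 0
```

```text
t46.92 [0.5254 0.0321 0.1101] psi 83.9 tilt 0.10 F [ 2.1  3.9 -3.6] w 0.0193 q [-0.01  0.35  1.69  0.    1.1   0.1 ]
bar angle now -0.045117242902005764 r 0.1012516655373495
0.0 [0.5261 0.0367]
-> [5.26077730e-01 3.67247782e-02 1.10090095e-01 8.40000000e+01] rows 1
   t [0.157, 0.006, -0.0] r [-0.0011, 0.0001, -0.0013]
```

Request:
{"fn": "step_arm", "kwargs": {"deltas": [{"translation": [0,0,0],"rot": [0,0,0],"hand": 0.3},{"translation": [0,0,0],"rot": [0,0,0],"hand": 0.1},{"translation": [0,0,-0.9],"rot": [0,0,0],"hand": 0},{"translation": [0,0,-1],"rot": [0,0,0],"hand": 0},{"translation": [-0.5,-0.5,-0.5],"rot": [0,0,0],"hand": 0}]}}

```text
t: 47.55
position: [0.5092, 0.0185, 0.1839]
eef_rot: [-2.336, -2.1, 0.005]
force: [0.1, 0.4, 0.6]
grip_width: 0.0469
```

```bash
python3 -c "
from mods import *
st()
s=snap('wrist');save(s,'w20.png',1.4);np.savez('/tmp/w20.npz',**s)
P=cloud(s);z=P[...,2];m=(z>.122)&(z<.138)&(P[...,0]>.50)&(P[...,0]<.55)&(P[...,1]>.0)&(P[...,1]<.07)
print(m.sum());
if m.sum(): print('post',cv2.minEnclosingCircle(P[m][:,:2].astype(np.float32)))
print(proj(s,[[.5255,.0367,.13],[.4545,.0295,.15],[.6256,.0466,.1]])*1.4)
"
```

```text
t47.55 [0.5092 0.0185 0.1839] psi 83.9 tilt 0.17 F [0.1 0.4 0.6] w 0.0469 q [-0.03  0.23  1.66 -0.    1.25  0.07]
638
post ((0.5260117650032043, 0.037024836987257004), 0.010017447173595428)
[[413.56117274 277.58397581]
 [263.49460169 319.18959123]
 [594.17679309 227.09654029]]
```

View pics/w20.png

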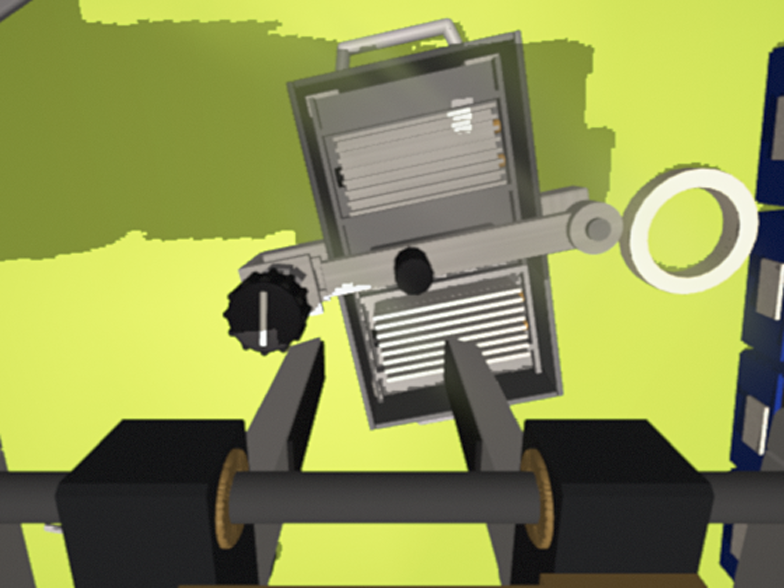

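The bar is closed: post at (0.526, 0.037), against (0.5257, 0.0367) at the start. Now the knob.

```bash
python3 -c "
from mods import *
plan([(.4545,.0302,.184,84)],step=.034)
"
```

```text
-> [4.545e-01 3.020e-02 1.840e-01 8.400e+01] rows 2
   t [0.12, -0.911, 0.024] r [-0.0003, 0.0008, -0.0007]
   t [0.121, -0.911, 0.024] r [-0.0003, 0.0008, -0.0007]
```

Request:
{"fn": "step_arm", "kwargs": {"deltas": [{"translation": [0.12,-0.95,0],"rot": [0,0,0],"hand": -0.1},{"translation": [0.12,-0.95,0],"rot": [0,0,0],"hand": -0.2},{"translation": [0,0,0],"rot": [0,0,0],"hand": -0.2}]}}

```text
t: 47.98
position: [0.4513, 0.0306, 0.1858]
eef_rot: [2.336, 2.096, -0.002]
force: [0.5, -0.1, 0.1]
grip_width: 0.0565
```

```bash
python3 -c "
from mods import *
st()
plan([(.4545,.0302,.127,84)],step=.034)
"
```

```text
t47.98 [0.4513 0.0306 0.1858] psi 83.8 tilt 0.19 F [ 0.5 -0.1  0.1] w 0.0565 q [-0.01  0.1   1.81 -0.    1.23  0.1 ]
-> [4.545e-01 3.020e-02 1.270e-01 8.400e+01] rows 2
   t [0.002, 0.052, 0.98] r [0.0004, 0.0009, -0.001]
   t [0.0, 0.053, 0.98] r [0.0004, 0.0009, -0.001]
```

Request:
{"fn": "step_arm", "kwargs": {"deltas": [{"translation": [0,0.1,0.7],"rot": [0,0.002,0],"hand": -0.2},{"translation": [0,0,0.8],"rot": [0,0,0],"hand": -0.2},{"translation": [0,0,0.3],"rot": [0,0,0],"hand": -0.2},{"translation": [0,0,0],"rot": [0,0,0],"hand": 0}]}}

```text
t: 48.48
position: [0.4576, 0.03, 0.1309]
eef_rot: [2.336, 2.096, 0.004]
force: [0.2, 0.1, 0.4]
grip_width: 0.0496
```

```bash
python3 -c "
from mods import *
st()
"
```

```text
t48.48 [0.4576 0.03   0.1309] psi 83.8 tilt 0.23 F [0.2 0.1 0.4] w 0.0496 q [-0.01  0.18  1.86 -0.    1.1   0.09]
```

Request:
{"fn": "step_arm", "kwargs": {"deltas": [{"translation": [0,-0.1,0.15],"rot": [0.002,-0.001,0],"hand": 0},{"translation": [0,0,0],"rot": [0,0,0],"hand": 1},{"translation": [0,0,0],"rot": [0,0,0],"hand": 1},{"translation": [0,0,0],"rot": [0,0,0],"hand": 1}], "newtons": 50}}

```text
t: 48.98
position: [0.4546, 0.0304, 0.1276]
eef_rot: [2.337, 2.097, -0.001]
force: [0.6, -0.2, -4.4]
grip_width: 0.0348
```

```bash
python3 -c "
from mods import *
st()
"
```

```text
t48.98 [0.4546 0.0304 0.1276] psi 83.8 tilt 0.11 F [ 0.6 -0.2 -4.4] w 0.0348 q [-0.01  0.18  1.87 -0.    1.1   0.1 ]
```

Lift about 4 mm (from 10.5 mm), then turn back by 74°.

Request:
{"fn": "step_arm", "kwargs": {"deltas": [{"translation": [0,0,-0.12],"rot": [0,0,0],"hand": 1},{"translation": [0,0,0],"rot": [0,0,0],"hand": 1}]}}

```text
t: 49.22
position: [0.4545, 0.0304, 0.1307]
eef_rot: [2.337, 2.097, -0.001]
force: [3.2, -0.3, -11.7]
grip_width: 0.0352
```

```bash
python3 -c "
from mods import *
st()
"
```

```text
t49.23 [0.4545 0.0304 0.1307] psi 83.8 tilt 0.10 F [  3.2  -0.3 -11.7] w 0.0352 q [-0.01  0.17  1.87 -0.    1.1   0.1 ]
```

Request:
{"fn": "step_arm", "kwargs": {"deltas": [{"translation": [0,0,-0.04],"rot": [0,0,0.11],"hand": 1},{"translation": [0,0,0],"rot": [0,0,0.11],"hand": 1},{"translation": [0,0,0],"rot": [0,0,0.11],"hand": 1},{"translation": [0,0,0],"rot": [0,0,0.11],"hand": 1},{"translation": [0,0,0],"rot": [0,0,0.11],"hand": 1}]}}

```text
t: 49.85
position: [0.4548, 0.03, 0.1303]
eef_rot: [3.011, 0.887, -0.001]
force: [2.7, -0.5, -12.1]
grip_width: 0.0348
```

```bash
python3 -c "
from mods import *
st()
"
```

```text
t49.85 [0.4548 0.03   0.1303] psi 32.8 tilt 0.15 F [  2.7  -0.5 -12.1] w 0.0348 q [-0.01  0.17  1.86 -0.    1.1   0.99]
```

Request:
{"fn": "step_arm", "kwargs": {"deltas": [{"translation": [0,0,0],"rot": [0,0,0.11],"hand": 1},{"translation": [0,0,0],"rot": [0,0,0.11],"hand": 1},{"translation": [0,0,0],"rot": [0,0,0.03],"hand": 1}]}}

```text
t: 50.22
position: [0.4548, 0.0297, 0.1293]
eef_rot: [3.128, 0.258, -0.001]
force: [2.9, -0.6, -11.6]
grip_width: 0.035
```

```bash
python3 -c "
from mods import *
st()
"
```

```text
t50.23 [0.4548 0.0297 0.1293] psi 9.4 tilt 0.19 F [  2.9  -0.6 -11.6] w 0.0350 q [-0.01  0.18  1.87 -0.    1.1   1.39]
```

Request:
{"fn": "step_arm", "kwargs": {"deltas": [{"translation": [0,0,0.15],"rot": [0,0,0],"hand": 1},{"translation": [0,0,0.15],"rot": [0,0,0],"hand": 1},{"translation": [0,0,0],"rot": [0,0,0],"hand": 1}]}}

```text
t: 50.6
position: [0.4548, 0.0297, 0.1194]
eef_rot: [3.127, 0.262, -0.001]
force: [1.8, 0.6, -7.2]
grip_width: 0.0354
```

```bash
python3 -c "
from mods import *
st()
"
```

```text
t50.60 [0.4548 0.0297 0.1194] psi 9.6 tilt 0.18 F [ 1.8  0.6 -7.2] w 0.0354 q [-0.01  0.19  1.87 -0.    1.08  1.39]
```

Lift is about 2 mm with the spring pulling 7 N, so the bolt is in the hole. Release.

Request:
{"fn": "step_arm", "kwargs": {"deltas": [{"translation": [0,0,0.06],"rot": [0,0,0],"hand": 1},{"translation": [0,0,0],"rot": [0,0,0],"hand": 0},{"translation": [0,0,0],"rot": [0,0,0],"hand": -0.2},{"translation": [0,0,-0.9],"rot": [0,0,0],"hand": -0.2},{"translation": [0,0,-1],"rot": [0,0,0],"hand": -0.2}]}}

```text
t: 51.22
position: [0.4545, 0.0298, 0.1761]
eef_rot: [3.127, 0.264, -0.003]
force: [0.2, -0.4, -0.2]
grip_width: 0.0562
```

Request:
{"fn": "step_arm", "kwargs": {"deltas": [{"translation": [-0.3,1,-1],"rot": [0,0,0],"hand": -0.2},{"translation": [-0.3,1,-0.5],"rot": [0,0,0],"hand": -0.2},{"translation": [-0.3,1,0],"rot": [0,0,0],"hand": -0.2},{"translation": [-0.3,1,0],"rot": [0,0,0],"hand": -0.2},{"translation": [-0.3,1,0],"rot": [0,0,0],"hand": -0.2}]}}

```text
t: 51.85
position: [0.4362, -0.1288, 0.2282]
eef_rot: [3.124, 0.269, 0.01]
force: [-0.3, 0.1, 0.7]
grip_width: 0.0565
```

Request:
{"fn": "step_arm", "kwargs": {"deltas": [{"translation": [-0.2,1,0],"rot": [0,0,0],"hand": -0.2},{"translation": [-0.2,1,0],"rot": [0,0,0],"hand": -0.2},{"translation": [-0.2,1,0],"rot": [0,0,0],"hand": -0.2},{"translation": [-0.2,1,0],"rot": [0,0,0],"hand": -0.2},{"translation": [-0.2,1,0],"rot": [0,0,0],"hand": -0.2}]}}

```text
t: 52.48
position: [0.4318, -0.2874, 0.2319]
eef_rot: [3.122, 0.269, 0.016]
force: [0.8, 0.7, 0.1]
grip_width: 0.0564
```

```bash
python3 -c "
from mods import *
st()
s=snap('top');save(s,'t21.png',1.4);np.savez('/tmp/t21.npz',**s);save(s,'t21b.png',6,(150,245,230,350))
for nm,(u,v) in dict(knob=(410,315),hinge=(403,232),post=(407,279)).items(): print(nm,dp(s,u/1.4,v/1.4))
P=cloud(s);z=P[...,2];d=np.hypot(P[...,0]-.4545,P[...,1]-.0295)<.012;print('knob top',np.median(z[d]))
s=dict(np.load('/tmp/top0.npz'));P=cloud(s);z=P[...,2];d=np.hypot(P[...,0]-.4545,P[...,1]-.0295)<.012;print('knob top at start',np.median(z[d]))
s=snap('scene');save(s,'s21.png',6,(165,250,245,340))
"
```

```text
t52.48 [ 0.4318 -0.2874  0.2319] psi 9.8 tilt 0.74 F [0.8 0.7 0.1] w 0.0564 q [-0.66  0.2   1.58  0.    1.35  0.74]
knob [0.45295631 0.02953148 0.14039356]
hinge [0.62116297 0.04589456 0.1033114 ]
post [0.52357876 0.03637293 0.13340446]
knob top 0.1397450384879286
knob top at start 0.14013998974936226
```

View pics/t21.png

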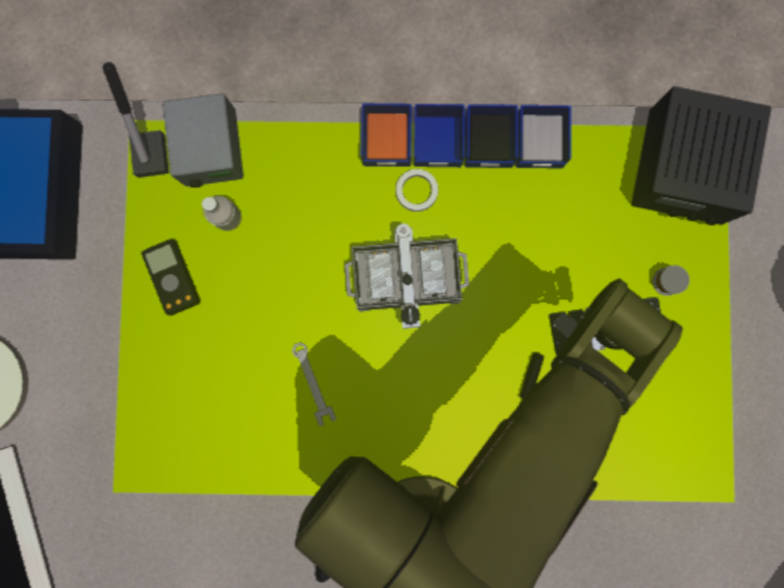

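View pics/t21b.png

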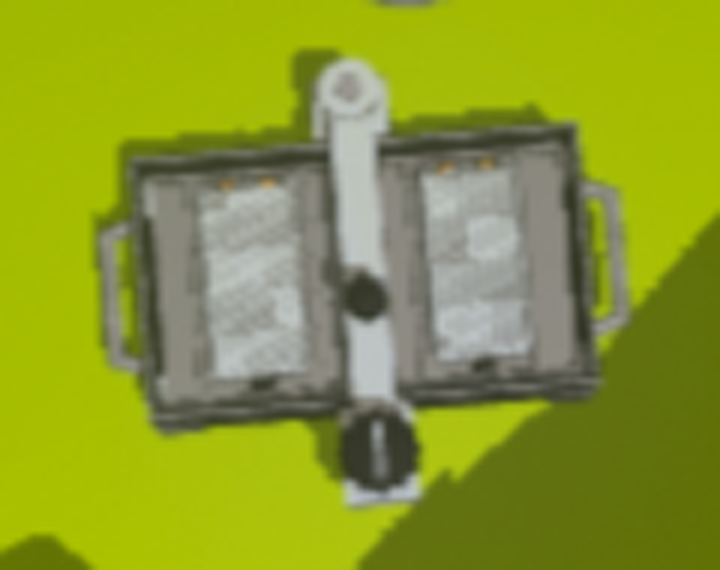

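View pics/s21.png

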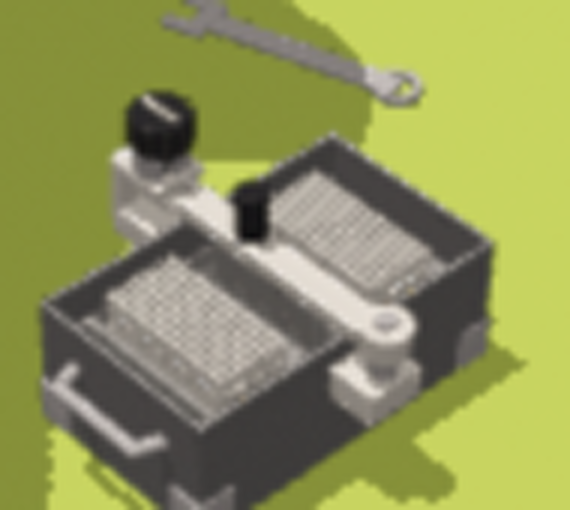

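Knob top is 0.1397 (0.1401 at the start), its mark is back in line, and the bar is closed with the modules in place. The pale spot at (598,343), near the gripper in the top view, needs a look before I hand in.

```bash
python3 -c "
from mods import *
s=snap('wrist');save(s,'w22.png',1.4)
s=snap('scene');save(s,'s22.png',1.4)
"
```

```text
(no output)
```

View pics/w22.png

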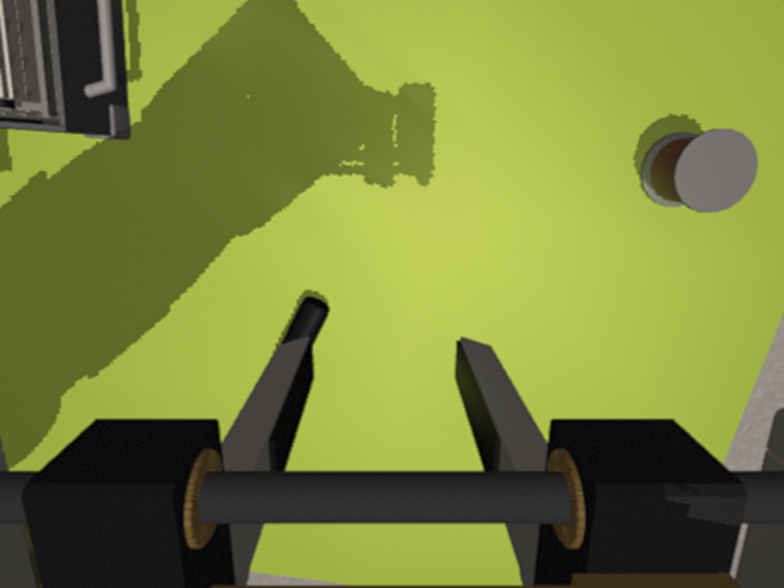

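View pics/s22.png

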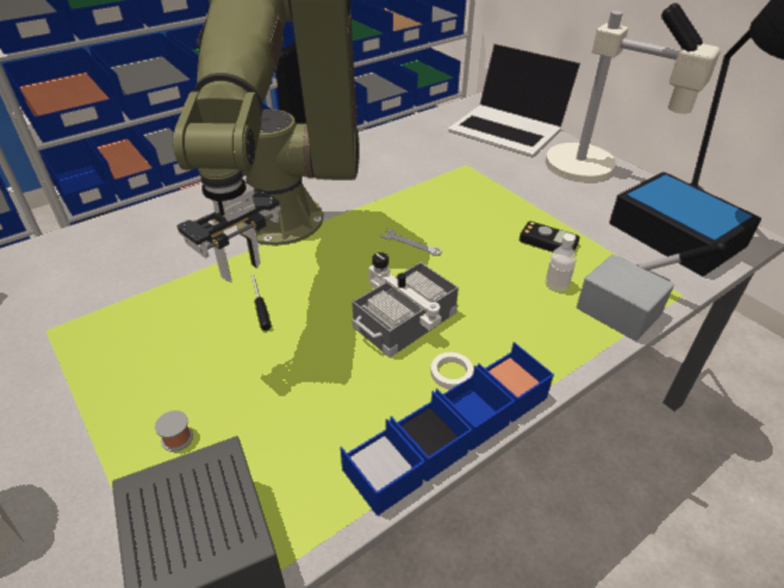

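The bench is clear apart from the bystanders, which are where they were. The pale spot was part of the wrist. Handing in.

```bash
python3 -c "
from h import *
print(manip.finish_job());st()"
```

```text
the job is handed in; nothing more can be done
None
the job is handed in; nothing more can be done
```

The box is packed and locked, and the job was handed in at about 52.6 s of the 210 s allowed; no verdict was reported.

I latched the plunger up and swung the bar clear. Two packs and two modules were there this time. The packs went into the two end cavities, the divider onto its rests, and the modules into the two wells. I then closed the bar and let the plunger down.

**Last checks**
- **Packs:** both lay in line with their cavities, tops at about 39 mm (expected 40). I checked this before the divider covered them, not after.
- **Divider:** flat, reading 50 mm at six points (expected 51).
- **Modules:** fins up in the wells, tops at about 82 mm (expected 83). The 1 mm shortfall appears in all these depth readings.
- **Bar:** post within about 0.5 mm of where it was when closed at the start.
- **Plunger:** knob top at 139.7 mm against 140.1 mm at the start, and its mark back in line. The bolt is therefore down in the bar's hole; latched up, the knob would stand about 10 mm higher.
- **Bench:** the other things look unmoved in the pictures, and the gripper was touching nothing.

**What went wrong on the way:** while swinging the bar out, the fingers opened on the post at about 1.3 rad. This was either the announced slackening or my 6 N grip being too weak. I gripped the post again at 20 N and finished the swing. No check failed at the end.

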